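# Right the toppled jars and restock the collar caddy

## Robot

A 7-joint arm with a two-finger parallel gripper is mounted at the origin on the work surface. World frame = base frame: x ahead of the robot, y to its left, z up, the work surface at z = 0. Lengths are in mm, angles in rad, forces in N, time in s.
With the tool pointing down it reaches from about 400 to 875 mm from the base axis. Payload 4.4 kg.
Tool frame: the origin (TCP) lies at the very end of the fingers, on their centre line; the grasp point (between the pads) lies 19 mm behind it; y points along the fingers, x is the direction in which the jaws open and shut, and the axes are right-handed (so a half turn about y gives the same grasp; the last joint's range is limited). The gripper opens to 85 mm and grips with 20 to 120 N. Pads are 22 mm wide; open, the fingers measure 114 mm over their backs; the gripper's body (76 mm by 85 mm) begins 54 mm behind the grasp point. The pads swing forward as they close: fully open they stand 13 mm farther back than shut.
Start: joints at [-1.36, 0.628, 0.038, 1.517, -0.027, 0.996, -0.02], TCP at [177.607, 625.279, 231.313] pointing down, gripper open.
Joint ranges: [-3.06, 3.06], [-0.37, 2.12], [-1.25, 1.32], [0.18, 2.47], [-1.1, 4.24], [0.23, 1.98], [-2.94, 2.94]. Speed limits (rad/s): [2.57, 2.57, 3.14, 3.14, 3.14, 3.14, 3.14].

## Interface

Orientations are given as [roll, pitch, yaw] about the fixed x, y, z axes, in that order (R = Rz(yaw) Ry(pitch) Rx(roll)).
In Python, from cell import ctrl, get_image, nets gives the robot as it stands. The module is installed in compiled form; this text tells all that it offers.
- The arm moves only by the tool step_arm, never from a script. Its argument "moves" is text: rows parted by semicolons, each of 7 numbers parted by spaces: the shift along the tool's x, y, z normalised to -1 to 1, where 1 is 0.05 m, then the turn, a rotation vector about the tool's x, y, z normalised to -1 to 1, where 1 is 0.12 rad, then the opening, from 0 (shut) to 1 (fully open). A call has 1 to 20 rows; each row shifts and turns the commanded pose from where the row before left it, along the tool's axes as they then stand; what a row does not reach is not made up. A row lasts 1/10 s, in which the tool goes at most 50 mm and 8.59 degrees, less where a joint would pass 70% of its speed; a pose out of reach is approached as far as the arm can. A call with a number of a shift or a turn outside -1 to 1 is refused whole. A call with a gripper value outside its range is refused whole. The fingers move at their own pace and stop on an object; the grip force is fixed at half the most. Time passes only in rows, so rows that do not move let the fingers close. It gives the time, the measured TCP pose, the force and the opening at its end, in the units of the state.
- ctrl.read_state(): the state, without advancing time (a new reading comes with each control period).
- get_image(name): name is "scene" or "side" or "wrist"; returns a dict with "color" (420x560x3 uint8, blue, green, red), "vertical_fov" (degrees; the focal length in pixels is half the picture's height over the tangent of half this angle, whatever the lens; pixels are square), "cx", "cy" (the principal point, pixels), "R" (3x3) and "t" (3): a world point X has camera coordinates R X + t; the wrist camera has in their place "T_tool_cam" (4x4, takes a point from camera to tool coordinates, whose origin is the TCP and whose axes are the tool frame's). Camera axes: x right, y down, z forward; pixel columns grow to the right and rows downward; lengths in mm; the calibration is good to about 2 mm. A picture is of the moment at which its call begins: read the wrist's pose just before it. There is no depth.
- ctrl.finish_job(): hands the job in, once; it reports no verdict.
Trained networks look in a picture, given as the dict that the camera call returned (one of the last four; its "shot" number tells which), for a name from the list of things; names that differ only in an ending like _2 or _b are one class to them, and where a whole thing is asked for, a point or a joint stands for the part that bears it (a point fixed in the world has none). Each returns a list of dicts, best first, with "conf" (0 to 1); they miss things now and then, are a little off and sometimes report something else, mostly with a low value. They report only what shows in the picture. A call takes as long as a camera call. They do not tell look-alikes from the thing itself.
- nets.find_in(picture, target): "position" ([x, y, z] in mm, in world coordinates, good to about 4 mm: the middle of the surface that is visible of it).
- nets.cut_out(picture, target): "pixels" (420x560 bool, what is visible of it).
- nets.place_of(picture, target): "position" ([x, y, z] in mm, in world coordinates, good to about 4 mm: a listed point, or the origin of a listed thing).
The state is a dict: "clock": time; "qpos": joint angles; "qd": joint speeds; "tau": joint torques, N m; "eef_pos": TCP position; "tool_rot": TCP orientation; "force": force on the tool from outside, world axes, zero at the start; "torque": the same for the moment, N m; "width": finger opening in mm.
Only numpy, scipy, OpenCV 4.12 (cv2) and the standard library are available. Lean on these libraries where they do the work, as an engineer would, in place of code of your own. Each camera call takes 0.05 s, during which the arm holds its last target.

## Task

The square glass jars have toppled over on the step: stand every one of them upright, lid up, down in a square nest of the black caddy tray, and lay every grey collar clip flat in a notched recess of the tray with its tab in the notch. Two or three jars and two or three clips are out, and any nest or recess of the right shape will do. Leave the two star nuts lying where they are; nothing else on the step needs moving.

Things in the scene. Friction and masses are not known exactly. Their poses are not given: they have to be found in the camera images.
- caddy: black plastic caddy tray fixed to the ribbed step, 210 (x) x 290 (y) mm, 16 mm high, floor of its hollows 4 mm up, so hollows are 12 mm deep. Origin centre of underside; its -x edge faces the robot. Far row: three square nests for jars; near row: three notched recesses for clips; 90 mm apart along y
- nest0 (a point): centre of the floor of a square jar nest, 54 x 54 mm, 12 mm deep, axes as the caddy; 55 mm to +x of the caddy's origin
- recess0 (a point): centre of the floor of the square part (60 x 60 mm, 12 mm deep) of a clip recess, axes as the caddy; 45 mm to -x of the caddy's origin. From its -x side a notch 28 mm wide runs out through the tray's near edge for the clip's tab: a seated clip has the axes of the caddy, its origin at this point
- nest1 (a point): centre of the floor of a square jar nest, 54 x 54 mm, 12 mm deep, axes as the caddy; 55 mm to +x of the caddy's origin
- recess1 (a point): centre of the floor of the square part (60 x 60 mm, 12 mm deep) of a clip recess, axes as the caddy; 45 mm to -x of the caddy's origin. From its -x side a notch 28 mm wide runs out through the tray's near edge for the clip's tab: a seated clip has the axes of the caddy, its origin at this point
- nest2 (a point): centre of the floor of a square jar nest, 54 x 54 mm, 12 mm deep, axes as the caddy; 55 mm to +x of the caddy's origin
- recess2 (a point): centre of the floor of the square part (60 x 60 mm, 12 mm deep) of a clip recess, axes as the caddy; 45 mm to -x of the caddy's origin. From its -x side a notch 28 mm wide runs out through the tray's near edge for the clip's tab: a seated clip has the axes of the caddy, its origin at this point
- jar0: square glass jar with round steel screw lid: body 46 x 46 x 74 mm, lid 40 mm across, 22 mm high; 96 mm tall in all. Origin on its axis, 48 mm above its foot; z points from foot to lid, x and y square to its flat sides. Starts toppled on a flat side, lid roughly towards the robot. 150-300 g. May be absent
- jar1: square glass jar with round steel screw lid: body 46 x 46 x 74 mm, lid 40 mm across, 22 mm high; 96 mm tall in all. Origin on its axis, 48 mm above its foot; z points from foot to lid, x and y square to its flat sides. Starts toppled on a flat side, lid roughly towards the robot. 150-300 g. May be absent
- jar2: square glass jar with round steel screw lid: body 46 x 46 x 74 mm, lid 40 mm across, 22 mm high; 96 mm tall in all. Origin on its axis, 48 mm above its foot; z points from foot to lid, x and y square to its flat sides. Starts toppled on a flat side, lid roughly towards the robot. 150-300 g. May be absent
- clip0: grey plastic collar clip: collar block 52 x 52 mm with cut corners, 32 mm high, with an upright 28 mm bore right through, and a tab 20 mm wide, 24 mm high along its -x axis out to 50 mm from the bore axis. Origin at the centre of the collar underside, z up; lies flat. 120 g. May be absent
- clip1: grey plastic collar clip: collar block 52 x 52 mm with cut corners, 32 mm high, with an upright 28 mm bore right through, and a tab 20 mm wide, 24 mm high along its -x axis out to 50 mm from the bore axis. Origin at the centre of the collar underside, z up; lies flat. 120 g. May be absent
- clip2: grey plastic collar clip: collar block 52 x 52 mm with cut corners, 32 mm high, with an upright 28 mm bore right through, and a tab 20 mm wide, 24 mm high along its -x axis out to 50 mm from the bore axis. Origin at the centre of the collar underside, z up; lies flat. 120 g. May be absent
- nut0: small chrome star nut, 44 mm across, 18 mm high, lying among the jars and clips; origin centre of underside; a bystander, not a clip
- nut1: a second star nut like nut0; a bystander
Not all that is in view belongs to the job. Leave any red look-alike of the jar1 alone.

How it is judged:
By the outcome, as a careful person would: the job done as asked, in the order asked, and still so for the second after the job is handed in, with the robot touching nothing.
Of jar0, jar1, jar2 only 2 to 3 are there at a start; the rules pass over those that are not, and their reading is None.
Of clip0, clip1, clip2 only 2 to 3 are there at a start; the rules pass over those that are not, and their reading is None.
At some moment in a run one of clip0, clip1, clip2 may be knocked a few centimetres aside while the robot is not near it.
Once in a run the grip may slacken for a moment while it holds something.
It also fails if it takes over 210 s, if anything falls off the work surface, if the arm or the gripper's body presses on something with over 40 N, if the wrist force passes 120 N, or if a joint passes its speed limit or range.

## Working session

There is one attempt and no reset: what is moved stays moved. The work goes in short steps, Python scripts to look and compute and a tool call to move; the robot and the scene stay as the last step left them, time stands still between calls to the robot, and variables do not carry over. Pictures are saved under pics/ and viewed, and the job is handed in when it is done.

Besides the shell and the picture viewer there is one more tool, called after "Request:" as name(argument=value, ...), one argument or row to a line, values as JSON. step_arm: Moves the arm, as the interface text tells. Scaled input: -1 to 1 covers 0.05 m each way for a shift and 0.12 rad each way for a turn. Its arguments: {"type":"object","properties":{"moves":{"type":"string"}},"required":["moves"]}

```bash
mkdir -p pics; ls
cat > h.py <<'E'
import numpy as np, cv2
from cell import ctrl,get_image,nets
from scipy.spatial.transform import Rotation as Ro
E
python3 - <<'E'
from h import *
s=ctrl.read_state(); print(s)
for n in ["scene","side","wrist"]:
    p=get_image(n); cv2.imwrite(f"pics/{n}0.png",p["color"])
    print({k:v for k,v in p.items() if k!="color"})
E
```

```text
pics
{'clock': 0.0, 'qpos': array([-1.35977878,  0.62936028,  0.03845809,  1.51838449, -0.0270138 ,
        0.99628467, -0.02001854]), 'qd': array([-0.00299794,  0.00029732, -0.00158239,  0.00075729, -0.00224967,
        0.00013552, -0.00139809]), 'tau': array([ 1.39728331e-04, -5.63413131e+01,  1.22552443e+00, -1.93454969e+01,
        1.07966020e-02,  1.03657233e-02, -1.49911614e-05]), 'eef_pos': array([177.44755057, 624.65371476, 230.37493397]), 'tool_rot': array([-1.57082065,  0.00191818,  1.29393928]), 'force': array([-0.71586711, -0.24323725, -0.55976768]), 'torque': array([ 0.00192331, -0.025967  , -0.05708957]), 'width': 85.26870653483316}
{'vertical_fov': 54.44263320965591, 'cx': 278.7223984565054, 'cy': 206.63802362926958, 'R': array([[ 0.89195787,  0.45210872, -0.00297825],
       [ 0.29818828, -0.59321675, -0.74778181],
       [-0.33984542,  0.66610179, -0.66393787]]), 't': array([-452.98638755, -109.74940238, 1217.78842871]), 'shot': 1}
{'vertical_fov': 44.575679776540746, 'cx': 268.59465439477265, 'cy': 211.26998555302225, 'R': array([[ 0.92430726, -0.38164662, -0.00139655],
       [-0.26879867, -0.6483952 , -0.71227167],
       [ 0.27093056,  0.65873327, -0.7019025 ]]), 't': array([-510.95560078,  173.94159906, 1003.90127433]), 'shot': 2}
{'vertical_fov': 61.30869765625347, 'cx': 276.66815263833837, 'cy': 211.0052520108932, 'T_tool_cam': array([[ 9.99999995e-01,  7.56072764e-05, -6.34573402e-05,
         1.53783038e-01],
       [ 8.46252461e-05, -3.25751047e-01,  9.45455577e-01,
        -1.43295348e+02],
       [ 5.08120262e-05, -9.45455578e-01, -3.25751052e-01,
         8.40703843e+01],
       [ 0.00000000e+00,  0.00000000e+00,  0.00000000e+00,
         1.00000000e+00]]), 'shot': 3}
```

View pics/scene0.png

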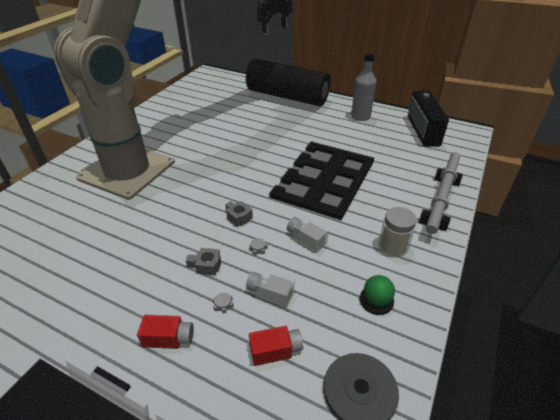

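View pics/side0.png

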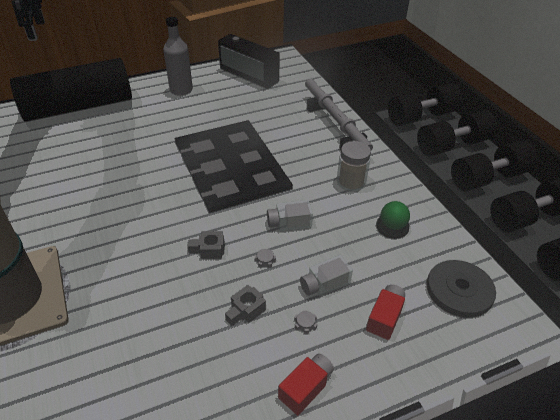

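View pics/wrist0.png

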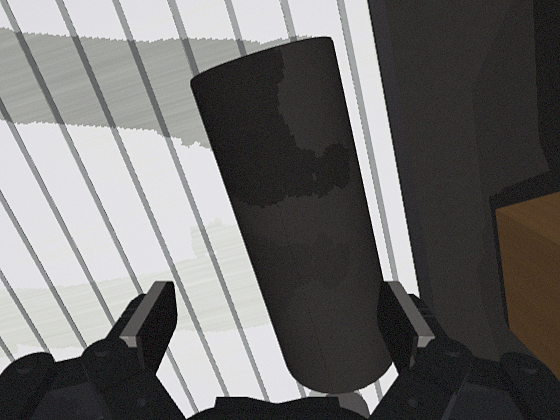

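Run:
```python
from h import *
for n in ["scene","side"]:
    p=get_image(n)
    for t in ["caddy","nest0","nest1","nest2","recess0","recess1","recess2","jar0","clip0","nut0"]:
        print(n,t,[(r["position"].round(0).tolist() if hasattr(r["position"],'round') else r["position"],round(r["conf"],2)) for r in nets.place_of(p,t)])
print(ctrl.read_state()["clock"])
```

```text
scene caddy [([540.3, 220.8, 1.4], 0.96)]
scene nest0 [([593.4, 224.4, 2.6], 0.77), ([597.1, 315.9, 3.1], 0.74), ([595.6, 135.7, 3.2], 0.69)]
scene nest1 [([593.4, 224.4, 2.6], 0.77), ([597.1, 315.9, 3.1], 0.74), ([595.6, 135.7, 3.2], 0.69)]
scene nest2 [([593.4, 224.4, 2.6], 0.77), ([597.1, 315.9, 3.1], 0.74), ([595.6, 135.7, 3.2], 0.69)]
scene recess0 [([492.3, 134.0, 5.0], 0.59), ([498.7, 229.8, 2.7], 0.56), ([495.2, 314.1, 2.9], 0.56)]
scene recess1 [([492.3, 134.0, 5.0], 0.59), ([498.7, 229.8, 2.7], 0.56), ([495.2, 314.1, 2.9], 0.56)]
scene recess2 [([492.3, 134.0, 5.0], 0.59), ([498.7, 229.8, 2.7], 0.56), ([495.2, 314.1, 2.9], 0.56)]
scene jar0 [([461.9, -388.0, 22.6], 0.77), ([598.5, -18.0, 27.0], 0.75), ([663.8, -319.3, 21.4], 0.74), ([409.4, -31.4, -0.9], 0.41)]
scene clip0 [([430.9, -199.5, 1.4], 0.98), ([408.6, -35.2, -2.6], 0.91)]
scene nut0 [([499.6, -102.3, 0.0], 0.72), ([512.7, -271.0, 0.9], 0.54)]
side caddy [([537.3, 223.8, 0.6], 0.56)]
side nest0 [([592.9, 227.0, -0.9], 0.96), ([595.7, 315.4, 2.7], 0.74), ([494.2, 313.1, 3.6], 0.71), ([595.3, 133.2, 3.7], 0.68), ([4
[... 254 characters left out ...]
 ([494.2, 313.1, 3.6], 0.71), ([595.3, 133.2, 3.7], 0.68), ([494.6, 136.5, 8.3], 0.68)]
side recess0 [([500.1, 223.5, 3.5], 0.9), ([494.6, 133.4, 6.0], 0.71), ([493.4, 312.1, 5.6], 0.65)]
side recess1 [([500.1, 223.5, 3.5], 0.9), ([494.6, 133.4, 6.0], 0.71), ([493.4, 312.1, 5.6], 0.65)]
side recess2 [([500.1, 223.5, 3.5], 0.9), ([494.6, 133.4, 6.0], 0.71), ([493.4, 312.1, 5.6], 0.65)]
side jar0 [([459.2, -388.4, 21.8], 0.97), ([589.6, -206.3, 25.0], 0.96), ([660.7, -316.6, 24.4], 0.87), ([593.6, -20.4, 21.3], 0.59)]
side clip0 [([426.8, -200.4, -0.1], 0.81), ([408.5, -28.3, -3.0], 0.55)]
side nut0 [([513.2, -273.3, -0.1], 0.81), ([504.5, -99.3, 0.4], 0.6), ([590.5, -207.0, 25.8], 0.41)]
1.25
```

```bash
cat >> h.py <<'E'
def K(p):
    f=210/np.tan(np.radians(p["vertical_fov"])/2); return f,p["cx"],p["cy"]
def ray(p,u,v,z,state=None):
    f,cx,cy=K(p); d=np.array([(u-cx)/f,(v-cy)/f,1.])
    if "R" in p: R,t=p["R"],p["t"]; o=-R.T@t; w=R.T@d
    else:
        Rt=Ro.from_euler('xyz',state["tool_rot"]).as_matrix(); T=p["T_tool_cam"]
        o=Rt@T[:3,3]+state["eef_pos"]; w=Rt@T[:3,:3]@d
    return o+w*(z-o[2])/w[2]
def proj(p,X,state=None):
    f,cx,cy=K(p); X=np.asarray(X,float)
    if "R" in p: c=p["R"]@X+p["t"]
    else:
        Rt=Ro.from_euler('xyz',state["tool_rot"]).as_matrix(); T=p["T_tool_cam"]
        c=T[:3,:3].T@(Rt.T@(X-state["eef_pos"])-T[:3,3])
    return np.array([cx+f*c[0]/c[2],cy+f*c[1]/c[2]])
def box(c,yaw,lo,hi):
    R=Ro.from_euler('z',yaw).as_matrix()
    P=[np.asarray(c)+R@np.array([x,y,z]) for z in(lo[2],hi[2]) for x,y in((lo[0],lo[1]),(hi[0],lo[1]),(hi[0],hi[1]),(lo[0],hi[1]))]
    return P
def hull(p,pts,s=None):
    q=np.array([proj(p,X,s) for X in pts]).astype(np.float32)
    return cv2.convexHull(q)[:,0]
def jarpts(c,yaw,h=0):
    # lying jar, lid direction yaw ; c=origin xy (48 from foot)
    P=box([c[0],c[1],h],yaw,(-48,-23,0),(26,23,46))
    R=Ro.from_euler('z',yaw).as_matrix()
    for a in np.linspace(0,2*np.pi,24):
        for x in(26,48): P.append(np.array([c[0],c[1],h])+R@np.array([x,20*np.cos(a),23+20*np.sin(a)]))
    return P
def clippts(c,yaw,h=0):
    R=Ro.from_euler('z',yaw).as_matrix(); o=np.array([c[0],c[1],h]); A=[]
    k=8
    for z in(0,32):
        for x,y in((26,26-k),(26-k,26),(-26+k,26),(-26,26-k),(-26,-26+k),(-26+k,-26),(26-k,-26),(26,-26+k)): A.append(o+R@[x,y,z])
    B=box(o,yaw,(-50,-10,0),(-20,10,24))
    return A,B
def mask(p,parts,s=None):
    m=np.zeros((420*4,560*4),np.uint8)
    for P in parts: cv2.fillConvexPoly(m,np.round(hull(p,P,s)*4+1.5).astype(int),1)
    return cv2.resize(m.astype(np.float32),(560,420),interpolation=cv2.INTER_AREA)
def fit(obs,gen,x0):
    # obs: list of (p,mask,state)
    from scipy.optimize import minimize
    def cost(x):
        return sum(np.abs(mask(p,gen(x[:2]*1.0,x[2]/100),s)-m).sum()/max(m.sum(),1) for p,m,s in obs)
    b=None
    for dy in (-30,-15,0,15,30):
        x=np.array([x0[0],x0[1],100*x0[2]+dy])
        r=minimize(cost,x,method='Nelder-Mead',options=dict(initial_simplex=np.vstack([x,x+[8,0,0],x+[0,8,0],x+[0,0,12]]),xatol=.1,fatol=1e-4))
        if b is None or r.fun<b.fun: b=r
    return b.x[:2],b.x[2]/100,b.fun
genj=lambda c,y:[jarpts(c,y)]
genc=lambda c,y:list(clippts(c,y))
E
cat > m1.py <<'E'
from h import *
S=get_image("scene"); D=get_image("side")
import pickle
def near(p,t,xy,z):
    out=[]
    u=proj(p,[*xy,z])
    for r in nets.cut_out(p,t):
        yy,xx=np.nonzero(r["pixels"])
        if len(xx) and np.hypot(xx.mean()-u[0],yy.mean()-u[1])<20: out.append(r)
    return out
for n,g,xy,y0,z in [("jar0",genj,(594,-20),np.pi,20),("jar0",genj,(590,-206),np.pi,20),("clip0",genc,(428,-200),0,15),("clip0",genc,(408,-32),0,15)]:
    obs=[]
    for p in(S,D):
        r=near(p,n,xy,z)
        if r: obs.append((p,r[0]["pixels"].astype(np.float32),None)); print(len(r),r[0]["conf"],r[0]["pixels"].sum())
        else: print("none")
    if obs:
        print(n,fit(obs,g,(*xy,y0)))
        for o in obs: print("  single",fit([o],g,(*xy,y0)))
for p,b,t in((S,(362,118),(370,55)),):
    print("bottle",ray(p,*b,0))
E
python3 m1.py
```

```text
1 0.62 899
1 0.91 1134
jar0 (array([593.73049224, -17.78461576]), np.float64(2.8423712973917414), np.float64(0.2887049913406372))
  single (array([591.83593876, -18.03671726]), np.float64(2.796257618517267), np.float64(0.15920467674732208))
  single (array([594.50379286, -17.5461766 ]), np.float64(2.8991809839189813), np.float64(0.11298500746488571))
1 0.94 1283
1 0.93 1366
jar0 (array([ 589.4827355 , -202.96151674]), np.float64(3.2333115915214434), np.float64(0.2419835925102234))
  single (array([ 589.1551538, -203.0493041]), np.float64(3.197387879864304), np.float64(0.08427513390779495))
  single (array([ 590.35876365, -202.56294227]), np.float64(3.3013588117872166), np.float64(0.1468246728181839))
1 0.87 721
1 0.66 1067
clip0 (array([ 427.89673394, -198.63046267]), np.float64(0.34420979458578915), np.float64(0.1674818992614746))
  single (array([ 426.70132596, -199.71329939]), np.float64(0.36756831117526845), np.float64(0.07645630836486816))
  single (array([ 428.64652788, -197.17446969]), np.float64(0.35508012217601354), np.float64(0.06460871547460556))
1 0.92 535
1 0.74 849
clip0 (array([408.87117773, -29.59730698]), np.float64(-0.3684218808242646), np.float64(0.1316445767879486))
  single (array([408.9089364 , -29.87510331]), np.float64(-0.3833153715145599), np.float64(0.0617990642786026))
  single (array([409.17322194, -28.70423966]), np.float64(-0.40593676081913593), np.float64(0.056831564754247665))
bottle [529.15943073 609.4670285    0.        ]
```

Run:
```python
from h import *
S=get_image("scene"); D=get_image("side")
gen=lambda c,y:[box([*c,0],y,(-105,-145,0),(105,145,16))]
obs=[]
for p in(S,D):
    r=nets.cut_out(p,"caddy")
    if r: 
        m=r[0]["pixels"].astype(np.uint8); 
        h=cv2.convexHull(np.argwhere(m>0)[:,::-1].astype(np.int32)); m2=np.zeros_like(m); cv2.fillConvexPoly(m2,h,1)
        print(r[0]["conf"],m.sum(),m2.sum())
        obs.append((p,m2.astype(np.float32),None)); print(fit(obs[-1:],gen,(540,224,0)))
print(fit(obs,gen,(540,224,0)))
for p,n in((S,"a"),(D,"b")):
    im=p["color"].copy()
    for P in gen((540,224),0)+genj((593.7,-17.8),2.84)+genj((589.5,-203),3.23)+genc((428,-198.6),.35)+genc((409,-29.6),-.38):
        cv2.polylines(im,[np.round(hull(p,P)*8).astype(int)],True,(0,255,0),1,cv2.LINE_AA,3)
    cv2.imwrite(f"pics/ov{n}.png",cv2.resize(im[100:340,150:430] if n=="a" else im[100:340,150:430],None,fx=2.5,fy=2.5))
```

```text
0.67 4862 5047
(array([539.24897368, 225.23089796]), np.float64(0.010886993728002841), np.float64(0.019169803708791733))
0.78 6639 6806
(array([541.70655001, 225.60273224]), np.float64(0.011083258512177528), np.float64(0.017199896275997162))
(array([540.6646298 , 225.76082776]), np.float64(0.00883295524170965), np.float64(0.0425039641559124))
```

View pics/ova.png

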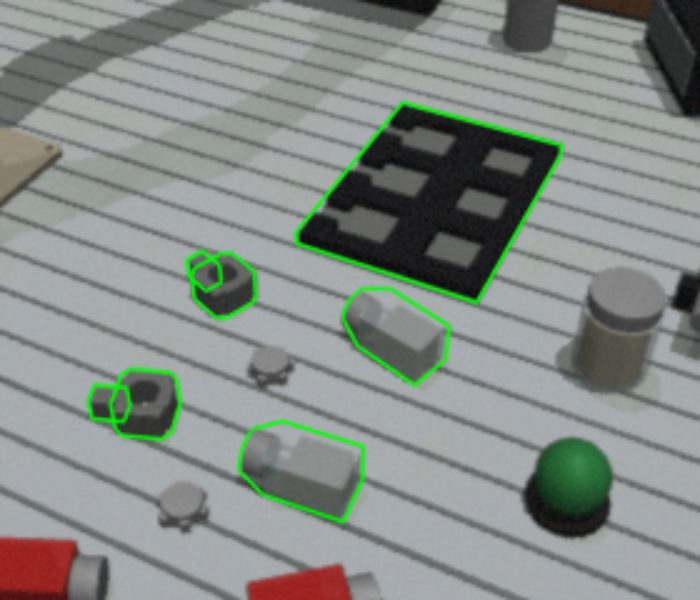

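View pics/ovb.png

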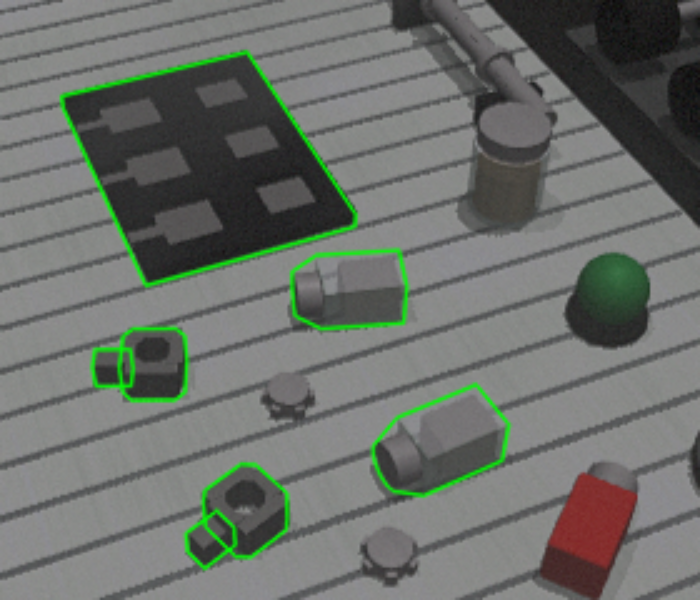

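```bash
cat >> h.py <<'E'
def Rtool(az,t,cam_up=True,yawoff=0):
    d=np.array([np.sin(t)*np.cos(az),np.sin(t)*np.sin(az),-np.cos(t)])
    z=np.array([np.cos(t)*np.cos(az),np.cos(t)*np.sin(az),np.sin(t)])
    if not cam_up: z=-z
    x=np.cross(d,z); return np.column_stack([x,d,z])
def plan(pos=None,R=None,rmax=1.0,order="tr"):
    s=ctrl.read_state(); Rc=Ro.from_euler('xyz',s["tool_rot"]).as_matrix(); p=s["eef_pos"]
    out=[]
    for o in order:
        if o=="t" and pos is not None:
            d=Rc.T@(np.asarray(pos)-p)/50; n=max(1,int(np.ceil(np.linalg.norm(d)/rmax))); print("T",n,"x",(d/n).round(3)); p=np.asarray(pos)
        if o=="r" and R is not None:
            rv=Ro.from_matrix(Rc.T@R).as_rotvec()/.12; n=max(1,int(np.ceil(np.linalg.norm(rv)/rmax))); print("R",n,"x",(rv/n).round(3)); Rc=R
    print("at",s["eef_pos"].round(1),s["tool_rot"].round(3),"w",round(s["width"],1),"F",s["force"].round(1),"t",round(s["clock"],2),"q",s["qpos"].round(2))
E
python3 -c "
from h import *
plan([500,10,231],Rtool(-.30,0))"
```

```text
T 14 x [-0.72   0.    -0.683]
R 26 x [-0.    -0.999  0.   ]
at [177.6 625.3 231.3] [-1.571  0.     1.294] w 85.2 F [ 0.4 -0.1  0.4] t 1.95 q [-1.36  0.63  0.04  1.52 -0.03  1.   -0.02]
```

Request:
step_arm(
  moves="-0.72 0 -0.683 0 0 0 1;-0.72 0 -0.683 0 0 0 1;-0.72 0 -0.683 0 0 0 1;-0.72 0 -0.683 0 0 0 1;-0.72 0 -0.683 0 0 0 1;-0.72 0 -0.683 0 0 0 1;-0.72 0 -0.683 0 0 0 1;-0.72 0 -0.683 0 0 0 1;-0.72 0 -0.683 0 0 0 1;-0.72 0 -0.683 0 0 0 1;-0.72 0 -0.683 0 0 0 1;-0.72 0 -0.683 0 0 0 1;-0.72 0 -0.683 0 0 0 1;-0.72 0 -0.683 0 0 0 1",
)

```text
clock: 3.35
eef_pos: [500.6, 8.0, 231.6]
tool_rot: [-1.572, -0.001, 1.294]
force: [-0.4, 0.7, 0.8]
width: 85.5
```

Request:
step_arm(
  moves="0 0 0 0 1 0 1;0 0 0 0 1 0 1;0 0 0 0 1 0 1;0 0 0 0 1 0 1;0 0 0 0 1 0 1;0 0 0 0 1 0 1;0 0 0 0 1 0 1;0 0 0 0 1 0 1;0 0 0 0 1 0 1;0 0 0 0 1 0 1;0 0 0 0 1 0 1;0 0 0 0 1 0 1;0 0 0 0 1 0 1;0 0 0 0 1 0 1;0 0 0 0 1 0 1;0 0 0 0 1 0 1;0 0 0 0 1 0 1;0 0 0 0 1 0 1;0 0 0 0 1 0 1;0 0 0 0 1 0 1",
)

```text
clock: 5.35
eef_pos: [499.9, 10.0, 231.4]
tool_rot: [-1.57, 0.0, -1.111]
force: [-0.2, 1.4, -0.2]
width: 85.2
```

```bash
python3 -c "
from h import *
plan([500,10,231],Rtool(-.30,0))"
```

```text
T 1 x [0.001 0.009 0.002]
R 7 x [-0.     0.905 -0.   ]
at [499.9  10.  231.4] [-1.57   0.    -1.111] w 85.2 F [-0.2  1.4 -0.2] t 5.35 q [-0.61  0.52  0.8   1.94 -0.49  0.88 -0.67]
```

Request:
step_arm(
  moves="0 0 0 0 0.905 0 1;0 0 0 0 0.905 0 1;0 0 0 0 0.905 0 1;0 0 0 0 0.905 0 1;0 0 0 0 0.905 0 1;0 0 0 0 0.905 0 1;0 0 0 0 0.905 0 1;0 0 0 0.935 0 0 1;0 0 0 0.935 0 0 1;0 0 0 0.935 0 0 1;0 0 0 0.935 0 0 1;0 0 0 0.935 0 0 1;0 0 0 0.935 0 0 1;0 0 0 0.935 0 0 1;0 0 0 0 0 0 1",
)

```text
clock: 6.85
eef_pos: [540.4, 37.7, 296.6]
tool_rot: [-0.926, -0.038, -1.883]
force: [-0.2, -1.3, -0.5]
width: 85.4
```

```bash
python3 -c "
from h import *
plan([509,8.3,108.5],Rtool(-.30,np.pi/4))"
```

```text
T 4 x [ 0.152  0.694 -0.653]
R 2 x [0.585 0.065 0.153]
at [540.4  37.7 296.6] [-0.926 -0.038 -1.883] w 85.4 F [-0.2 -1.3 -0.5] t 6.85 q [-1.28  0.53  1.32  2.28 -1.1   0.23 -1.01]
```

```bash
cat > kin.py <<'E'
import numpy as np, itertools
from scipy.optimize import least_squares
from scipy.spatial.transform import Rotation as Ro
data=[([-1.3598,.6294,.0385,1.5184,-.0270,.9963,-.0200],[177.4,624.65,230.4],[-1.5708,.0019,1.2939]),
([-0.61,0.52,0.8,1.94,-0.49,0.88,-0.67],[499.9,10.,231.4],[-1.57,0,-1.111]),
([-1.28,.53,1.32,2.28,-1.1,.23,-1.01],[540.4,37.7,296.6],[-.926,-.038,-1.883])]
def T(R=np.eye(3),t=(0,0,0)):
    M=np.eye(4); M[:3,:3]=R; M[:3,3]=t; return M
rz=lambda a:T(Ro.from_euler('z',a).as_matrix()); ry=lambda a:T(Ro.from_euler('y',a).as_matrix())
def fk(q,L,s):
    h,L1,a,L2,b,L3,a2,y0,y7=L
    M=T(t=(0,0,h))@rz(s[0]*q[0]+y0)@ry(q[1])@T(t=(a,0,L1))@rz(s[1]*q[2])@ry(q[3])@T(t=(a2,0,L2))@rz(s[2]*q[4])@ry(q[5])@T(t=(b,0,L3))@rz(s[3]*q[6]+y7)
    # tool: y along approach
    return M@T(np.array([[1,0,0],[0,0,1],[0,-1,0]]).T)
if __name__=="__main__":
    best=[]
    for s in itertools.product((1,-1),repeat=4):
      for y7 in (0,np.pi/2,np.pi,-np.pi/2):
        x0=[300,430,0,430,0,200,0,0,y7]
        def res(x):
            r=[]
            for q,p,e in data:
                M=fk(q,x,s); r+=list((M[:3,3]-p)/5)
                r+=list(Ro.from_matrix(M[:3,:3].T@Ro.from_euler('xyz',e).as_matrix()).as_rotvec()/.01)
            return np.array(r+list((np.array(x)[[2,4,6]])/100))
        f=least_squares(res,x0); best.append((f.cost,s,f.x.round(3)))
    best.sort(key=lambda b:b[0])
    for b in best[:4]: print(b)
E
python3 kin.py
```

```text
(np.float64(6.220883377767252), (-1, -1, -1, -1), array([ 4.47067e+02,  5.04023e+02,  4.25640e+01,  3.98004e+02,
        5.20800e+00,  3.67536e+02,  1.52140e+01, -3.60000e-02,
        3.10500e+00]))
(np.float64(6.220883377774414), (-1, -1, -1, -1), array([ 4.47068e+02,  5.04023e+02,  4.25650e+01,  3.98004e+02,
        5.20800e+00,  3.67536e+02,  1.52140e+01, -3.60000e-02,
       -3.17900e+00]))
(np.float64(6.220883377780391), (-1, -1, -1, -1), array([ 4.47068e+02,  5.04023e+02,  4.25650e+01,  3.98004e+02,
        5.20800e+00,  3.67536e+02,  1.52140e+01, -3.60000e-02,
        3.10500e+00]))
(np.float64(6.220883377781368), (-1, -1, -1, -1), array([ 4.47066e+02,  5.04024e+02,  4.25640e+01,  3.98004e+02,
        5.20800e+00,  3.67536e+02,  1.52130e+01, -3.60000e-02,
        3.10500e+00]))
```

```bash
cat >> h.py <<'E'
import json
def log():
    s=ctrl.read_state()
    open("log.jsonl","a").write(json.dumps([s["qpos"].tolist(),s["eef_pos"].tolist(),s["tool_rot"].tolist()])+"\n")
_p=plan
def plan(*a,**k):
    log(); _p(*a,**k)
E
python3 -c "
from h import *
log();log()"
cat > kfit.py <<'E'
from kin import *
import json
D=[(q,p,e,1) for q,p,e in map(json.loads,open("log.jsonl"))]+[(q,p,e,w) for (q,p,e),w in zip(data,(1,.3,.3))]
s=(-1,)*4
def full(x): return [*x,0,np.pi]
def res(x):
    r=[]
    for q,p,e,w in D:
        M=fk(q,full(x),s); r+=list(w*(M[:3,3]-p)/2)
        r+=list(w*Ro.from_matrix(M[:3,:3].T@Ro.from_euler('xyz',e).as_matrix()).as_rotvec()/.004)
    return np.array(r+list((np.array(x)[[2,4,6]])/100))
f=least_squares(res,[400,450,0,400,0,300,0]); print(f.cost,f.x.round(1)); print(res(f.x).round(1))
np.save("L.npy",full(f.x))
E
python3 kfit.py
```

```text
83.6970537501984 [1289.3   58.5  383.3  570.3   72.3  416.4  183.4]
[ -0.   -0.4  -0.2   0.   -0.    0.   -0.   -0.4  -0.2   0.   -0.    0.
 -11.5   2.9  -0.1   0.    0.   -0.    0.3   1.7   2.   -0.5  -0.3  -0.3
  -0.3  -0.3  -0.2   0.   -0.5   0.3   3.8   0.7   1.8]
```

```bash
python3 -c "
from h import *
plan([620,0,240],Rtool(-.15,np.pi/5))"
```

```text
T 3 x [0.062 0.654 0.237]
R 2 x [-0.057 -0.45   0.529]
at [540.4  37.7 296.6] [-0.926 -0.038 -1.883] w 85.4 F [-0.2 -1.3 -0.5] t 6.85 q [-1.28  0.53  1.32  2.28 -1.1   0.23 -1.01]
```

Request:
step_arm(
  moves="0.06 0.65 0.24 0 0 0 1;0.06 0.65 0.24 0 0 0 1;0.06 0.65 0.24 0 0 0 1",
)

```text
clock: 7.15
eef_pos: [623.1, 0.8, 259.6]
tool_rot: [-0.962, -0.05, -1.902]
force: [0.7, 0.0, 1.0]
width: 85.6
```

```bash
python3 -c "
from h import *
plan([620,0,240],Rtool(-.15,np.pi/5))"
```

```text
T 1 x [ 0.016  0.292 -0.268]
R 2 x [ 0.1   -0.494  0.606]
at [623.1   0.8 259.6] [-0.962 -0.05  -1.902] w 85.6 F [0.7 0.  1. ] t 7.15 q [-0.91  0.6   1.02  2.12 -1.1   0.23 -0.98]
```

Request:
step_arm(
  moves="0 0 0 -0.06 -0.45 0.53 1;0 0 0 -0.06 -0.45 0.53 1",
)

```text
clock: 7.35
eef_pos: [625.2, 1.6, 267.0]
tool_rot: [-0.996, -0.011, -1.741]
force: [-0.2, -0.7, -1.2]
width: 85.5
```

```bash
python3 -c "
from h import *
plan([620,0,140],Rtool(-.15,np.pi/5))"; python3 kfit.py
```

```text
T 3 x [ 0.006  0.693 -0.488]
R 1 x [ 0.444 -0.087  0.175]
at [625.2   1.6 267. ] [-0.996 -0.011 -1.741] w 85.5 F [-0.2 -0.7 -1.2] t 7.35 q [-0.72  0.48  0.82  2.11 -1.1   0.23 -0.77]
104.80669985286033 [346.8 513.5   7.3 362.9 -25.7 348.8 -22.9]
[  0.4  -0.8   0.    0.   -0.    0.    0.4  -0.8   0.    0.   -0.    0.
   0.4  -0.8   0.    0.   -0.    0.   -1.5   0.8   0.4   0.   -0.   -0.
  -0.3   1.9   0.   -0.   -0.   -0.  -13.3   3.7  -0.1   0.    0.   -0.
   1.3   2.4  -1.   -0.5  -0.3  -0.3  -0.1  -0.6  -0.1   0.   -0.5   0.3
   0.1  -0.3  -0.2]
```

```bash
cat > kfit.py <<'E'
from kin import *
import json
data=data[:2]
D=[(q,p,e,1) for q,p,e in map(json.loads,open("log.jsonl"))][1:]+[(q,p,e,w) for (q,p,e),w in zip(data,(1,.3,.3))]
s=-1
def fk2(q,x):
    h,L1,L2,L3,a0x,a0y,a1x,a1y,a2x,a2y,a3x,a3y=x
    M=rz(s*q[0])@T(t=(a0x,a0y,h))@ry(q[1])@T(t=(a1x,a1y,L1))@rz(s*q[2])@ry(q[3])@T(t=(a2x,a2y,L2))@rz(s*q[4])@ry(q[5])@T(t=(a3x,a3y,L3))@rz(s*q[6]+np.pi)
    return M@T(np.array([[1,0,0],[0,0,1],[0,-1,0]]).T)
def res(x):
    r=[]
    for q,p,e,w in D:
        M=fk2(q,x); r+=list(w*(M[:3,3]-p)/1)
    return np.array(r+list((np.array(x)[4:])/60)+list((np.array(x)[1:3]-[430,400])/200))
if __name__=="__main__":
    f=least_squares(res,[330,450,400,350]+[0]*8); print(f.cost,f.x.round(1)); print(res(f.x).round(1))
    np.save("L2.npy",f.x)
E
python3 kfit.py
```

```text
0.5553127521898668 [ 3.375e+02  5.603e+02  3.766e+02  3.564e+02  1.500e+00 -6.200e+00
 -1.800e+00 -6.200e+00 -4.000e-01 -1.090e+01 -3.800e+00 -4.900e+00]
[ 0.   0.  -0.   0.   0.  -0.   0.  -0.2  0.1 -0.1  0.  -0.1  0.  -0.
 -0.   0.1  0.6  0.4  0.  -0.1 -0.  -0.1 -0.  -0.2 -0.1 -0.1  0.7 -0.1]
```

```bash
cat > ik.py <<'E'
from kfit import *
from h import Rtool
X=np.load("L2.npy")
lo=np.array([-3.06,-.37,-1.25,.18,-1.1,.23,-2.94]); hi=np.array([3.06,2.12,1.32,2.47,4.24,1.98,2.94])
def ik(pos,R,n=25,seed=0):
    rng=np.random.default_rng(seed); best=None
    mid=(lo+hi)/2
    for k in range(n):
        q0=rng.uniform(lo,hi) ; q0[0]=rng.uniform(-1.5,1.5); q0[4]=rng.uniform(-1,1.0)
        def r(q):
            M=fk2(q,X); return np.r_[(M[:3,3]-pos)/5,Ro.from_matrix(M[:3,:3].T@R).as_rotvec()*20, .01*((q-mid)/(hi-lo))]
        f=least_squares(r,q0,bounds=(lo,hi),max_nfev=200)
        e=np.linalg.norm(f.fun[:6]); m=np.min(np.minimum(f.x-lo,hi-f.x))
        if best is None or (e<.2 and (best[0]>=.2 or m>best[1])) or (e<best[0] and best[0]>=.2): best=(e,m,f.x)
    return best
if __name__=="__main__":
    for name,g,az in(("A",(584.1,-14.9,30),-.3),("B",(580,-204,30),.09),("n135",(595,135,64),0),("n225",(595,225,64),0),("n315",(595,315,64),0)):
        for up in (True,False):
            for t in (.5,.65,.785,.95):
                R=Rtool(az,t,up); p=np.array(g)+19*R[:,1]
                b=ik(p,R); print(name,up,t,round(b[0],2),round(b[1],2),b[2].round(2))
E
python3 ik.py
```

```text
Still running in the background as job /tmp/bash_jobs.1000/e6a533e82500 (pid 877). You'll get a notice when it ends.
```

Edit , replacing
```

```
with
```

```

```bash
cat /tmp/bash_jobs.1000/e6a533e82500/stdout; nproc
```

```text
4
```

```bash
kill -- -$(cat /tmp/bash_jobs.1000/e6a533e82500/pid); sed -i "s/^rz=.*/def rz(a):\n    c,s=np.cos(a),np.sin(a); return np.array([[c,-s,0,0],[s,c,0,0],[0,0,1,0],[0,0,0,1.]])\ndef ry(a):\n    c,s=np.cos(a),np.sin(a); return np.array([[c,0,s,0],[0,1,0,0],[-s,0,c,0],[0,0,0,1.]])/" kin.py
sed -i "s/n=25/n=8/; s/max_nfev=200/max_nfev=60/" ik.py
time OMP_NUM_THREADS=1 timeout 500 python3 -u ik.py
```

```text
A True 0.5 0.0 0.21 [ 0.38  1.02 -0.78  2.26  2.13  0.92  2.35]
A True 0.65 0.0 0.11 [ 0.26  1.04 -0.64  2.36  2.37  1.08  2.05]
A True 0.785 0.0 0.03 [-0.54  1.12  0.51  2.44  3.08  0.99  0.87]
A True 0.95 0.51 0.0 [ 0.25  1.34 -0.77  2.47  2.51  1.77  1.98]
A False 0.5 0.0 0.21 [ 0.36  1.   -0.74  2.26  2.15  0.89 -0.82]
A False 0.65 0.0 0.11 [ 0.41  1.16 -0.91  2.36  2.28  1.27 -0.89]
A False 0.785 0.0 0.04 [ 0.18  1.11 -0.58  2.43  2.49  1.32 -1.26]
A False 0.95 0.42 0.0 [ 0.41  1.54 -1.09  2.47  2.56  1.98 -0.82]
B True 0.5 0.0 0.08 [ 1.11  1.25 -1.17  2.15  2.03  0.8  -2.75]
B True 0.65 0.0 0.0 [ 1.17  1.32 -1.16  2.23  2.35  0.81 -2.94]
B True 0.785 0.0 0.0 [ 1.25  1.47 -1.22  2.29  2.55  0.91 -2.94]
B True 0.95 0.0 0.0 [ 1.33  1.62 -1.23  2.33  2.8   0.95 -2.94]
B False 0.5 0.0 0.32 [ 1.01  1.1  -0.93  2.15  2.16  0.57  0.17]
B False 0.65 0.0 0.24 [ 0.99  1.09 -0.77  2.23  2.76  0.57 -0.36]
B False 0.785 0.0 0.18 [ 1.1   1.22 -0.87  2.29  2.91  0.74 -0.33]
B False 0.95 0.0 0.14 [ 1.21  1.4  -0.94  2.33  3.1   0.88 -0.27]
n135 True 0.5 4.39 0.0 [-0.69  0.84  0.52  2.   -1.1   
[... 931 characters left out ...]
0.26  0.98 -0.51  2.28  2.35  1.1  -1.21]
n225 False 0.95 0.0 0.12 [-0.33  1.09 -0.49  2.35  2.43  1.4  -1.36]
n315 True 0.5 1.92 0.0 [-1.08  0.95  0.67  1.9  -1.1   0.23 -1.26]
n315 True 0.65 4.06 0.0 [-1.22  1.04  0.81  1.9  -1.1   0.23 -1.38]
n315 True 0.785 5.74 0.0 [-1.35  1.15  0.94  1.9  -1.1   0.23 -1.53]
n315 True 0.95 7.27 0.0 [-1.51  1.37  1.11  1.9  -1.1   0.23 -1.77]
n315 False 0.5 0.0 0.47 [-0.32  0.9  -0.55  1.99  1.77  0.7  -0.67]
n315 False 0.65 0.0 0.4 [-0.27  0.99 -0.71  2.07  2.    1.   -0.88]
n315 False 0.785 0.0 0.33 [-0.33  1.03 -0.67  2.14  2.15  1.17 -1.06]
n315 False 0.95 0.0 0.27 [-0.45  1.09 -0.55  2.2   2.27  1.35 -1.27]
real	0m36.359s
user	0m35.816s
sys	0m0.258s
```

```bash
cat >> h.py <<'E'
def jpath(qg,nmax=20,show=True):
    from kfit import fk2
    X=np.load("L2.npy"); s=ctrl.read_state(); q0=s["qpos"]; qg=np.asarray(qg,float)
    # number of rows
    for N in range(1,200):
        ok=True; rows=[]
        for i in range(N):
            A=fk2(q0+(qg-q0)*i/N,X); B=fk2(q0+(qg-q0)*(i+1)/N,X)
            t=A[:3,:3].T@(B[:3,3]-A[:3,3])/50; r=Ro.from_matrix(A[:3,:3].T@B[:3,:3]).as_rotvec()/.12
            rows.append(np.r_[t,r])
        if np.abs(rows).max()<=.95 and np.abs(qg-q0).max()/N<.17: break
    print("N",N)
    for i in range(0,N+1,max(1,N//8)):
        print("   tcp",fk2(q0+(qg-q0)*i/N,X)[:3,3].round(0))
    print(";".join(" ".join(f"{v:.2f}" for v in r)+" 1" for r in rows[:nmax]))
E
cat > a.py <<'E'
from ik import *
R=Rtool(-.3,.65,False); p=np.array((584.1,-14.9,30))+19*R[:,1]
for back in (0,60,120):
    b=ik(p-back*R[:,1]+[0,0,0],R,n=12); print(back,(p-back*R[:,1]).round(0),b)
b=ik(p-60*R[:,1]+[0,0,120],R,n=12); print("high",b)
b=ik(p-60*R[:,1]+[60,0,180],R,n=12); print("high",b)
E
OMP_NUM_THREADS=1 python3 a.py
```

```text
0 [595. -18.  15.] (np.float64(0.00014262240176513726), np.float64(0.11245260357634468), array([ 0.41020909,  1.15950988, -0.90744169,  2.3575474 ,  2.28309985,
        1.27254755, -0.88506389]))
60 [560.  -8.  63.] (np.float64(7.701287351293193e-06), np.float64(0.019856550848671883), array([ 0.35899761,  1.02339078, -0.91119657,  2.45014345,  2.19984024,
        1.23632754, -0.97532897]))
120 [526.   3. 110.] (np.float64(1.1439747667917541), np.float64(4.440892098500626e-16), array([ 0.45325791,  1.02825493, -1.25      ,  2.47      ,  1.90889481,
        1.38490193, -0.81311985]))
high (np.float64(2.119981776075904e-06), np.float64(0.07944132287336148), array([ 0.52183586,  0.76850051, -1.16061598,  2.39055868,  1.87379404,
        1.08396514, -0.6943364 ]))
high (np.float64(2.0592701373023294e-05), np.float64(0.2797794697147249), array([ 0.39080078,  0.52615187, -0.81776866,  2.19022053,  1.68819215,
        0.69298345, -0.45300986]))
```

```bash
python3 -c "
from h import *
jpath([ 0.39,  0.526, -0.818,  2.19 , 1.688, 0.693, -0.453])"
```

```text
N 28
   tcp [625.   2. 267.]
   tcp [587.  21. 219.]
   tcp [545.  29. 184.]
   tcp [507.  27. 161.]
   tcp [481.  15. 148.]
   tcp [471.  -2. 145.]
   tcp [480. -18. 148.]
   tcp [508. -29. 161.]
   tcp [551. -29. 185.]
   tcp [603. -15. 225.]
-0.11 0.14 -0.41 -0.43 -0.91 0.13 1;-0.13 0.14 -0.39 -0.41 -0.91 0.15 1;-0.14 0.13 -0.36 -0.40 -0.91 0.17 1;-0.15 0.12 -0.34 -0.37 -0.92 0.18 1;-0.16 0.12 -0.31 -0.35 -0.92 0.18 1;-0.16 0.11 -0.29 -0.33 -0.92 0.18 1;-0.16 0.10 -0.26 -0.30 -0.92 0.18 1;-0.15 0.09 -0.24 -0.28 -0.93 0.17 1;-0.14 0.08 -0.21 -0.25 -0.93 0.16 1;-0.13 0.07 -0.19 -0.23 -0.93 0.14 1;-0.11 0.06 -0.17 -0.21 -0.93 0.12 1;-0.09 0.05 -0.15 -0.19 -0.93 0.09 1;-0.06 0.04 -0.14 -0.18 -0.93 0.06 1;-0.03 0.03 -0.13 -0.17 -0.93 0.02 1;-0.00 0.02 -0.12 -0.16 -0.93 -0.01 1;0.03 0.01 -0.12 -0.16 -0.92 -0.05 1;0.06 -0.00 -0.12 -0.17 -0.91 -0.09 1;0.09 -0.01 -0.12 -0.18 -0.90 -0.13 1;0.12 -0.03 -0.14 -0.20 -0.88 -0.17 1;0.15 -0.04 -0.15 -0.22 -0.87 -0.21 1
```

Request:
step_arm(
  moves="-0.11 0.14 -0.41 -0.43 -0.91 0.13 1;-0.13 0.14 -0.39 -0.41 -0.91 0.15 1;-0.14 0.13 -0.36 -0.40 -0.91 0.17 1;-0.15 0.12 -0.34 -0.37 -0.92 0.18 1;-0.16 0.12 -0.31 -0.35 -0.92 0.18 1;-0.16 0.11 -0.29 -0.33 -0.92 0.18 1;-0.16 0.10 -0.26 -0.30 -0.92 0.18 1;-0.15 0.09 -0.24 -0.28 -0.93 0.17 1;-0.14 0.08 -0.21 -0.25 -0.93 0.16 1;-0.13 0.07 -0.19 -0.23 -0.93 0.14 1",
)

```text
clock: 8.35
eef_pos: [496.1, 25.0, 156.5]
tool_rot: [-1.538, -0.138, -0.631]
force: [0.5, 0.8, -0.1]
width: 85.2
```

```bash
python3 -c "
from h import *
plan()
" ; python3 kfit.py | head -3; python3 -c "
from h import *
jpath([ 0.39,  0.526, -0.818,  2.19 , 1.688, 0.693, -0.453])"
```

```text
at [496.1  25.  156.5] [-1.538 -0.138 -0.631] w 85.2 F [ 0.5  0.8 -0.1] t 8.35 q [-0.59  0.56  0.64  2.14 -0.6   0.47 -0.16]
0.5998659804186824 [ 3.372e+02  5.600e+02  3.788e+02  3.543e+02  1.700e+00 -6.100e+00
 -1.900e+00 -6.100e+00  2.000e-01 -1.270e+01 -2.300e+00 -3.200e+00]
[ 0.  -0.  -0.1  0.  -0.  -0.1  0.  -0.1  0.  -0.1  0.  -0.1  0.   0.1
N 18
   tcp [496.  25. 157.]
   tcp [461.  15. 140.]
   tcp [437.   1. 131.]
   tcp [426. -17. 128.]
   tcp [430. -33. 129.]
   tcp [449. -46. 134.]
   tcp [481. -52. 145.]
   tcp [523. -48. 165.]
   tcp [571. -34. 196.]
   tcp [619.  -9. 241.]
-0.27 0.15 -0.29 -0.34 -0.89 0.36 1;-0.24 0.13 -0.26 -0.30 -0.90 0.31 1;-0.20 0.11 -0.23 -0.27 -0.92 0.26 1;-0.15 0.09 -0.20 -0.25 -0.92 0.20 1;-0.11 0.07 -0.19 -0.24 -0.93 0.13 1;-0.05 0.05 -0.17 -0.23 -0.93 0.06 1;0.00 0.03 -0.17 -0.23 -0.92 -0.01 1;0.06 0.01 -0.17 -0.24 -0.91 -0.08 1;0.11 -0.02 -0.18 -0.25 -0.90 -0.15 1;0.16 -0.04 -0.20 -0.28 -0.87 -0.22 1;0.21 -0.07 -0.22 -0.31 -0.85 -0.29 1;0.26 -0.09 -0.25 -0.35 -0.82 -0.35 1;0.30 -0.12 -0.29 -0.39 -0.78 -0.40 1;0.34 -0.14 -0.33 -0.44 -0.75 -0.44 1;0.37 -0.17 -0.38 -0.49 -0.71 -0.48 1;0.40 -0.19 -0.43 -0.54 -0.68 -0.51 1;0.42 -0.22 -0.48 -0.60 -0.64 -0.53 1;0.43 -0.24 -0.54 -0.65 -0.61 -0.54 1
```

Request:
step_arm(
  moves="-0.27 0.15 -0.29 -0.34 -0.89 0.36 1;-0.24 0.13 -0.26 -0.30 -0.90 0.31 1;-0.20 0.11 -0.23 -0.27 -0.92 0.26 1;-0.15 0.09 -0.20 -0.25 -0.92 0.20 1;-0.11 0.07 -0.19 -0.24 -0.93 0.13 1;-0.05 0.05 -0.17 -0.23 -0.93 0.06 1;0.00 0.03 -0.17 -0.23 -0.92 -0.01 1;0.06 0.01 -0.17 -0.24 -0.91 -0.08 1;0.11 -0.02 -0.18 -0.25 -0.90 -0.15 1",
)

```text
clock: 9.25
eef_pos: [438.8, -40.1, 130.5]
tool_rot: [-1.798, 0.117, 0.344]
force: [0.1, 0.3, -0.3]
width: 85.6
```

```bash
python3 -c "
from h import *
plan()
jpath([ 0.39,  0.526, -0.818,  2.19 , 1.688, 0.693, -0.453])"
```

```text
at [438.8 -40.1 130.5] [-1.798  0.117  0.344] w 85.6 F [ 0.1  0.3 -0.3] t 9.25 q [-0.54  0.61  0.55  2.17 -0.11  0.49  0.38]
N 11
   tcp [440. -40. 132.]
   tcp [428. -46. 125.]
   tcp [423. -52. 122.]
   tcp [424. -58. 120.]
   tcp [432. -63. 121.]
   tcp [446. -66. 124.]
   tcp [466. -66. 131.]
   tcp [492. -63. 141.]
   tcp [521. -55. 155.]
   tcp [554. -44. 176.]
   tcp [587. -28. 205.]
   tcp [619.  -9. 241.]
-0.24 0.16 0.01 0.01 -0.79 0.33 1;-0.14 0.11 -0.05 -0.06 -0.79 0.19 1;-0.03 0.06 -0.11 -0.15 -0.77 0.05 1;0.07 -0.00 -0.17 -0.24 -0.74 -0.08 1;0.16 -0.06 -0.25 -0.34 -0.70 -0.21 1;0.25 -0.12 -0.33 -0.44 -0.64 -0.33 1;0.32 -0.18 -0.41 -0.54 -0.57 -0.44 1;0.39 -0.24 -0.50 -0.64 -0.50 -0.54 1;0.46 -0.30 -0.59 -0.74 -0.43 -0.62 1;0.51 -0.36 -0.68 -0.83 -0.36 -0.68 1;0.56 -0.41 -0.78 -0.91 -0.29 -0.74 1
```

```bash
cat > sim.py <<'E'
from kfit import *
X=np.load("L2.npy")
lo=np.array([-3.06,-.37,-1.25,.18,-1.1,.23,-2.94]); hi=np.array([3.06,2.12,1.32,2.47,4.24,1.98,2.94])
def jac(q):
    M=fk2(q,X); J=np.zeros((6,7))
    for i in range(7):
        d=q.copy(); d[i]+=1e-5; N=fk2(d,X)
        J[:3,i]=(N[:3,3]-M[:3,3])/1e-5/1000; J[3:,i]=Ro.from_matrix(N[:3,:3]@M[:3,:3].T).as_rotvec()/1e-5
    return M,J
def solve(q,G,qn=None,lam=.0,it=30):
    q=q.copy()
    for _ in range(it):
        M,J=jac(q); e=np.r_[(G[:3,3]-M[:3,3])/1000,Ro.from_matrix(G[:3,:3]@M[:3,:3].T).as_rotvec()]
        if np.linalg.norm(e)<1e-5: break
        free=np.ones(7,bool)
        for _ in range(7):
            dq=np.zeros(7); Jf=J[:,free]; dq[free]=Jf.T@np.linalg.solve(Jf@Jf.T+1e-6*np.eye(6),e)
            if qn is not None and lam>0:
                z=np.zeros(7); z[free]=(np.eye(free.sum())-np.linalg.pinv(Jf)@Jf)@(lam*(qn-q))[free]; dq+=z
            bad=free&(((q+dq)<lo-1e-9)|((q+dq)>hi+1e-9))
            if not bad.any(): break
            q[bad]=np.clip((q+dq)[bad],lo[bad],hi[bad]); free&=~bad
            M,J=jac(q); e=np.r_[(G[:3,3]-M[:3,3])/1000,Ro.from_matrix(G[:3,:3]@M[:3,:3].T).as_rotvec()]
        n=np.abs(dq).max()
        if n>.2: dq*=.2/n
        q=np.clip(q+dq,lo,hi)
    return q,np.linalg.norm(e)
def run(q,rows,**k):
    G=fk2(q,X); out=[]
    for r in rows:
        D=np.eye(4); D[:3,:3]=Ro.from_rotvec(np.array(r[3:6])*.12).as_matrix(); D[:3,3]=np.array(r[:3])*50
        G=G@D; q,e=solve(q,G,**k); out.append((q,e)); 
        if e>1e-3: G=fk2(q,X)
    return out
def parse(s): return [list(map(float,r.split())) for r in s.split(";")]
if __name__=="__main__":
    s="-0.27 0.15 -0.29 -0.34 -0.89 0.36 1;-0.24 0.13 -0.26 -0.30 -0.90 0.31 1;-0.20 0.11 -0.23 -0.27 -0.92 0.26 1;-0.15 0.09 -0.20 -0.25 -0.92 0.20 1;-0.11 0.07 -0.19 -0.24 -0.93 0.13 1;-0.05 0.05 -0.17 -0.23 -0.93 0.06 1;0.00 0.03 -0.17 -0.23 -0.92 -0.01 1;0.06 0.01 -0.17 -0.24 -0.91 -0.08 1;0.11 -0.02 -0.18 -0.25 -0.90 -0.15 1"
    q0=np.array([-0.59,0.56,0.64,2.14,-0.6,0.47,-0.16])
    print("real [-0.54  0.61  0.55  2.17 -0.11  0.49  0.38]")
    print(run(q0,parse(s))[-1][0].round(2))
    for lam in(.05,.2,.5):
        for nm,qn in(("mid",(lo+hi)/2),("start",np.array([-1.36,.628,.038,1.517,-.027,.996,-.02])),("zero",np.zeros(7))):
            print(lam,nm,run(q0,parse(s),qn=qn,lam=lam)[-1][0].round(2))
    # earlier: start->translate->rotate
    q0=np.array([-1.36,.628,.038,1.517,-.027,.996,-.02])
    rr=[[-.72,0,-.683,0,0,0]]*14+[[0,0,0,0,1,0]]*20
    print("real [-0.61  0.52  0.8   1.94 -0.49  0.88 -0.67]"); print(run(q0,rr)[-1][0].round(2))
    for lam in(.05,.2,.5): print(lam,run(q0,rr,qn=q0,lam=lam)[-1][0].round(2))
E
OMP_NUM_THREADS=1 python3 sim.py
```

```text
real [-0.54  0.61  0.55  2.17 -0.11  0.49  0.38]
[-0.53  0.61  0.55  2.17 -0.11  0.48  0.38]
0.05 mid [ 0.04  0.56 -0.29  2.16  0.69  0.65 -0.46]
0.05 start [-0.48  0.59  0.47  2.17 -0.01  0.48  0.27]
0.05 zero [-0.3   0.55  0.21  2.17  0.29  0.51 -0.04]
0.2 mid [ 0.07  0.56 -0.33  2.16  0.71  0.67 -0.49]
0.2 start [-0.46  0.58  0.43  2.17  0.04  0.48  0.22]
0.2 zero [-0.29  0.55  0.18  2.17  0.32  0.51 -0.07]
0.5 mid [ 0.07  0.56 -0.33  2.16  0.71  0.67 -0.49]
0.5 start [-0.45  0.58  0.42  2.17  0.05  0.48  0.21]
0.5 zero [-0.29  0.55  0.18  2.17  0.31  0.51 -0.06]
real [-0.61  0.52  0.8   1.94 -0.49  0.88 -0.67]
[-0.61  0.52  0.8   1.94 -0.49  0.88 -0.66]
0.05 [-0.59  0.52  0.77  1.94 -0.47  0.87 -0.68]
0.2 [-0.58  0.51  0.76  1.94 -0.46  0.87 -0.69]
0.5 [-0.58  0.51  0.75  1.94 -0.46  0.87 -0.69]
```

```bash
cat > go.py <<'E'
from chain import *
from h import ctrl,plan,log
def go(wps,vmax=.95,tol=2e-3):
    log(); s=ctrl.read_state(); M=P(s["eef_pos"],Ro.from_euler('xyz',s["tool_rot"]).as_matrix())
    q=s["qpos"].copy(); print("at",s["eef_pos"].round(1),"q",q.round(2),"w",round(s["width"],1),"F",s["force"].round(1),"t",round(s["clock"],2))
    D=np.linalg.inv(fk2(q,X)); 
    for i,(n,G) in enumerate(wps):
        N,row=seg(M,G,vmax if np.isscalar(vmax) else vmax[i]); out=run(q,[row.round(3)]*N)
        dv=np.abs(np.diff(np.array([q]+[o[0] for o in out]),axis=0)).max(0)
        z=min(fk2(o[0],X)[2,3] for o in out); em=max(o[1] for o in out); q=out[-1][0]
        mg=min(np.min(np.minimum(o[0]-lo,hi-o[0])) for o in out)
        print(n,N,"x"," ".join(f"{v:.3f}" for v in row),"| q",q.round(2),"dv",dv.max().round(2),"z",z.round(),"e",round(float(em),4),"mg",mg.round(2)); M=G
E
cat > pA.py <<'E'
from go import *
az,tau=-1.5038,.788
import pickle
def A(nk=90,t0=.6): return jarplan(*JA,t0,True,1,NEST[nk])
E
python3 - <<'E'
import sys; sys.path.insert(0,'.')
from pA import *
r=pickle.load(open('res.pkl','rb'))[0]
q=ctrl.read_state()["qpos"]
# via pose from stored seed result: reconstruct by running info rows
inf=r[3][0]; out=run(q,[inf[2]]*inf[1]); G=fk2(out[-1][0],X); np.save('via.npy',G); print(G.round(2))
go([("via",G)]+A(),vmax=[.95,.6,.95,.95,.9,.7,.8])
E
```

```text
[[-9.9000e-01  5.0000e-02  1.0000e-01  4.7937e+02]
 [-1.1000e-01 -7.1000e-01 -7.0000e-01 -2.7860e+01]
 [ 3.0000e-02 -7.0000e-01  7.1000e-01  3.1754e+02]
 [ 0.0000e+00  0.0000e+00  0.0000e+00  1.0000e+00]]
at [438.8 -40.1 130.5] q [-0.54  0.61  0.55  2.17 -0.11  0.49  0.38] w 85.6 F [ 0.1  0.3 -0.3] t 9.25
via 25 x -0.101 -0.141 -0.001 0.020 -0.930 0.260 | q [-0.5   0.46 -0.01  1.92  0.75  1.26  2.34] dv 0.09 z 139.0 e 0.0 mg 0.31
high 13 x -0.172 0.241 -0.071 -0.096 -0.560 0.492 | q [-0.05  0.54 -0.14  2.29  2.19  0.4   2.12] dv 0.18 z 165.0 e 0.0 mg 0.17
grasp 4 x -0.000 0.619 -0.423 0.000 0.000 -0.000 | q [ 0.06  0.92 -0.32  2.32  2.49  0.8   1.84] dv 0.11 z 15.0 e 0.0 mg 0.14
lift 4 x 0.000 -0.619 0.423 0.000 0.000 -0.000 | q [-0.05  0.54 -0.15  2.29  2.19  0.4   2.13] dv 0.11 z 53.0 e 0.0 mg 0.14
mid 15 x -0.162 -0.076 -0.176 0.000 0.873 0.000 | q [-0.21  0.54 -0.44  2.12  1.49  0.66  0.98] dv 0.1 z 161.0 e 0.0 mg 0.15
nesthi 16 x 0.187 0.035 -0.130 -0.233 0.691 0.059 | q [-0.37  0.87 -0.72  2.23  2.1   1.3  -1.07] dv 0.18 z 162.0 e 0.0 mg 0.18
place 3 x -0.000 0.452 0.660 0.000 -0.000 0.000 | q [-0.41  1.13 -0.63  2.21  2.28  1.45 -1.23] dv 0.09 z 52.0 e 0.0 mg 0.24
```

Request:
step_arm(
  moves="-0.101 -0.141 -0.001 0.02 -0.93 0.26 1;-0.101 -0.141 -0.001 0.02 -0.93 0.26 1;-0.101 -0.141 -0.001 0.02 -0.93 0.26 1;-0.101 -0.141 -0.001 0.02 -0.93 0.26 1;-0.101 -0.141 -0.001 0.02 -0.93 0.26 1;-0.101 -0.141 -0.001 0.02 -0.93 0.26 1;-0.101 -0.141 -0.001 0.02 -0.93 0.26 1;-0.101 -0.141 -0.001 0.02 -0.93 0.26 1;-0.101 -0.141 -0.001 0.02 -0.93 0.26 1;-0.101 -0.141 -0.001 0.02 -0.93 0.26 1;-0.101 -0.141 -0.001 0.02 -0.93 0.26 1;-0.101 -0.141 -0.001 0.02 -0.93 0.26 1;-0.101 -0.141 -0.001 0.02 -0.93 0.26 1",
)

```text
clock: 10.55
eef_pos: [424.3, -53.6, 237.7]
tool_rot: [-1.18, 0.483, 1.903]
force: [0.6, -0.0, -0.9]
width: 85.4
```

Request:
step_arm(
  moves="-0.101 -0.141 -0.001 0.02 -0.93 0.26 1;-0.101 -0.141 -0.001 0.02 -0.93 0.26 1;-0.101 -0.141 -0.001 0.02 -0.93 0.26 1;-0.101 -0.141 -0.001 0.02 -0.93 0.26 1;-0.101 -0.141 -0.001 0.02 -0.93 0.26 1;-0.101 -0.141 -0.001 0.02 -0.93 0.26 1;-0.101 -0.141 -0.001 0.02 -0.93 0.26 1;-0.101 -0.141 -0.001 0.02 -0.93 0.26 1;-0.101 -0.141 -0.001 0.02 -0.93 0.26 1;-0.101 -0.141 -0.001 0.02 -0.93 0.26 1;-0.101 -0.141 -0.001 0.02 -0.93 0.26 1;-0.101 -0.141 -0.001 0.02 -0.93 0.26 1",
)

```text
clock: 11.75
eef_pos: [479.5, -27.8, 317.9]
tool_rot: [-0.781, -0.035, -3.032]
force: [0.4, 0.4, 0.3]
width: 85.3
```

```bash
python3 -c "
from pA import *
go(A()[:2],vmax=[.6,.95])"
```

```text
at [479.5 -27.8 317.9] q [-0.5   0.45 -0.    1.92  0.75  1.26  2.34] w 85.3 F [0.4 0.4 0.3] t 11.75
high 13 x -0.172 0.241 -0.071 -0.094 -0.560 0.493 | q [-0.05  0.54 -0.14  2.29  2.19  0.4   2.12] dv 0.18 z 166.0 e 0.0 mg 0.17
grasp 4 x -0.000 0.619 -0.423 0.000 0.000 -0.000 | q [ 0.07  0.92 -0.32  2.33  2.49  0.8   1.84] dv 0.11 z 16.0 e 0.0 mg 0.14
```

Simulation matches. On to above jar A.

Request:
step_arm(
  moves="-0.172 0.241 -0.071 -0.094 -0.56 0.493 1;-0.172 0.241 -0.071 -0.094 -0.56 0.493 1;-0.172 0.241 -0.071 -0.094 -0.56 0.493 1;-0.172 0.241 -0.071 -0.094 -0.56 0.493 1;-0.172 0.241 -0.071 -0.094 -0.56 0.493 1;-0.172 0.241 -0.071 -0.094 -0.56 0.493 1;-0.172 0.241 -0.071 -0.094 -0.56 0.493 1;-0.172 0.241 -0.071 -0.094 -0.56 0.493 1;-0.172 0.241 -0.071 -0.094 -0.56 0.493 1;-0.172 0.241 -0.071 -0.094 -0.56 0.493 1;-0.172 0.241 -0.071 -0.094 -0.56 0.493 1;-0.172 0.241 -0.071 -0.094 -0.56 0.493 1;-0.172 0.241 -0.071 -0.094 -0.56 0.493 1;0 0 0 0 0 0 1",
)

```text
clock: 13.15
eef_pos: [594.1, -20.7, 163.4]
tool_rot: [-0.97, -0.0, -1.876]
force: [-0.2, -0.8, -0.5]
width: 85.5
```

```bash
python3 -c "
from pA import *
from h import *
go(A()[:2],vmax=[.6,.45])
s=ctrl.read_state(); p=get_image('wrist'); im=p['color'].copy()
for Pp in genj(*JA): cv2.polylines(im,[np.round(hull(p,Pp,s)*8).astype(int)],True,(0,255,0),1,cv2.LINE_AA,3)
cv2.imwrite('pics/w1.png',im)
r=nets.cut_out(p,'jar0'); print([(x['conf'],x['pixels'].sum()) for x in r])
if r: print(fit([(p,r[0]['pixels'].astype(np.float32),s)],genj,(*JA[0],JA[1])))
"
```

```text
at [594.1 -20.7 163.4] q [-0.06  0.54 -0.14  2.28  2.17  0.4   2.13] w 85.5 F [-0.2 -0.8 -0.5] t 13.15
high 1 x -0.054 -0.021 0.002 -0.009 -0.039 0.029 | q [-0.07  0.54 -0.14  2.28  2.17  0.4   2.13] dv 0.01 z 167.0 e 0.0 mg 0.17
grasp 6 x -0.000 0.413 -0.282 0.000 0.000 -0.000 | q [ 0.05  0.92 -0.32  2.32  2.48  0.79  1.84] dv 0.08 z 16.0 e 0.0 mg 0.15
[(0.95, np.int64(6777)), (0.57, np.int64(4169)), (0.49, np.int64(7505))]
(array([593.32872588, -19.62861326]), np.float64(2.9113938703899307), np.float64(0.07337317615747452))
```

View pics/w1.png

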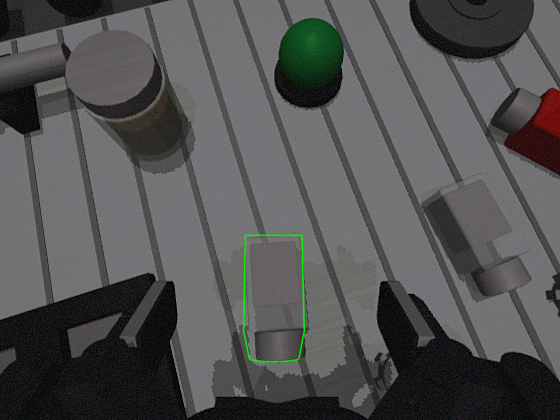

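```bash
sed -i 's/^JA=.*;/JA=((593.5,-19.0),2.875);/' chain.py; python3 -c "
from pA import *
go(A()[:2],vmax=[.6,.45])
"
```

```text
at [594.4 -19.1 164.5] q [-0.07  0.54 -0.14  2.28  2.17  0.4   2.13] w 85.3 F [-0.   0.2 -0.5] t 13.25
high 1 x 0.004 0.001 -0.004 -0.022 -0.272 0.180 | q [-0.04  0.54 -0.16  2.29  2.22  0.4   2.13] dv 0.06 z 167.0 e 0.0 mg 0.17
grasp 6 x 0.000 0.413 -0.282 -0.000 0.000 -0.000 | q [ 0.07  0.92 -0.33  2.33  2.51  0.8   1.86] dv 0.08 z 16.0 e 0.0 mg 0.14
```

Request:
step_arm(
  moves="0 0 0 -0.022 -0.272 0.18 1;0 0.413 -0.282 0 0 0 1;0 0.413 -0.282 0 0 0 1;0 0.413 -0.282 0 0 0 1;0 0.413 -0.282 0 0 0 1;0 0 0 0 0 0 1",
)

```text
clock: 13.85
eef_pos: [593.2, -17.4, 61.6]
tool_rot: [-0.976, -0.002, -1.834]
force: [-1.5, 0.0, -0.3]
width: 85.6
```

```bash
python3 -c "
from pA import *
from h import *
go(A()[1:2],vmax=.45)
s=ctrl.read_state(); p=get_image('wrist'); cv2.imwrite('pics/w2.png',p['color'])
"
```

```text
at [593.2 -17.4  61.6] q [ 0.06  0.8  -0.31  2.33  2.44  0.68  1.93] w 85.6 F [-1.5  0.  -0.3] t 13.85
grasp 2 x 0.014 0.399 -0.253 0.020 0.017 -0.001 | q [ 0.08  0.92 -0.33  2.33  2.51  0.8   1.87] dv 0.06 z 17.0 e 0.0 mg 0.14
```

View pics/w2.png

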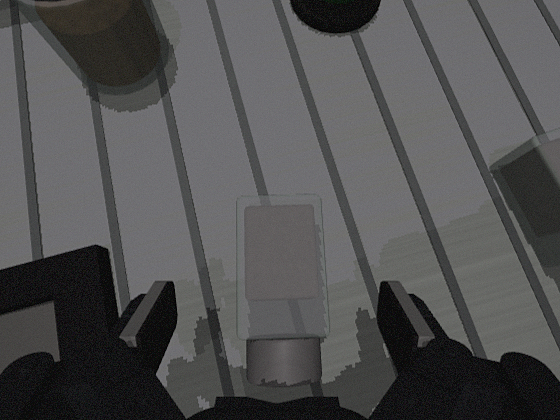

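Request:
step_arm(
  moves="0.01 0.399 -0.253 0 0 0 1;0.01 0.399 -0.253 0 0 0 1;0 0 0 0 0 0 1;0 0 0 0 0 0 0;0 0 0 0 0 0 0;0 0 0 0 0 0 0;0 0 0 0 0 0 0;0 0 0 0 0 0 0;0 0 0 0 0 0 0;0 0 0 0 0 0 0;0 0 0 0 0 0 0",
)

```text
clock: 15.0
eef_pos: [596.9, -18.9, 19.2]
tool_rot: [-0.967, 0.0, -1.833]
force: [-2.7, 0.6, 6.8]
width: 45.1
```

```bash
python3 -c "
from pA import *
from h import *
go(A()[1:],vmax=[.95,.6,.9,.7,.5])
s=ctrl.read_state(); p=get_image('wrist'); cv2.imwrite('pics/w3.png',p['color'])
"
```

```text
at [596.9 -18.9  19.2] q [ 0.08  0.91 -0.33  2.32  2.51  0.79  1.88] w 45.1 F [-2.7  0.6  6.8] t 15.0
grasp 1 x 0.020 0.051 -0.097 -0.029 0.031 -0.024 | q [ 0.08  0.92 -0.33  2.32  2.51  0.8   1.87] dv 0.01 z 17.0 e 0.0 mg 0.15
lift 5 x 0.000 -0.495 0.339 -0.000 0.000 -0.000 | q [-0.03  0.54 -0.17  2.28  2.21  0.4   2.14] dv 0.09 z 47.0 e 0.0 mg 0.14
mid 15 x -0.168 -0.072 -0.173 0.000 0.873 -0.000 | q [-0.19  0.54 -0.46  2.12  1.51  0.65  1.  ] dv 0.1 z 163.0 e 0.0 mg 0.15
nesthi 17 x 0.175 0.035 -0.125 -0.211 0.662 0.065 | q [-0.36  0.88 -0.75  2.21  2.09  1.31 -1.05] dv 0.17 z 164.0 e 0.0 mg 0.19
place 4 x -0.000 0.339 0.495 0.000 -0.000 0.000 | q [-0.4   1.13 -0.66  2.2   2.27  1.46 -1.2 ] dv 0.06 z 54.0 e 0.0 mg 0.25
```

View pics/w3.png

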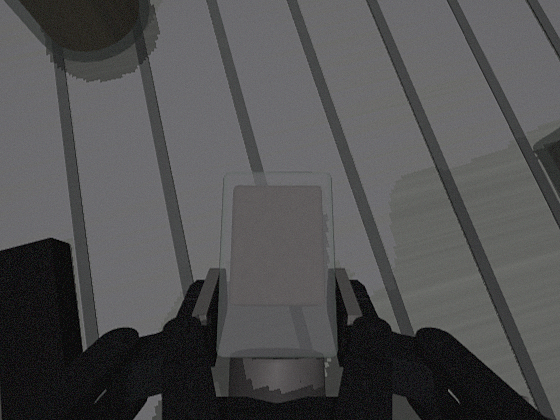

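```bash
cat >> pA.py <<'E'
def cur():
    s=ctrl.read_state(); return P(s["eef_pos"],Ro.from_euler('xyz',s["tool_rot"]).as_matrix())
def relpose(G0,oxy,lid):
    # jar pose in tool; jar y up at lying (world z); z=lid
    z=np.array([np.cos(lid),np.sin(lid),0]); y=np.array([0,0,1.]); J=P([*oxy,23],np.column_stack([np.cross(y,z),y,z]))
    return np.linalg.inv(G0)@J
def placepose(rel,nest,yaw=.009,dz=0):
    # standing: jar z up; tool approach azimuth 0 => original top face (jar y) faces the robot(-x)
    c,s=np.cos(yaw),np.sin(yaw)
    y=np.array([-c,-s,0]); z=np.array([0,0,1.]); J=P([nest[0],nest[1],52+dz],np.column_stack([np.cross(y,z),y,z]))
    return J@np.linalg.inv(rel)
E
python3 -c "
from pA import *
G=cur(); 
az=Ro.from_matrix(G[:3,:3]).as_matrix()[:,1]; lid=np.arctan2(az[1],az[0])+np.pi; print(lid)
rel=relpose(G,JA[0],lid); np.save('relA.npy',rel)
print(placepose(rel,NEST[90]).round(3)); print(A()[-1][1].round(3)); print(NEST)
"
```

```text
2.880012232390575
[[-9.00000e-03  8.23000e-01 -5.67000e-01  5.98532e+02]
 [ 1.00000e+00  7.00000e-03 -5.00000e-03  3.14541e+02]
 [ 0.00000e+00 -5.67000e-01 -8.23000e-01  4.87180e+01]
 [ 0.00000e+00  0.00000e+00  0.00000e+00  1.00000e+00]]
[[-9.00000e-03  8.25000e-01 -5.65000e-01  6.03371e+02]
 [ 1.00000e+00  7.00000e-03 -5.00000e-03  3.15573e+02]
 [ 0.00000e+00 -5.65000e-01 -8.25000e-01  5.12720e+01]
 [ 0.00000e+00  0.00000e+00  0.00000e+00  1.00000e+00]]
{-90: array([596.31 , 135.495,   0.   ]), 0: array([595.5  , 225.495,   0.   ]), 90: array([594.69 , 315.495,   0.   ])}
```

Request:
step_arm(
  moves="0 -0.25 0.17 0 0 0 0;0 -0.495 0.339 0 0 0 0;0 -0.495 0.339 0 0 0 0;0 -0.495 0.339 0 0 0 0;0 -0.495 0.339 0 0 0 0;0 -0.25 0.17 0 0 0 0;0 0 0 0 0 0 0",
)

```text
clock: 15.75
eef_pos: [597.1, -18.4, 170.8]
tool_rot: [-0.965, 0.002, -1.833]
force: [0.2, 0.1, -3.0]
width: 45.0
```

```bash
python3 -c "
from pA import *
from h import *
rel=np.load('relA.npy'); G1=placepose(rel,NEST[90]); U=G1.copy(); U[2,3]+=120
go(A()[3:4]+[('nh',U),('pl',G1)],vmax=[.9,.7,.5])
for n in ('wrist','scene'):
    p=get_image(n); cv2.imwrite(f'pics/{n}4.png',p['color'])
"
```

```text
at [597.1 -18.4 170.8] q [-0.04  0.53 -0.15  2.28  2.21  0.38  2.14] w 45.0 F [ 0.2  0.1 -3. ] t 15.75
mid 15 x -0.161 -0.067 -0.178 -0.000 0.874 -0.004 | q [-0.2   0.54 -0.45  2.13  1.51  0.65  0.99] dv 0.1 z 167.0 e 0.0 mg 0.15
nh 17 x 0.179 0.033 -0.119 -0.210 0.662 0.063 | q [-0.37  0.88 -0.74  2.23  2.09  1.32 -1.07] dv 0.17 z 161.0 e 0.0 mg 0.17
pl 4 x -0.000 0.340 0.494 0.000 0.000 -0.000 | q [-0.42  1.14 -0.65  2.21  2.27  1.46 -1.22] dv 0.07 z 51.0 e 0.0 mg 0.24
```

View pics/scene4.png

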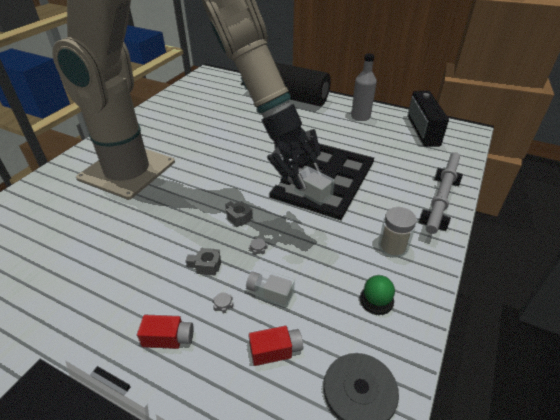

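Request:
step_arm(
  moves="-0.161 -0.067 -0.178 0 0.874 0 0;-0.161 -0.067 -0.178 0 0.874 0 0;-0.161 -0.067 -0.178 0 0.874 0 0;-0.161 -0.067 -0.178 0 0.874 0 0;-0.161 -0.067 -0.178 0 0.874 0 0;-0.161 -0.067 -0.178 0 0.874 0 0;-0.161 -0.067 -0.178 0 0.874 0 0;-0.161 -0.067 -0.178 0 0.874 0 0;-0.161 -0.067 -0.178 0 0.874 0 0;-0.161 -0.067 -0.178 0 0.874 0 0;-0.161 -0.067 -0.178 0 0.874 0 0;-0.161 -0.067 -0.178 0 0.874 0 0;-0.161 -0.067 -0.178 0 0.874 0 0;-0.161 -0.067 -0.178 0 0.874 0 0;-0.161 -0.067 -0.178 0 0.874 0 0",
)

```text
clock: 17.35
eef_pos: [596.4, 147.7, 197.5]
tool_rot: [-1.573, 0.596, 2.872]
force: [-0.6, -0.3, -2.8]
width: 45.4
```

```bash
python3 -c "
from pA import *
rel=np.load('relA.npy'); G1=placepose(rel,NEST[90]); U=G1.copy(); U[2,3]+=120
go([('nh',U),('pl',G1)],vmax=[.7,.5])
"
```

```text
at [596.4 147.7 197.5] q [-0.18  0.54 -0.47  2.13  1.53  0.66  0.97] w 45.4 F [-0.6 -0.3 -2.8] t 17.35
nh 17 x 0.175 0.031 -0.124 -0.211 0.661 0.065 | q [-0.35  0.88 -0.76  2.23  2.09  1.33 -1.06] dv 0.17 z 161.0 e 0.0 mg 0.17
pl 4 x -0.000 0.340 0.494 0.000 0.000 -0.000 | q [-0.4   1.14 -0.67  2.21  2.27  1.48 -1.21] dv 0.07 z 52.0 e 0.0 mg 0.24
```

Request:
step_arm(
  moves="0.175 0.031 -0.124 -0.211 0.661 0.065 0;0.175 0.031 -0.124 -0.211 0.661 0.065 0;0.175 0.031 -0.124 -0.211 0.661 0.065 0;0.175 0.031 -0.124 -0.211 0.661 0.065 0;0.175 0.031 -0.124 -0.211 0.661 0.065 0;0.175 0.031 -0.124 -0.211 0.661 0.065 0;0.175 0.031 -0.124 -0.211 0.661 0.065 0;0.175 0.031 -0.124 -0.211 0.661 0.065 0;0.175 0.031 -0.124 -0.211 0.661 0.065 0;0.175 0.031 -0.124 -0.211 0.661 0.065 0;0.175 0.031 -0.124 -0.211 0.661 0.065 0;0.175 0.031 -0.124 -0.211 0.661 0.065 0;0.175 0.031 -0.124 -0.211 0.661 0.065 0;0.175 0.031 -0.124 -0.211 0.661 0.065 0;0.175 0.031 -0.124 -0.211 0.661 0.065 0;0.175 0.031 -0.124 -0.211 0.661 0.065 0;0.175 0.031 -0.124 -0.211 0.661 0.065 0;0 0 0 0 0 0 0",
)

```text
clock: 19.15
eef_pos: [598.2, 316.1, 167.8]
tool_rot: [-2.538, -0.001, 1.585]
force: [0.9, 0.5, -1.7]
width: 44.9
```

```bash
python3 -c "
from pA import *
from h import *
rel=np.load('relA.npy'); G1=placepose(rel,NEST[90]); U=G1.copy(); U[2,3]+=120; V=G1.copy(); V[2,3]+=20
go([('nh',U),('pre',V),('pl',G1)],vmax=[.7,.5,.2])
for n in ('wrist','side','scene'):
    p=get_image(n); cv2.imwrite(f'pics/{n}5.png',p['color'] if n=='wrist' else cv2.resize(p['color'][:250,100:400],None,fx=2,fy=2))
"
```

```text
at [598.2 316.1 167.8] q [-0.34  0.89 -0.78  2.23  2.09  1.34 -1.05] w 44.9 F [ 0.9  0.5 -1.7] t 19.15
nh 1 x -0.032 -0.005 -0.019 0.002 0.021 0.036 | q [-0.34  0.88 -0.78  2.22  2.09  1.34 -1.04] dv 0.01 z 173.0 e 0.0 mg 0.25
pre 4 x -0.000 0.284 0.412 0.000 0.000 -0.000 | q [-0.39  1.1  -0.7   2.22  2.24  1.46 -1.18] dv 0.05 z 73.0 e 0.0 mg 0.24
pl 2 x -0.000 0.113 0.165 0.000 0.000 -0.000 | q [-0.39  1.14 -0.68  2.21  2.27  1.48 -1.2 ] dv 0.02 z 53.0 e 0.0 mg 0.26
```

View pics/scene5.png

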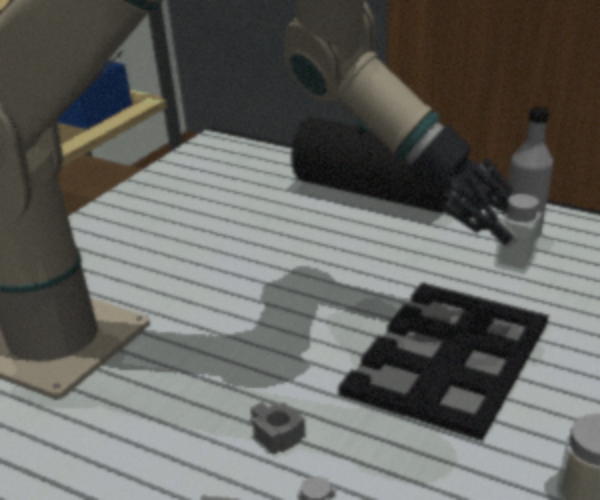

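View pics/side5.png

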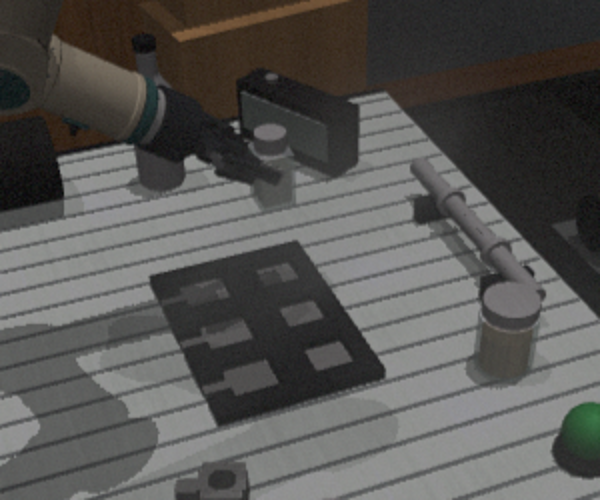

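```bash
cat >> h.py <<'E'
def upjar(c,z0,yaw=.009):
    P=box([c[0],c[1],z0],yaw,(-23,-23,0),(23,23,74))
    L=[np.array([c[0]+20*np.cos(a),c[1]+20*np.sin(a),z0+z]) for a in np.linspace(0,2*np.pi,24) for z in(74,96)]
    return [P,L]
def lidfit(xy,z0):
    # compare predicted lid top centre with picture overlay
    for n in("scene","side"):
        p=get_image(n); im=p["color"].copy()
        for Q in upjar(xy,z0): cv2.polylines(im,[np.round(hull(p,Q)*8).astype(int)],True,(0,255,0),1,cv2.LINE_AA,3)
        u,v=proj(p,[*xy,z0+50]).astype(int); c=im[max(0,v-60):v+60,max(0,u-70):u+70]; cv2.imwrite(f"pics/lf_{n}.png",cv2.resize(c,None,fx=4,fy=4))
    a,b=cv2.imread("pics/lf_scene.png"),cv2.imread("pics/lf_side.png"); h=min(a.shape[0],b.shape[0]); 
    o=np.hstack([a[:h],b[:h]]); cv2.imwrite("pics/lf.png",cv2.resize(o,None,fx=.7,fy=.7))
E
python3 -c "
from pA import *
from h import lidfit
J=cur()@np.load('relA.npy'); print(J.round(2)); lidfit(J[:2,3],J[2,3]-48)
"
```

```text
[[-1.0000e-02 -1.0000e+00 -0.0000e+00  5.9480e+02]
 [ 1.0000e+00 -1.0000e-02  0.0000e+00  3.1465e+02]
 [-0.0000e+00 -0.0000e+00  1.0000e+00  1.7206e+02]
 [ 0.0000e+00  0.0000e+00  0.0000e+00  1.0000e+00]]
```

View pics/lf.png

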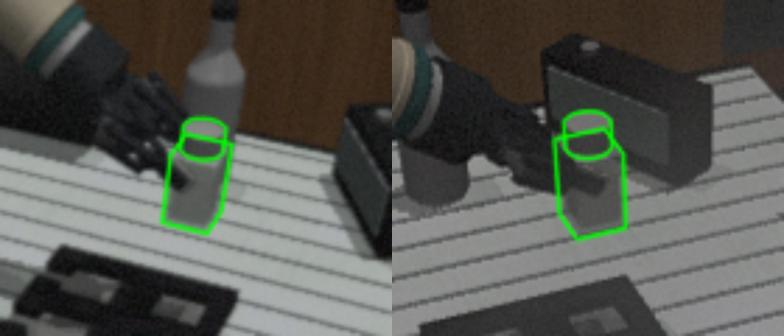

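Request:
step_arm(
  moves="0 0.284 0.412 0 0 0 0;0 0.284 0.412 0 0 0 0;0 0.284 0.412 0 0 0 0;0 0.284 0.412 0 0 0 0;0 0 0 0 0 0 0",
)

```text
clock: 19.9
eef_pos: [598.6, 312.9, 66.4]
tool_rot: [-2.537, 0.005, 1.583]
force: [0.6, -1.1, -2.5]
width: 45.2
```

```bash
python3 -c "
from pA import *
from h import lidfit
rel=np.load('relA.npy'); G1=placepose(rel,NEST[90])
go([('pl',G1)],vmax=.2)
J=cur()@rel; print(J[:3,3].round(1)); lidfit(J[:2,3],J[2,3]-48)
"
```

```text
at [598.6 312.9  66.4] q [-0.38  1.1  -0.69  2.22  2.24  1.46 -1.17] w 45.2 F [ 0.6 -1.1 -2.5] t 19.9
pl 2 x 0.017 0.100 0.145 -0.005 0.025 -0.002 | q [-0.39  1.14 -0.68  2.21  2.27  1.48 -1.2 ] dv 0.02 z 53.0 e 0.0 mg 0.26
[594.7 313.9  69.6]
```

View pics/lf.png

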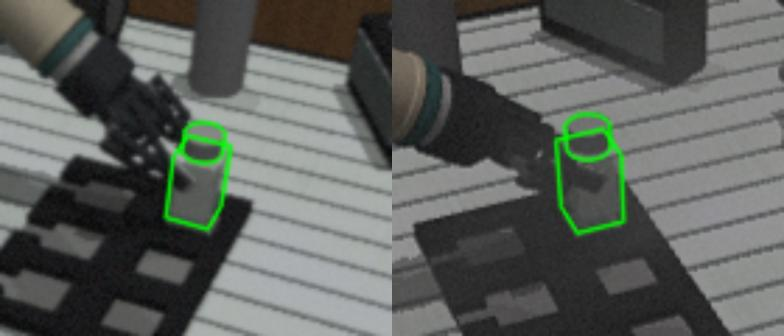

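Request:
step_arm(
  moves="0.017 0.06 0.08 0 0 0 0;0.017 0.06 0.08 0 0 0 0;0 0.05 0.07 0 0 0 0;0 0.03 0.04 0 0 0 0;0 0 0 0 0 0 0",
)

```text
clock: 20.5
eef_pos: [600.1, 316.3, 53.0]
tool_rot: [-2.542, 0.001, 1.583]
force: [0.5, -0.3, -2.7]
width: 45.0
```

```bash
python3 -c "
from pA import *
from h import lidfit
rel=np.load('relA.npy'); G1=placepose(rel,NEST[90])
go([('pl',G1)],vmax=.2)
J=cur()@rel; print(J[:3,3].round(1)); lidfit(J[:2,3],4)
"
```

```text
at [600.1 316.3  53. ] q [-0.39  1.14 -0.68  2.2   2.27  1.47 -1.19] w 45.0 F [ 0.5 -0.3 -2.7] t 20.5
pl 1 x -0.034 0.022 0.089 0.031 0.027 0.018 | q [-0.39  1.14 -0.68  2.21  2.27  1.48 -1.2 ] dv 0.01 z 53.0 e 0.0 mg 0.26
[596.2 317.2  56.3]
```

View pics/lf.png

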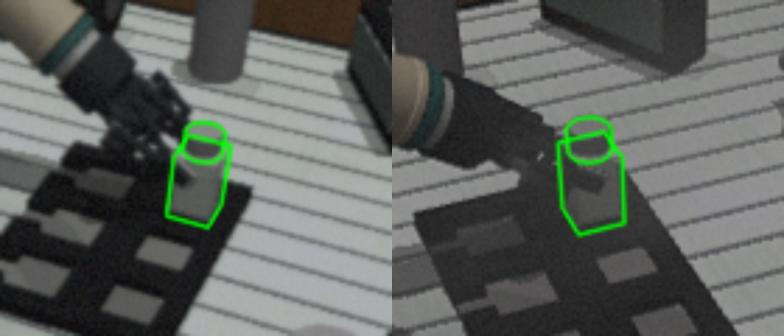

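Request:
step_arm(
  moves="-0.01 0.02 0.04 0 0 0 0;-0.01 0.02 0.03 0 0 0 0;0 0.02 0.03 0 0 0 0;0 0 0 0 0 0 0",
)

```text
clock: 21.0
eef_pos: [600.3, 315.6, 49.4]
tool_rot: [-2.546, 0.001, 1.584]
force: [-3.7, -0.8, 6.6]
width: 45.2
```

Request:
step_arm(
  moves="0 0 0 0 0 0 0.8;0 0 0 0 0 0 0.8;0 0 0 0 0 0 0.8;0 0 0 0 0 0 0.8;0 0 0 0 0 0 0.8;0 0 0 0 0 0 0.8",
)

```text
clock: 21.6
eef_pos: [599.8, 315.3, 47.4]
tool_rot: [-2.542, 0.001, 1.583]
force: [-0.1, 0.5, -0.6]
width: 68.4
```

```bash
cat > searchB.py <<'E'
from chain import *
from pA import cur,placepose
from multiprocessing import Pool
import sys,time,pickle
from h import ctrl
def trial(a):
    q0,seed=a; rng=np.random.default_rng(seed)
    t0=rng.choice([.55,.6,.65,.7,.75,.8]); cam=bool(rng.integers(2)); sg=rng.choice([-1,1])
    G=fk2(q0,X); U=G.copy(); U[2,3]+=150
    w=[("up",U)]
    jp=jarplan(*JB,t0,cam,sg,NEST[0])
    if rng.random()<.7:
        az=rng.uniform(-np.pi,np.pi); tau=rng.uniform(0,.9)
        R=Rtool(az,tau,True)@Ro.from_rotvec([0,rng.uniform(-np.pi,np.pi),0]).as_matrix()
        w.append(("via",P([rng.uniform(470,620),rng.uniform(-150,150),rng.uniform(220,320)],R)))
    else: w.append(("via",P([560,60,230],Rtool(0,.7,bool(rng.integers(2))))))
    w+=jp
    try: k,mm,info=chain(q0,w)
    except Exception as e: return (-1,0,None,None)
    if info[1:] and min(i[5] for i in info[1:3])<150: k=min(k,0)
    return (k,mm,(t0,cam,sg,[x[1] for x in w]),info)
if __name__=="__main__":
    q0=ctrl.read_state()["qpos"]; t=time.time(); res=[]
    with Pool(4) as p:
        for r in p.imap_unordered(trial,[(q0,s) for s in range(int(sys.argv[1]))]): res.append(r)
    res.sort(key=lambda r:(-r[0],-r[1])); print(time.time()-t,[r[0] for r in res[:20]])
    for r in res[:3]:
        print(r[0],r[1],r[2][:3])
        for i in r[3] or []: print("   ",*i)
    pickle.dump(res[:20],open("resB.pkl","wb"))
E
timeout 560 python3 searchB.py 300; python3 -c "
from pA import *
from h import lidfit
go([])
lidfit(NEST[90][:2],4)"
```

```text
233.0329394340515 [8, 8, 8, 8, 8, 8, 8, 8, 8, 8, 8, 8, 8, 8, 8, 8, 8, 8, 8, 8]
8 0.08940745914344181 (np.float64(0.7), False, np.int64(-1))
    up 4 [-0.   -0.42 -0.62 -0.   -0.   -0.  ] [-0.33  0.82 -0.79  2.21  2.05  1.3  -0.99] 0.25 89 0.0 0.0 0.08
    via 11 [-0.53  0.05 -0.25  0.81  0.62  0.53] [ 0.34  0.81 -0.9   1.4   0.58  1.51 -0.02] 0.32 211 0.0 0.0 0.18
    high 10 [-0.38  0.26 -0.18 -0.69 -0.81 -0.49] [ 1.15  0.84 -1.02  2.23  2.31  0.4  -0.05] 0.17 165 0.0 0.0 0.33
    grasp 4 [ 0.    0.57  0.48  0.   -0.   -0.  ] [ 1.12  1.23 -1.    2.25  2.6   0.71 -0.07] 0.21 15 0.0 0.0 0.11
    lift 4 [ 0.   -0.57 -0.48  0.    0.   -0.  ] [ 1.15  0.84 -1.03  2.23  2.3   0.4  -0.04] 0.17 53 0.0 0.0 0.11
    mid 14 [ 0.21 -0.02 -0.28 -0.   -0.93 -0.  ] [ 0.42  0.54 -0.64  2.35  2.51  0.47  0.74] 0.09 175 0.0 0.0 0.06
    nesthi 14 [-0.21  0.04 -0.26  0.11 -0.9   0.05] [-0.53  0.68 -0.16  2.34  2.35  0.84  1.79] 0.13 170 0.0 0.0 0.09
    place 3 [ 0.    0.52 -0.61 -0.   -0.   -0.  ] [-0.51  0.98 -0.19  2.34  2.49  1.1   1.61] 0.12 50 0.0 0.0 0.1
8 0.0779433803091032 (np.float64(0.75), F
[... 1317 characters left out ...]
 0.07 164 0.0 0.0 0.16
    grasp 4 [-0.    0.64  0.39 -0.    0.    0.  ] [ 1.1   1.21 -1.09  2.17  2.17  0.72  0.25] 0.11 14 0.0 0.0 0.17
    lift 4 [ 0.   -0.64 -0.39  0.    0.   -0.  ] [ 1.13  0.84 -1.11  2.13  1.66  0.48  0.54] 0.14 51 0.0 0.0 0.17
    mid 14 [ 0.21 -0.03 -0.28  0.   -0.93 -0.  ] [ 0.69  0.69 -1.13  2.22  1.71  0.64  1.58] 0.12 172 0.0 0.0 0.12
    nesthi 13 [-0.23  0.01 -0.28  0.26 -0.95  0.21] [-0.19  0.91 -0.77  2.4   2.27  1.45  1.99] 0.07 172 0.0 0.0 0.07
    place 3 [-0.    0.42 -0.68  0.   -0.   -0.  ] [-0.25  1.21 -0.65  2.37  2.45  1.64  1.88] 0.07 52 0.0 0.0 0.1
at [599.8 315.3  47.4] q [-0.39  1.15 -0.68  2.2   2.28  1.48 -1.19] w 68.4 F [-0.1  0.5 -0.6] t 21.6
```

View pics/lf.png

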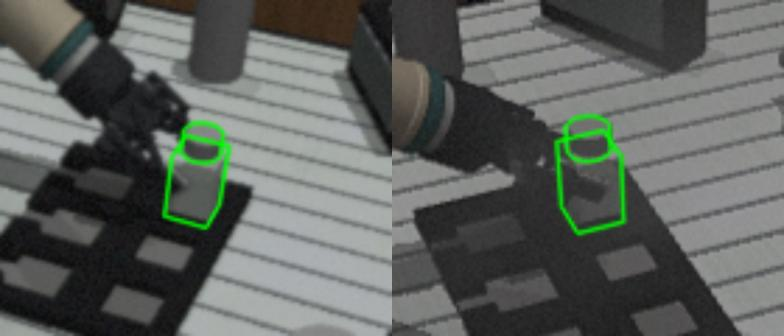

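Request:
step_arm(
  moves="0 -0.21 -0.31 0 0 0 0.8;0 -0.42 -0.62 0 0 0 0.8;0 -0.42 -0.62 0 0 0 0.9;0 -0.42 -0.62 0 0 0 1;0 -0.21 -0.31 0 0 0 1;0 0 0 0 0 0 1",
)

```text
clock: 22.3
eef_pos: [601.2, 316.4, 201.3]
tool_rot: [-2.547, -0.002, 1.583]
force: [-0.6, -0.2, -0.4]
width: 85.6
```

```bash
cat > pB.py <<'E'
from pA import *
r=pickle.load(open('resB.pkl','rb'))[0]
VIA=r[2][3][1]
def B(t0=.7,nk=0): return jarplan(*JB,t0,False,-1,NEST[nk])
E
python3 -c "
from pB import *
from h import lidfit
go([('via',VIA)]+B(),vmax=[.7,.5,.5,.6,.9,.9,.5])
lidfit(NEST[90][:2],4)"
```

```text
at [601.2 316.4 201.3] q [-0.33  0.82 -0.79  2.21  2.05  1.3  -1.  ] w 85.6 F [-0.6 -0.2 -0.4] t 22.3
via 13 x -0.441 0.041 -0.216 0.688 0.526 0.451 | q [ 0.34  0.81 -0.9   1.39  0.58  1.52 -0.02] dv 0.16 z 214.0 e 0.0 mg 0.31
high 17 x -0.229 0.155 -0.099 -0.404 -0.474 -0.290 | q [ 1.14  0.83 -1.03  2.23  2.28  0.4  -0.03] dv 0.19 z 170.0 e 0.0 mg 0.17
grasp 5 x 0.000 0.459 0.387 0.000 0.000 -0.000 | q [ 1.12  1.23 -1.01  2.25  2.57  0.72 -0.06] dv 0.09 z 19.0 e 0.0 mg 0.2
lift 4 x 0.000 -0.574 -0.483 0.000 0.000 -0.000 | q [ 1.15  0.84 -1.04  2.23  2.27  0.41 -0.02] dv 0.11 z 57.0 e 0.0 mg 0.18
mid 15 x 0.191 -0.016 -0.258 -0.000 -0.873 0.000 | q [ 0.42  0.54 -0.65  2.34  2.48  0.47  0.77] dv 0.06 z 178.0 e 0.0 mg 0.09
nesthi 14 x -0.212 0.036 -0.263 0.106 -0.898 0.052 | q [-0.52  0.67 -0.18  2.32  2.33  0.83  1.82] dv 0.09 z 174.0 e 0.0 mg 0.15
place 4 x 0.000 0.387 -0.459 -0.000 0.000 0.000 | q [-0.5   0.97 -0.21  2.33  2.48  1.09  1.63] dv 0.08 z 54.0 e 0.0 mg 0.13
```

View pics/lf.png

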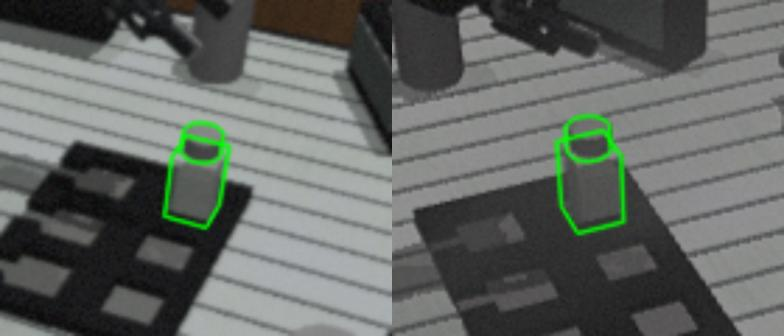

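Jar A stands in its nest. Next jar B.

Request:
step_arm(
  moves="-0.441 0.041 -0.216 0.688 0.526 0.451 1;-0.441 0.041 -0.216 0.688 0.526 0.451 1;-0.441 0.041 -0.216 0.688 0.526 0.451 1;-0.441 0.041 -0.216 0.688 0.526 0.451 1;-0.441 0.041 -0.216 0.688 0.526 0.451 1;-0.441 0.041 -0.216 0.688 0.526 0.451 1;-0.441 0.041 -0.216 0.688 0.526 0.451 1;-0.441 0.041 -0.216 0.688 0.526 0.451 1;-0.441 0.041 -0.216 0.688 0.526 0.451 1;-0.441 0.041 -0.216 0.688 0.526 0.451 1;-0.441 0.041 -0.216 0.688 0.526 0.451 1;-0.441 0.041 -0.216 0.688 0.526 0.451 1;-0.441 0.041 -0.216 0.688 0.526 0.451 1",
)

```text
clock: 23.7
eef_pos: [585.5, 9.6, 246.0]
tool_rot: [-1.508, 0.285, 0.583]
force: [0.1, -0.3, -0.3]
width: 85.5
```

```bash
python3 -c "
from pB import *
go(B()[:2],vmax=[.5,.5])"
```

```text
at [585.5   9.6 246. ] q [ 0.34  0.81 -0.89  1.4   0.57  1.51 -0.02] w 85.5 F [ 0.1 -0.3 -0.3] t 23.7
high 17 x -0.225 0.150 -0.102 -0.409 -0.475 -0.294 | q [ 1.15  0.84 -1.03  2.23  2.3   0.4  -0.03] dv 0.19 z 166.0 e 0.0 mg 0.17
grasp 5 x 0.000 0.459 0.387 0.000 0.000 -0.000 | q [ 1.13  1.23 -1.    2.25  2.59  0.71 -0.06] dv 0.09 z 16.0 e 0.0 mg 0.21
```

Request:
step_arm(
  moves="-0.225 0.15 -0.102 -0.409 -0.475 -0.294 1;-0.225 0.15 -0.102 -0.409 -0.475 -0.294 1;-0.225 0.15 -0.102 -0.409 -0.475 -0.294 1;-0.225 0.15 -0.102 -0.409 -0.475 -0.294 1;-0.225 0.15 -0.102 -0.409 -0.475 -0.294 1;-0.225 0.15 -0.102 -0.409 -0.475 -0.294 1;-0.225 0.15 -0.102 -0.409 -0.475 -0.294 1;-0.225 0.15 -0.102 -0.409 -0.475 -0.294 1;-0.225 0.15 -0.102 -0.409 -0.475 -0.294 1;-0.225 0.15 -0.102 -0.409 -0.475 -0.294 1;-0.225 0.15 -0.102 -0.409 -0.475 -0.294 1;-0.225 0.15 -0.102 -0.409 -0.475 -0.294 1;-0.225 0.15 -0.102 -0.409 -0.475 -0.294 1;-0.225 0.15 -0.102 -0.409 -0.475 -0.294 1;-0.225 0.15 -0.102 -0.409 -0.475 -0.294 1;-0.225 0.15 -0.102 -0.409 -0.475 -0.294 1;-0.225 0.15 -0.102 -0.409 -0.475 -0.294 1;0 0 0 0 0 0 1",
)

```text
clock: 25.5
eef_pos: [592.2, -205.3, 163.1]
tool_rot: [-2.273, -0.004, 1.659]
force: [-0.4, 0.3, 0.2]
width: 85.4
```

```bash
python3 -c "
from pB import *
from h import *
go(B()[:2],vmax=[.6,.45])
s=ctrl.read_state(); p=get_image('wrist'); im=p['color'].copy()
for Pp in genj(*JB): cv2.polylines(im,[np.round(hull(p,Pp,s)*8).astype(int)],True,(0,255,0),1,cv2.LINE_AA,3)
cv2.imwrite('pics/w6.png',im)
r=nets.cut_out(p,'jar0'); print([(x['conf'],x['pixels'].sum()) for x in r])
for x in r[:2]: print(fit([(p,x['pixels'].astype(np.float32),s)],genj,(*JB[0],JB[1])))
"
```

```text
at [ 592.2 -205.3  163.1] q [ 1.15  0.84 -1.03  2.22  2.28  0.4  -0.03] w 85.4 F [-0.4  0.3  0.2] t 25.5
high 1 x 0.050 -0.040 -0.027 0.020 -0.043 0.007 | q [ 1.14  0.83 -1.03  2.22  2.28  0.39 -0.03] dv 0.01 z 171.0 e 0.0 mg 0.16
grasp 6 x 0.000 0.382 0.322 0.000 0.000 -0.000 | q [ 1.12  1.22 -1.01  2.25  2.57  0.71 -0.06] dv 0.07 z 22.0 e 0.0 mg 0.21
[(0.79, np.int64(10977)), (0.65, np.int64(10010))]
(array([ 589.20613245, -203.69325263]), np.float64(3.2254296195773167), np.float64(0.027159059420228004))
(array([ 661.66217136, -319.38628572]), np.float64(3.839548105759976), np.float64(0.14936937391757965))
```

View pics/w6.png

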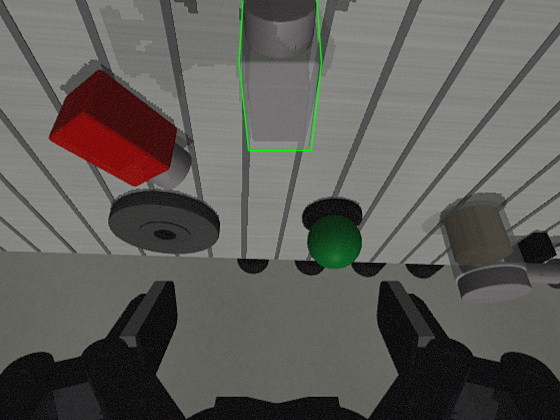

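```bash
sed -i 's/; JB=.*/; JB=((589.3,-203.4),3.228)/' chain.py; python3 -c "
from pB import *
for t in (.5,.55,.6):
    print(t); go(B(t),vmax=[.6,.5,.6,.9,.9,.5])"
```

```text
0.5
at [ 593.1 -201.1  165.6] q [ 1.14  0.83 -1.03  2.22  2.28  0.4  -0.03] w 85.4 F [-0.3  0.6 -0.5] t 25.6
high 3 x -0.013 -0.007 0.035 0.566 0.011 0.019 | q [ 0.95  0.68 -0.81  2.09  1.35  0.26  0.76] dv 0.42 z 169.0 e 0.0 mg 0.0
grasp 6 x 0.000 0.439 0.240 0.000 0.000 0.000 | q [ 0.98  1.06 -0.88  2.14  2.17  0.52  0.12] dv 0.24 z 19.0 e 0.0 mg 0.01
lift 5 x 0.000 -0.527 -0.288 0.000 0.000 0.000 | q [ 0.95  0.68 -0.8   2.09  1.34  0.25  0.77] dv 0.3 z 49.0 e 0.0 mg 0.0
mid 15 x 0.192 -0.029 -0.258 0.000 -0.873 -0.000 | q [ 0.64  0.64 -1.05  2.16  1.52  0.58  1.74] dv 0.11 z 177.0 e 0.0 mg 0.07
nesthi 14 x -0.218 0.001 -0.260 0.290 -0.874 0.238 | q [-0.24  0.92 -0.71  2.41  2.3   1.49  1.94] dv 0.07 z 178.0 e 0.0 mg 0.06
place 5 x 0.000 0.230 -0.421 -0.000 0.000 0.000 | q [-0.29  1.21 -0.6   2.37  2.46  1.69  1.82] dv 0.06 z 58.0 e 0.0 mg 0.06
0.55
at [ 593.1 -201.1  165.6] q [ 1.14  0.83 -1.03  2.22  2.28  0.4  -0.03] w 85.4 F [-0.3  0.6 -0.5] t 25.6
high 3 x -0.013 -0.007 0.029 0.427 0.011 0.019 | q [ 0.98  0.69 -0.82  2.13  1.66  0.23  0.47] dv 0.35 z 170.0 e 0.0 mg 0.0
grasp 6
[... 788 characters left out ...]
  0.71 -0.84  2.16  2.01  0.23  0.15] dv 0.17 z 170.0 e 0.0 mg 0.0
grasp 5 x -0.000 0.495 0.339 0.000 -0.000 -0.000 | q [ 1.05  1.14 -0.96  2.2   2.39  0.62  0.01] dv 0.11 z 20.0 e 0.0 mg 0.12
lift 5 x 0.000 -0.495 -0.339 0.000 -0.000 -0.000 | q [ 1.01  0.71 -0.85  2.16  1.99  0.24  0.17] dv 0.11 z 50.0 e 0.0 mg 0.01
mid 15 x 0.192 -0.023 -0.258 -0.000 -0.873 -0.000 | q [ 0.48  0.54 -0.75  2.25  1.99  0.38  1.25] dv 0.14 z 179.0 e 0.0 mg 0.0
nesthi 14 x -0.215 0.018 -0.262 0.197 -0.890 0.146 | q [-0.33  0.78 -0.52  2.37  2.29  1.18  1.9 ] dv 0.07 z 177.0 e 0.0 mg 0.1
place 4 x 0.000 0.339 -0.495 -0.000 -0.000 -0.000 | q [-0.36  1.08 -0.46  2.36  2.44  1.41  1.76] dv 0.08 z 57.0 e 0.0 mg 0.09
```

```bash
python3 -c "
from pB import *
w=B(.6); g=w[1][1]; h=g.copy(); h[2,3]+=60
go([('h60',h),('grasp',g),('h60',h)],vmax=.45)"
```

```text
at [ 593.1 -201.1  165.6] q [ 1.14  0.83 -1.03  2.22  2.28  0.4  -0.03] w 85.4 F [-0.3  0.6 -0.5] t 25.6
h60 4 x -0.011 0.349 0.295 0.216 0.008 0.015 | q [ 1.04  0.97 -0.93  2.2   2.29  0.49 -0.01] dv 0.03 z 80.0 e 0.0 mg 0.19
grasp 3 x -0.000 0.330 0.226 0.000 -0.000 -0.000 | q [ 1.04  1.12 -0.93  2.2   2.42  0.61 -0.03] dv 0.05 z 20.0 e 0.0 mg 0.27
h60 3 x 0.000 -0.330 -0.226 0.000 -0.000 -0.000 | q [ 1.04  0.97 -0.93  2.2   2.29  0.49 -0.01] dv 0.05 z 40.0 e 0.0 mg 0.26
```

Request:
step_arm(
  moves="-0.011 0.349 0.295 0.216 0.008 0.015 1;-0.011 0.349 0.295 0.216 0.008 0.015 1;-0.011 0.349 0.295 0.216 0.008 0.015 1;-0.011 0.349 0.295 0.216 0.008 0.015 1;0 0 0 0 0 0 1",
)

```text
clock: 26.1
eef_pos: [590.7, -201.8, 74.4]
tool_rot: [-2.17, 0.002, 1.661]
force: [-0.1, 0.6, -0.2]
width: 85.8
```

```bash
python3 -c "
from pB import *
from h import *
w=B(.6); g=w[1][1]; print(g[:3,3])
go([('grasp',g)],vmax=.45)
for n in ('scene','side'):
    p=get_image(n); cv2.imwrite(f'pics/{n}7.png',cv2.resize(p['color'][150:400,150:450],None,fx=2,fy=2))"
```

```text
[ 590.02549021 -203.33715584   14.31862332]
at [ 590.7 -201.8   74.4] q [ 1.04  0.97 -0.93  2.2   2.29  0.48 -0.  ] w 85.8 F [-0.1  0.6 -0.2] t 26.1
grasp 3 x -0.009 0.327 0.230 -0.002 0.012 0.001 | q [ 1.04  1.12 -0.93  2.2   2.42  0.6  -0.03] dv 0.05 z 20.0 e 0.0 mg 0.27
```

View pics/side7.png

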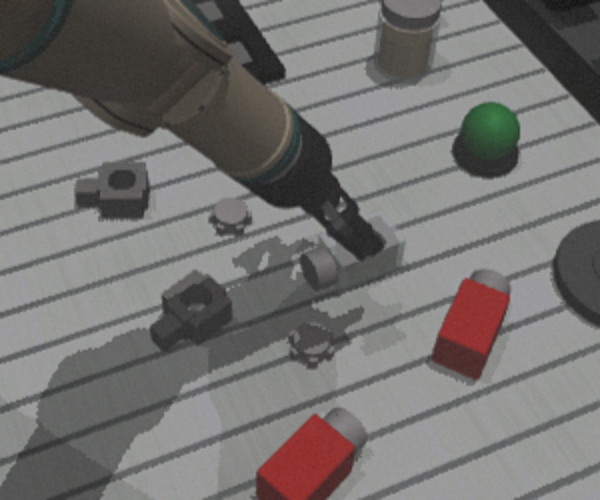

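View pics/scene7.png

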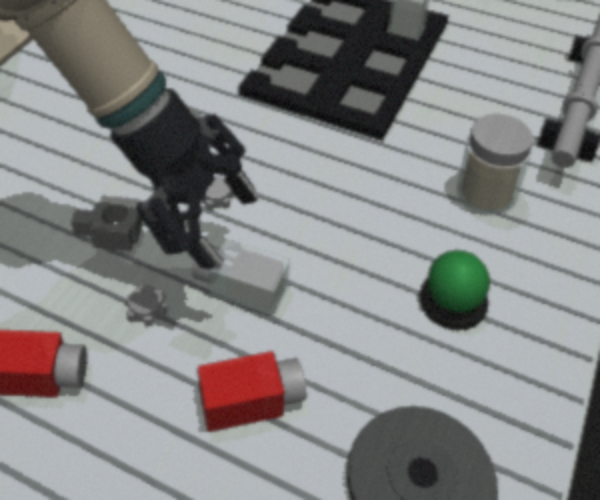

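Request:
step_arm(
  moves="-0.009 0.327 0.23 0 0 0 1;-0.009 0.327 0.23 0 0 0 1;-0.009 0.31 0.2 0 0 0 1;0 0 0 0 0 0 1;0 0 0 0 0 0 0;0 0 0 0 0 0 0;0 0 0 0 0 0 0;0 0 0 0 0 0 0;0 0 0 0 0 0 0;0 0 0 0 0 0 0;0 0 0 0 0 0 0;0 0 0 0 0 0 0",
)

```text
clock: 27.4
eef_pos: [592.0, -205.5, 19.4]
tool_rot: [-2.176, 0.005, 1.66]
force: [-2.5, -0.5, 4.8]
width: 45.3
```

```bash
python3 -c "
from pB import *
G=cur(); d=G[:3,1]; lid=np.arctan2(d[1],d[0])+np.pi
rel=relpose(G,JB[0],lid); np.save('relB.npy',rel); print(lid, rel.round(2))
G1=placepose(rel,NEST[0]); U=G1.copy(); U[2,3]+=120
h=G.copy(); h[2,3]+=60; l=G.copy(); l[2,3]+=150; l[:2,3]+=[-20,30]
m=B(.6)[3][1]
go([('h60',h),('mid',m),('U',U),('pl',G1)],vmax=[.45,.9,.9,.5])
R7=Rtool(lid-np.pi,.7,False); l7=P(l[:3,3],R7)
go([('h60',h),('l7',l7),('mid',m),('U',U),('pl',G1)],vmax=[.45,.9,.9,.9,.5])
"
```

```text
3.2232610174192824 [[-1.   -0.    0.01  2.32]
 [-0.   -0.82 -0.57 -4.42]
 [ 0.01 -0.57  0.82 -0.01]
 [ 0.    0.    0.    1.  ]]
at [ 592.  -205.5   19.4] q [ 1.04  1.11 -0.93  2.19  2.41  0.59 -0.02] w 45.3 F [-2.5 -0.5  4.8] t 27.4
h60 3 x -0.002 -0.329 -0.227 0.000 0.000 0.000 | q [ 1.04  0.96 -0.93  2.19  2.29  0.47  0.  ] dv 0.05 z 45.0 e 0.0 mg 0.24
mid 15 x 0.147 -0.118 -0.312 0.001 -0.870 -0.003 | q [ 0.31  0.48 -0.49  2.25  2.21  0.25  1.  ] dv 0.1 z 99.0 e 0.0 mg 0.0
U 14 x -0.214 0.015 -0.269 0.196 -0.896 0.143 | q [-0.54  0.73 -0.21  2.38  2.37  1.03  1.74] dv 0.09 z 176.0 e 0.0 mg 0.05
pl 4 x -0.004 0.341 -0.494 -0.000 -0.000 -0.000 | q [-0.54  1.04 -0.21  2.36  2.48  1.27  1.57] dv 0.08 z 56.0 e 0.0 mg 0.09
at [ 592.  -205.5   19.4] q [ 1.04  1.11 -0.93  2.19  2.41  0.59 -0.02] w 45.3 F [-2.5 -0.5  4.8] t 27.4
h60 3 x -0.002 -0.329 -0.227 0.000 0.000 0.000 | q [ 1.04  0.96 -0.93  2.19  2.29  0.47  0.  ] dv 0.05 z 45.0 e 0.0 mg 0.24
l7 3 x 0.209 -0.552 -0.264 -0.264 0.024 0.001 | q [ 1.14  0.82 -1.09  2.3   2.29  0.48 -0.1 ] dv 0.06 z 115.0 e 0.0 mg 0.16
mid 15 x 0.150 0.005 -0.240 0.042 -0.874 -0.045 | q [ 0.33  0.48 -0.51  2.25  2.19  0.26  1.03] dv 0.11 z 183.0 e 0.0 mg 0.0
U 14 x -0.214 0.015 -0.269 0.196 -0.896 0.143 | q [-0.52  0.73 -0.24  2.38  2.36  1.04  1.75] dv 0.09 z 175.0 e 0.0 mg 0.06
pl 4 x -0.004 0.341 -0.494 -0.000 -0.000 -0.000 | q [-0.52  1.04 -0.23  2.36  2.48  1.29  1.59] dv 0.08 z 55.0 e 0.0 mg 0.09
```

```bash
python3 -c "
from pB import *
rel=np.load('relB.npy'); rel[0,3]=0; np.save('relB.npy',rel)
G=cur(); G1=placepose(rel,NEST[0]); U=G1.copy(); U[2,3]+=120
h=G.copy(); h[2,3]+=70
m=B(.7)[3][1]; m[2,3]+=20
go([('h60',h),('mid',m),('U',U),('pl',G1)],vmax=[.45,.85,.9,.5])
"
```

```text
at [ 592.  -205.5   19.4] q [ 1.04  1.11 -0.93  2.19  2.41  0.59 -0.02] w 45.3 F [-2.5 -0.5  4.8] t 27.4
h60 3 x -0.002 -0.384 -0.265 0.000 0.000 0.000 | q [ 1.04  0.93 -0.92  2.19  2.26  0.45  0.01] dv 0.06 z 49.0 e 0.0 mg 0.22
mid 16 x 0.126 -0.122 -0.302 -0.040 -0.815 0.038 | q [ 0.41  0.48 -0.61  2.32  2.44  0.38  0.79] dv 0.06 z 109.0 e 0.0 mg 0.08
U 15 x -0.181 0.040 -0.264 0.141 -0.843 0.090 | q [-0.54  0.73 -0.21  2.38  2.38  1.03  1.73] dv 0.09 z 175.0 e 0.0 mg 0.09
pl 4 x -0.004 0.341 -0.494 -0.000 -0.000 -0.000 | q [-0.54  1.04 -0.21  2.37  2.49  1.28  1.57] dv 0.08 z 55.0 e 0.0 mg 0.08
```

Request:
step_arm(
  moves="0 -0.17 -0.12 0 0 0 0;0 -0.33 -0.227 0 0 0 0;0 -0.33 -0.227 0 0 0 0;0 -0.32 -0.22 0 0 0 0;0 0 0 0 0 0 0",
)

```text
clock: 27.9
eef_pos: [592.8, -205.6, 91.0]
tool_rot: [-2.177, 0.008, 1.66]
force: [-0.4, -0.9, -2.4]
width: 45.3
```

```bash
python3 -c "
from pB import *
rel=np.load('relB.npy'); G1=placepose(rel,NEST[0]); U=G1.copy(); U[2,3]+=120
m=B(.7)[3][1]; m[2,3]+=20
go([('mid',m),('U',U),('pl',G1)],vmax=[.85,.9,.5])
"
```

```text
at [ 592.8 -205.6   91. ] q [ 1.04  0.93 -0.92  2.19  2.27  0.45  0.01] w 45.3 F [-0.4 -0.9 -2.4] t 27.9
mid 16 x 0.128 -0.121 -0.301 -0.040 -0.814 0.036 | q [ 0.4   0.48 -0.61  2.32  2.44  0.39  0.79] dv 0.06 z 110.0 e 0.0 mg 0.08
U 15 x -0.181 0.040 -0.264 0.141 -0.843 0.090 | q [-0.54  0.73 -0.2   2.38  2.38  1.03  1.73] dv 0.09 z 175.0 e 0.0 mg 0.09
pl 4 x -0.004 0.341 -0.494 -0.000 -0.000 -0.000 | q [-0.54  1.04 -0.21  2.37  2.49  1.28  1.57] dv 0.08 z 55.0 e 0.0 mg 0.08
```

Request:
step_arm(
  moves="0.128 -0.121 -0.301 -0.04 -0.814 0.036 0;0.128 -0.121 -0.301 -0.04 -0.814 0.036 0;0.128 -0.121 -0.301 -0.04 -0.814 0.036 0;0.128 -0.121 -0.301 -0.04 -0.814 0.036 0;0.128 -0.121 -0.301 -0.04 -0.814 0.036 0;0.128 -0.121 -0.301 -0.04 -0.814 0.036 0;0.128 -0.121 -0.301 -0.04 -0.814 0.036 0;0.128 -0.121 -0.301 -0.04 -0.814 0.036 0;0.128 -0.121 -0.301 -0.04 -0.814 0.036 0;0.128 -0.121 -0.301 -0.04 -0.814 0.036 0;0.128 -0.121 -0.301 -0.04 -0.814 0.036 0;0.128 -0.121 -0.301 -0.04 -0.814 0.036 0;0.128 -0.121 -0.301 -0.04 -0.814 0.036 0;0.128 -0.121 -0.301 -0.04 -0.814 0.036 0;0.128 -0.121 -0.301 -0.04 -0.814 0.036 0;0.128 -0.121 -0.301 -0.04 -0.814 0.036 0",
)

```text
clock: 29.5
eef_pos: [595.6, 12.3, 219.0]
tool_rot: [-1.574, 0.694, -3.054]
force: [0.2, 1.2, -2.0]
width: 45.0
```

```bash
python3 -c "
from pB import *
rel=np.load('relB.npy'); G1=placepose(rel,NEST[0]); U=G1.copy(); U[2,3]+=130
go([('U',U),('pl',G1)],vmax=[.9,.5])
"
```

```text
at [595.6  12.3 219. ] q [ 0.4   0.49 -0.62  2.33  2.44  0.4   0.78] w 45.0 F [ 0.2  1.2 -2. ] t 29.5
U 15 x -0.191 0.029 -0.252 0.145 -0.842 0.091 | q [-0.55  0.71 -0.21  2.38  2.35  1.02  1.75] dv 0.09 z 183.0 e 0.0 mg 0.09
pl 5 x -0.004 0.296 -0.428 -0.000 -0.000 -0.000 | q [-0.55  1.05 -0.21  2.37  2.48  1.29  1.56] dv 0.07 z 52.0 e 0.0 mg 0.08
```

Request:
step_arm(
  moves="-0.191 0.029 -0.252 0.145 -0.842 0.091 0;-0.191 0.029 -0.252 0.145 -0.842 0.091 0;-0.191 0.029 -0.252 0.145 -0.842 0.091 0;-0.191 0.029 -0.252 0.145 -0.842 0.091 0;-0.191 0.029 -0.252 0.145 -0.842 0.091 0;-0.191 0.029 -0.252 0.145 -0.842 0.091 0;-0.191 0.029 -0.252 0.145 -0.842 0.091 0;-0.191 0.029 -0.252 0.145 -0.842 0.091 0;-0.191 0.029 -0.252 0.145 -0.842 0.091 0;-0.191 0.029 -0.252 0.145 -0.842 0.091 0;-0.191 0.029 -0.252 0.145 -0.842 0.091 0;-0.191 0.029 -0.252 0.145 -0.842 0.091 0;-0.191 0.029 -0.252 0.145 -0.842 0.091 0;-0.191 0.029 -0.252 0.145 -0.842 0.091 0;-0.191 0.029 -0.252 0.145 -0.842 0.091 0;0 0 0 0 0 0 0",
)

```text
clock: 31.1
eef_pos: [598.5, 226.9, 176.7]
tool_rot: [-0.609, -0.007, -1.555]
force: [0.1, 0.3, -2.1]
width: 45.2
```

```bash
python3 -c "
from pB import *
from h import lidfit
rel=np.load('relB.npy'); G1=placepose(rel,NEST[0]); V=G1.copy(); V[2,3]+=22
go([('V',V),('pl',G1)],vmax=[.5,.2])
J=cur()@rel; print(J.round(2)); lidfit(J[:2,3],J[2,3]-48)
"
```

```text
at [598.5 226.9 176.7] q [-0.55  0.72 -0.22  2.38  2.35  1.02  1.75] w 45.2 F [ 0.1  0.3 -2.1] t 31.1
V 4 x 0.003 0.303 -0.430 0.009 0.001 -0.003 | q [-0.54  1.   -0.22  2.38  2.46  1.25  1.59] dv 0.07 z 74.0 e 0.0 mg 0.08
pl 2 x -0.002 0.125 -0.181 -0.000 -0.000 -0.000 | q [-0.54  1.05 -0.21  2.37  2.48  1.29  1.57] dv 0.03 z 52.0 e 0.0 mg 0.1
[[-1.0000e-02 -1.0000e+00  0.0000e+00  5.9490e+02]
 [ 1.0000e+00 -1.0000e-02 -0.0000e+00  2.2687e+02]
 [ 0.0000e+00  0.0000e+00  1.0000e+00  1.7922e+02]
 [ 0.0000e+00  0.0000e+00  0.0000e+00  1.0000e+00]]
```

View pics/lf.png

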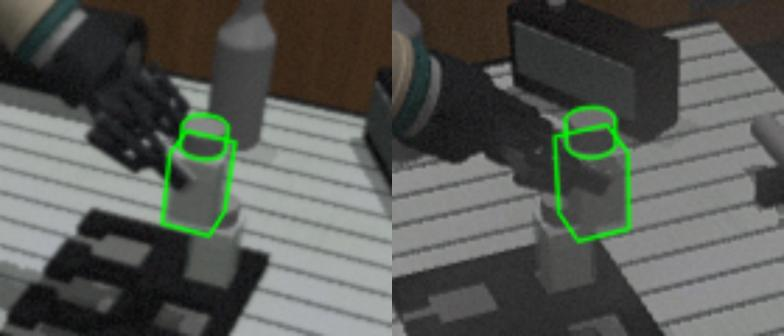

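Good agreement. Descend.

Request:
step_arm(
  moves="0.003 0.303 -0.43 0 0 0 0;0.003 0.303 -0.43 0 0 0 0;0.003 0.303 -0.43 0 0 0 0;0.003 0.303 -0.43 0 0 0 0;0 0 0 0 0 0 0",
)

```text
clock: 31.7
eef_pos: [601.9, 221.8, 71.8]
tool_rot: [-0.607, -0.006, -1.564]
force: [0.6, 0.2, -1.4]
width: 45.1
```

```bash
python3 -c "
from pB import *
from h import lidfit
rel=np.load('relB.npy'); G1=placepose(rel,NEST[0])
go([('pl',G1)],vmax=[.2])
J=cur()@rel; print(J[:3,3].round(2)); lidfit(J[:2,3],J[2,3]-48)
"
```

```text
at [601.9 221.8  71.8] q [-0.53  0.99 -0.22  2.37  2.46  1.24  1.59] w 45.1 F [ 0.6  0.2 -1.4] t 31.7
pl 2 x -0.038 0.105 -0.198 0.011 -0.020 0.022 | q [-0.54  1.05 -0.22  2.36  2.48  1.29  1.57] dv 0.03 z 52.0 e 0.0 mg 0.1
[598.23 221.84  74.31]
```

View pics/lf.png

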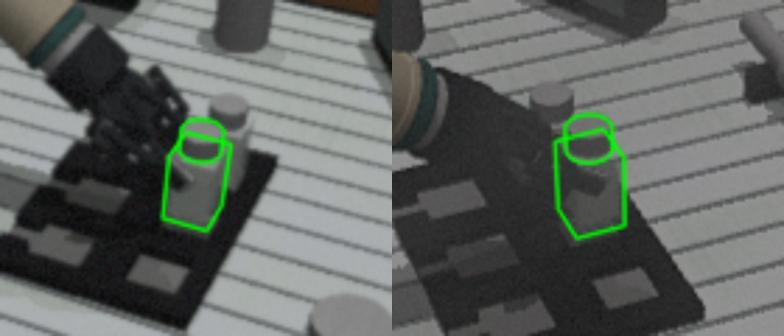

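Request:
step_arm(
  moves="0 0 0 0 0 0 0",
)

```text
clock: 31.9
eef_pos: [603.1, 223.3, 77.1]
tool_rot: [-0.6, -0.004, -1.562]
force: [-1.0, 1.1, -2.4]
width: 44.9
```

Request:
step_arm(
  moves="0 0 0 0 0 0 0",
)

```text
clock: 32.0
eef_pos: [603.0, 223.6, 77.2]
tool_rot: [-0.6, -0.004, -1.561]
force: [0.6, 0.4, -2.6]
width: 45.6
```

Request:
step_arm(
  moves="0 0 0 0 0 0 0",
)

```text
clock: 32.1
eef_pos: [602.8, 223.7, 76.7]
tool_rot: [-0.601, -0.004, -1.561]
force: [0.4, 0.0, -2.4]
width: 45.3
```

```bash
python3 -c "
from pB import *
rel=np.load('relB.npy'); G1=placepose(rel,NEST[0]); V=G1.copy(); V[2,3]+=22
J=cur()@rel; print(J.round(2))
go([('V',V),('pl',G1)],vmax=[.2,.1])
"
```

```text
[[ -0.    -1.    -0.   599.11]
 [  1.    -0.    -0.   223.69]
 [  0.    -0.     1.    79.14]
 [  0.     0.     0.     1.  ]]
at [602.8 223.7  76.7] q [-0.53  0.98 -0.22  2.37  2.46  1.24  1.6 ] w 45.3 F [ 0.4  0.  -2.4] t 32.1
V 1 x -0.037 -0.001 -0.126 -0.034 -0.042 0.014 | q [-0.54  1.   -0.22  2.37  2.46  1.25  1.59] dv 0.01 z 74.0 e 0.0 mg 0.1
pl 4 x -0.001 0.063 -0.090 -0.000 -0.000 -0.000 | q [-0.54  1.05 -0.22  2.36  2.48  1.29  1.57] dv 0.01 z 52.0 e 0.0 mg 0.1
```

Request:
step_arm(
  moves="-0.037 0 -0.126 -0.034 -0.042 0.014 0;0 0.063 -0.09 0 0 0 0;0 0.063 -0.09 0 0 0 0;0 0 0 0 0 0 0;0 0 0 0 0 0 0;0 0 0 0 0 0 0",
)

```text
clock: 32.7
eef_pos: [598.7, 225.1, 58.7]
tool_rot: [-0.607, -0.009, -1.557]
force: [0.2, 0.0, -3.3]
width: 45.4
```

```bash
python3 -c "
from pB import *
from h import lidfit
rel=np.load('relB.npy'); G1=placepose(rel,NEST[0])
go([('pl',G1)],vmax=[.1])
J=cur()@rel; print(J.round(2)); lidfit(J[:2,3],J[2,3]-48)
"
```

```text
at [598.7 225.1  58.7] q [-0.54  1.03 -0.22  2.37  2.47  1.27  1.58] w 45.4 F [ 0.2  0.  -3.3] t 32.7
pl 2 x -0.005 0.056 -0.073 0.008 0.005 0.003 | q [-0.54  1.05 -0.22  2.36  2.48  1.29  1.57] dv 0.01 z 52.0 e 0.0 mg 0.1
[[-1.0000e-02 -1.0000e+00  0.0000e+00  5.9505e+02]
 [ 1.0000e+00 -1.0000e-02  0.0000e+00  2.2505e+02]
 [-0.0000e+00  0.0000e+00  1.0000e+00  6.1250e+01]
 [ 0.0000e+00  0.0000e+00  0.0000e+00  1.0000e+00]]
```

View pics/lf.png

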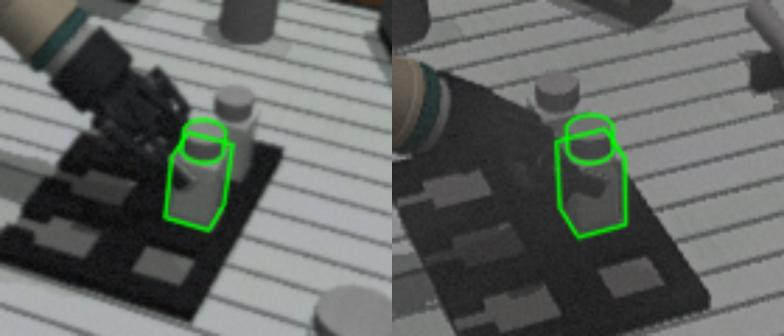

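Jar B is entering the nest at 13 mm above the rim base; lower the last 9 mm gently.

Request:
step_arm(
  moves="0 0.04 -0.055 0 0 0 0;0 0.04 -0.055 0 0 0 0;0 0.02 -0.03 0 0 0 0;0 0 0 0 0 0 0;0 0 0 0 0 0 0",
)

```text
clock: 33.3
eef_pos: [599.1, 225.1, 50.6]
tool_rot: [-0.606, -0.008, -1.557]
force: [-0.5, -0.5, 1.9]
width: 45.0
```

Request:
step_arm(
  moves="0 0.01 -0.015 0 0 0 0;0 0.01 -0.015 0 0 0 0;0 0 0 0 0 0 0",
)

```text
clock: 33.6
eef_pos: [599.3, 225.1, 50.6]
tool_rot: [-0.603, -0.008, -1.556]
force: [-6.7, -2.3, 11.6]
width: 45.3
```

Request:
step_arm(
  moves="0 0 0 0 0 0 0.72;0 0 0 0 0 0 0.72;0 0 0 0 0 0 0.72;0 0 0 0 0 0 0.72;0 0 0 0 0 0 0.72;0 -0.21 0.31 0 0 0 0.72;0 -0.42 0.62 0 0 0 0.72;0 -0.42 0.62 0 0 0 0.72;0 -0.42 0.62 0 0 0 0.72;0 -0.2 0.3 0 0 0 1;0 0 0 0 0 0 1;0 0 0 0 0 0 1",
)

```text
clock: 34.8
eef_pos: [600.5, 226.4, 197.5]
tool_rot: [-0.607, -0.008, -1.557]
force: [-0.2, 0.7, -0.7]
width: 85.6
```

```bash
python3 kfit.py | head -2; sed -i 's/clip0",genc,(408,-32)/clip0",genc,(409,-30)/' m1.py; python3 m1.py | grep clip; python3 -c "
from pB import *
from h import *
go([]); lidfit(NEST[0][:2],4)
p=get_image('scene'); cv2.imwrite('pics/scene8.png',p['color'])"
```

```text
0.7259093015742852 [ 3.362e+02  5.591e+02  3.821e+02  3.499e+02  0.000e+00 -5.800e+00
 -0.000e+00 -5.800e+00  0.000e+00 -1.620e+01  0.000e+00 -4.000e-01]
clip0 (array([ 426.96378788, -198.72736348]), np.float64(0.3584108888578397), np.float64(0.08318723738193512))
clip0 (array([406.60805336, -28.2501936 ]), np.float64(-0.39853897740810446), np.float64(0.10342702269554138))
at [600.5 226.3 196.9] q [-0.55  0.67 -0.21  2.37  2.33  0.97  1.79] w 85.8 F [-0.8  0.3 -0.7] t 35.3
```

View pics/lf.png

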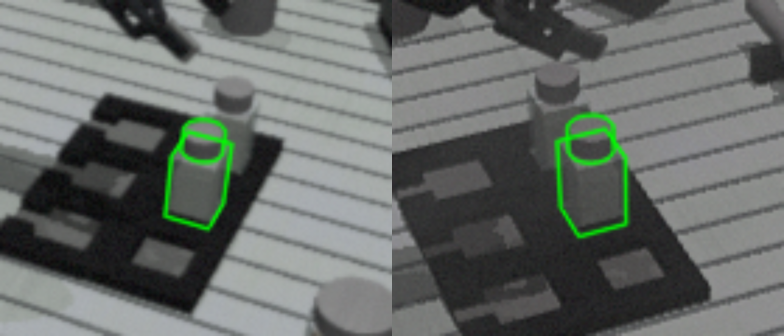

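View pics/scene8.png

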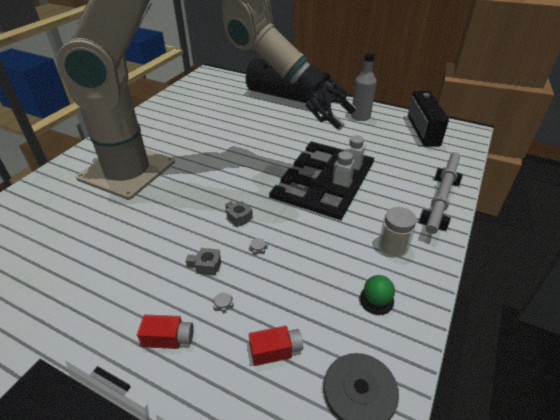

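```bash
cat > searchC.py <<'E'
from chain import *
from multiprocessing import Pool
import sys,time,pickle
from h import ctrl
C0=(540.5,225.0); YAW=.009
def rec(k): return np.array([C0[0]-45-YAW*k, C0[1]+k-YAW*45])
CL={"D":((407.7,-29.0),-.388),"C":((427.5,-198.7),.353)}
H=14.5
def clipplan(xy,yaw,t,cam,k,dx=0,h=H):
    R0=Rtool(yaw,t,cam); R1=Rtool(YAW,t,cam); c,s=np.cos(yaw),np.sin(yaw)
    g=np.array([xy[0]+dx*c,xy[1]+dx*s,h]); r=rec(k); p=np.array([r[0]+dx,r[1]+dx*YAW,4+h]); up=np.array([0,0,1.])
    m=.5*(g+p)+150*up
    return [("hi",P(g+130*up,R0)),("grasp",P(g,R0)),("lift",P(g+130*up,R0)),("phi",P(p+130*up,R1)),("place",P(p,R1)),("pup",P(p+150*up,R1))]
def trial(a):
    q0,seed,first=a; rng=np.random.default_rng(seed)
    t=rng.choice([0,0,-.1,-.2,.1]); cam=bool(rng.integers(2)); dx=rng.choice([0,6])
    w=[]
    for _ in range(rng.integers(0,3)):
        az=rng.uniform(-np.pi,np.pi); tau=rng.uniform(0,.7)
        R=Rtool(az,tau,True)@Ro.from_rotvec([0,rng.uniform(-np.pi,np.pi),0]).as_matrix()
        w.append(("via",P([rng.uniform(430,600),rng.uniform(-100,200),rng.uniform(210,300)],R)))
    nv=len(w); ks=(-90,0) 
    t2=rng.choice([0,0,-.1,.1]); cam2=bool(rng.integers(2))
    a,b=("D","C") if first=="D" else ("C","D")
    w+=clipplan(*CL[a],t,cam,ks[0],dx)+clipplan(*CL[b],t2,cam2,ks[1],dx)
    try: k,mm,info=chain(q0,w)
    except Exception as e: return (-1,0,None,None)
    for i in info[:nv+1]:
        if i[5]<125: k=-1
    return (k-nv,mm-.03*nv,(t,cam,dx,t2,cam2,[x[1] for x in w],nv),info)
if __name__=="__main__":
    q0=ctrl.read_state()["qpos"]; t=time.time(); res=[]
    with Pool(4) as p:
        for r in p.imap_unordered(trial,[(q0,s,sys.argv[2]) for s in range(int(sys.argv[1]))]): res.append(r)
    res.sort(key=lambda r:(-r[0],-r[1])); print(time.time()-t,[r[0] for r in res[:20]])
    for r in res[:3]:
        print(r[0],r[1],r[2][:5])
        for i in r[3] or []: print("   ",*i)
    pickle.dump(res[:20],open("resC.pkl","wb"))
E
timeout 575 python3 searchC.py 400 D
```

```text
250.75741863250732 [12, 12, 12, 12, 12, 12, 12, 12, 12, 12, 12, 12, 12, 12, 12, 12, 12, 12, 12, 12]
12 0.11389427475362782 (np.float64(-0.2), False, np.int64(6), np.float64(-0.1), False)
    via 22 [ 0.09  0.02  0.31 -0.05  0.94 -0.32] [ 0.14  0.33 -0.25  2.01  0.38  0.52  1.7 ] 0.14 210 0.0 0.0 0.1
    hi 8 [ 0.07  0.28  0.42  0.54  0.93 -0.2 ] [ 0.15  0.54 -0.13  2.07 -0.01  0.73  1.22] 0.32 145 0.0 0.0 0.07
    grasp 3 [ 0.    0.85 -0.17  0.   -0.   -0.  ] [ 0.13  0.79 -0.11  2.13  0.02  0.41  1.21] 0.18 15 0.0 0.0 0.11
    lift 3 [ 0.   -0.85  0.17  0.   -0.   -0.  ] [ 0.15  0.54 -0.13  2.07 -0.    0.73  1.22] 0.28 58 0.0 0.0 0.11
    phi 4 [ 0.92 -0.07 -0.23  0.   -0.81  0.16] [-0.14  0.66 -0.22  1.78  0.09  0.91  1.19] 0.47 145 0.0 0.0 0.08
    place 3 [ 0.    0.85 -0.17 -0.   -0.   -0.  ] [-0.16  0.86 -0.18  1.84  0.13  0.66  1.17] 0.43 19 0.0 0.0 0.09
    pup 4 [ 0.   -0.74  0.15 -0.   -0.   -0.  ] [-0.14  0.63 -0.22  1.76  0.08  0.95  1.19] 0.5 56 0.0 0.0 0.08
    hi 8 [-0.79  0.1   0.29 -0.1  -0.35  0.05] [ 0.49  0.56 -0.25  2.01  0.3   0.69  1.96] 0.44 145 0.0 0.0 0.11
   
[... 2998 characters left out ...]
36 56 0.0 0.0 0.08
    hi 8 [-0.8   0.04  0.31 -0.1  -0.36 -0.02] [ 1.09  0.69 -1.01  2.13  0.87  0.7   1.44] 0.24 145 0.0 0.0 0.14
    grasp 3 [ 0.    0.86  0.09 -0.    0.   -0.  ] [ 0.88  0.86 -0.68  2.21  1.32  0.44  1.05] 0.21 15 0.0 0.0 0.18
    lift 3 [ 0.   -0.86 -0.09  0.    0.   -0.  ] [ 1.07  0.67 -0.97  2.14  0.84  0.67  1.47] 0.27 58 0.0 0.0 0.2
    phi 9 [ 0.9   0.02 -0.34 -0.    0.32  0.03] [-0.01  0.66 -0.75  1.97  0.78  0.73  0.33] 0.23 145 0.0 0.0 0.16
    place 3 [ 0.    0.86  0.09 -0.   -0.    0.  ] [-0.17  0.84 -0.51  2.04  1.09  0.48  0.05] 0.25 19 0.0 0.0 0.11
    pup 4 [ 0.   -0.75 -0.07  0.    0.   -0.  ] [ 0.    0.63 -0.78  1.95  0.74  0.77  0.37] 0.32 56 0.0 0.0 0.1
```

```bash
cat > pC.py <<'E'
from pA import *
from searchC import clipplan,rec,CL
VIA=pickle.load(open('resC.pkl','rb'))[0][2][5][0]
E
python3 -c "
from pC import *
for t in (0,-.1,-.15):
    print(t); go([('via',VIA)]+clipplan(*CL['D'],t,False,-90,5,15),vmax=[.9,.8,.7,.7,.7,.6,.7])"
```

```text
0
at [600.6 226.4 197.4] q [-0.55  0.67 -0.21  2.37  2.33  0.97  1.79] w 85.5 F [0.1 0.2 0.8] t 35.45
via 24 x 0.080 0.020 0.285 -0.044 0.863 -0.295 | q [ 0.13  0.33 -0.25  2.01  0.38  0.52  1.7 ] dv 0.09 z 209.0 e 0.0 mg 0.14
hi 10 x 0.054 0.195 0.353 0.276 0.749 -0.085 | q [ 0.06  0.45 -0.08  2.23  0.08  0.46  1.11] dv 0.07 z 146.0 e 0.0 mg 0.23
grasp 4 x -0.000 0.650 0.000 0.000 -0.000 0.000 | q [ 0.21  0.76 -0.3   2.3   1.12  0.23  0.06] dv 0.57 z 16.0 e 0.0 mg 0.0
lift 4 x -0.000 -0.650 0.000 0.000 -0.000 0.000 | q [ 0.54  0.55 -0.76  2.22  0.67  0.61  0.47] dv 0.16 z 48.0 e 0.0 mg 0.12
phi 6 x 0.608 -0.013 -0.169 0.000 -0.551 0.000 | q [ 0.22  0.69 -0.84  1.95  0.71  0.83  0.57] dv 0.05 z 146.0 e 0.0 mg 0.3
place 5 x 0.000 0.520 -0.000 0.000 0.000 0.000 | q [ 0.09  0.87 -0.63  2.02  0.96  0.58  0.35] dv 0.06 z 19.0 e 0.0 mg 0.35
pup 5 x 0.000 -0.600 -0.000 0.000 0.000 0.000 | q [ 0.24  0.67 -0.87  1.93  0.67  0.86  0.6 ] dv 0.06 z 49.0 e 0.0 mg 0.38
-0.1
at [600.6 226.4 197.4] q [-0.55  0.67 -0.21  2.37  2.33  0.97  1.79] w 85.5 F [0.1 0.2 0.8] t 35.45
via 24 x 0.080 0.020 0.28
[... 1124 characters left out ...]
 [ 0.14  0.51 -0.12  2.11  0.01  0.66  1.2 ] dv 0.06 z 146.0 e 0.0 mg 0.31
grasp 4 x -0.000 0.643 -0.097 -0.000 -0.000 -0.000 | q [ 0.11  0.77 -0.09  2.18  0.04  0.34  1.18] dv 0.09 z 16.0 e 0.0 mg 0.11
lift 4 x 0.000 -0.643 0.097 -0.000 -0.000 -0.000 | q [ 0.14  0.51 -0.12  2.11  0.01  0.66  1.2 ] dv 0.09 z 48.0 e 0.0 mg 0.18
phi 6 x 0.608 -0.038 -0.165 -0.000 -0.545 0.082 | q [-0.15  0.63 -0.21  1.82  0.1   0.84  1.17] dv 0.05 z 146.0 e 0.0 mg 0.41
place 5 x 0.000 0.514 -0.078 0.000 0.000 0.000 | q [-0.18  0.83 -0.17  1.89  0.15  0.58  1.14] dv 0.06 z 19.0 e 0.0 mg 0.35
pup 5 x 0.000 -0.593 0.090 0.000 0.000 0.000 | q [-0.15  0.6  -0.22  1.81  0.1   0.89  1.18] dv 0.07 z 49.0 e 0.0 mg 0.41
```

Request:
step_arm(
  moves="0.08 0.02 0.285 -0.044 0.863 -0.295 1;0.08 0.02 0.285 -0.044 0.863 -0.295 1;0.08 0.02 0.285 -0.044 0.863 -0.295 1;0.08 0.02 0.285 -0.044 0.863 -0.295 1;0.08 0.02 0.285 -0.044 0.863 -0.295 1;0.08 0.02 0.285 -0.044 0.863 -0.295 1;0.08 0.02 0.285 -0.044 0.863 -0.295 1;0.08 0.02 0.285 -0.044 0.863 -0.295 1;0.08 0.02 0.285 -0.044 0.863 -0.295 1;0.08 0.02 0.285 -0.044 0.863 -0.295 1;0.08 0.02 0.285 -0.044 0.863 -0.295 1;0.08 0.02 0.285 -0.044 0.863 -0.295 1",
)

```text
clock: 36.65
eef_pos: [661.1, 103.1, 292.2]
tool_rot: [-1.1, 0.573, -2.819]
force: [-0.0, 0.3, -0.0]
width: 85.5
```

Request:
step_arm(
  moves="0.08 0.02 0.285 -0.044 0.863 -0.295 1;0.08 0.02 0.285 -0.044 0.863 -0.295 1;0.08 0.02 0.285 -0.044 0.863 -0.295 1;0.08 0.02 0.285 -0.044 0.863 -0.295 1;0.08 0.02 0.285 -0.044 0.863 -0.295 1;0.08 0.02 0.285 -0.044 0.863 -0.295 1;0.08 0.02 0.285 -0.044 0.863 -0.295 1;0.08 0.02 0.285 -0.044 0.863 -0.295 1;0.08 0.02 0.285 -0.044 0.863 -0.295 1;0.08 0.02 0.285 -0.044 0.863 -0.295 1;0.08 0.02 0.285 -0.044 0.863 -0.295 1;0.08 0.02 0.285 -0.044 0.863 -0.295 1",
)

```text
clock: 37.85
eef_pos: [564.3, -31.1, 270.2]
tool_rot: [-1.819, 0.225, 2.058]
force: [0.2, 0.7, -0.1]
width: 85.3
```

```bash
python3 -c "
from pC import *
go(clipplan(*CL['D'],-.15,False,-90,5,15)[:2],vmax=[.8,.7])"
```

```text
at [564.3 -31.1 270.2] q [ 0.14  0.33 -0.25  2.01  0.37  0.52  1.7 ] w 85.3 F [ 0.2  0.7 -0.1] t 37.85
hi 10 x 0.050 0.221 0.340 0.391 0.741 -0.140 | q [ 0.13  0.51 -0.12  2.11  0.01  0.66  1.2 ] dv 0.06 z 145.0 e 0.0 mg 0.31
grasp 4 x -0.000 0.643 -0.097 -0.000 -0.000 -0.000 | q [ 0.11  0.77 -0.09  2.18  0.04  0.33  1.18] dv 0.09 z 15.0 e 0.0 mg 0.1
```

Request:
step_arm(
  moves="0.05 0.221 0.34 0.391 0.741 -0.14 1;0.05 0.221 0.34 0.391 0.741 -0.14 1;0.05 0.221 0.34 0.391 0.741 -0.14 1;0.05 0.221 0.34 0.391 0.741 -0.14 1;0.05 0.221 0.34 0.391 0.741 -0.14 1;0.05 0.221 0.34 0.391 0.741 -0.14 1;0.05 0.221 0.34 0.391 0.741 -0.14 1;0.05 0.221 0.34 0.391 0.741 -0.14 1;0.05 0.221 0.34 0.391 0.741 -0.14 1;0.05 0.221 0.34 0.391 0.741 -0.14 1;0 0 0 0 0 0 1;0 0 0 0 0 0 1;0 0 0 0 0 0 1",
)

```text
clock: 39.15
eef_pos: [414.0, -31.6, 145.6]
tool_rot: [-1.425, 0.002, 1.189]
force: [1.1, -0.3, -0.0]
width: 85.2
```

```bash
python3 -c "
from pC import *
from h import *
s=ctrl.read_state(); p=get_image('wrist'); im=p['color'].copy()
for Pp in genc(*CL['D']): cv2.polylines(im,[np.round(hull(p,Pp,s)*8).astype(int)],True,(0,255,0),1,cv2.LINE_AA,3)
cv2.imwrite('pics/w9.png',im)
obs=[]
for x in nets.cut_out(p,'clip0'):
    print(x['conf'],x['pixels'].sum(),np.argwhere(x['pixels']).mean(0))
    obs.append((p,x['pixels'].astype(np.float32),s))
for o in obs[:2]: print(fit([o],genc,(*CL['D'][0],CL['D'][1])))
S=get_image('side')
for x in nets.cut_out(S,'clip0'):
  if abs(np.argwhere(x['pixels']).mean(0)[::-1]-proj(S,[*CL['D'][0],15])).max()<15: print('side',fit([(S,x['pixels'].astype(np.float32),None)],genc,(*CL['D'][0],CL['D'][1])), 'joint',fit([obs[0],(S,x['pixels'].astype(np.float32),None)],genc,(*CL['D'][0],CL['D'][1])))
"
```

```text
0.68 4939 [299.29945333  89.19538368]
0.67 4384 [209.30588504 276.54014599]
0.38 24694 [252.96987122 499.55438568]
(array([ 645.32962963, -182.48148148]), np.float64(-0.43022222222222156), np.float64(1.0))
(array([409.37570159, -29.7395108 ]), np.float64(-0.3768986197759601), np.float64(0.22795963287353516))
side (array([410.50205714, -28.72281521]), np.float64(-0.3846205489826246), np.float64(0.06027315929532051)) joint (array([410.51574083, -28.70303677]), np.float64(-0.3853321722280941), np.float64(2.1193766593933105))
```

View pics/w9.png

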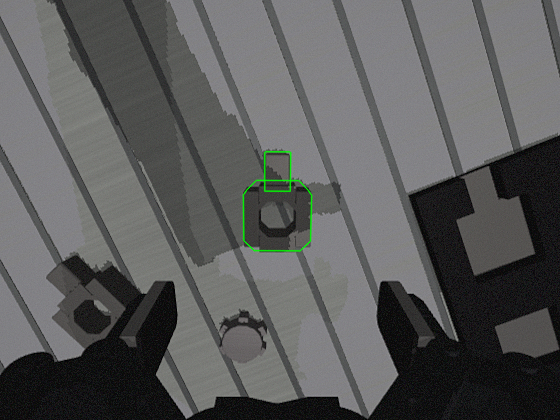

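```bash
sed -i 's/"D":((407.7,-29.0),-.388)/"D":((409.0,-29.2),-.385)/' searchC.py; python3 -c "
from pC import *
w=clipplan(*CL['D'],-.15,False,-90,5,15); h=w[1][1].copy(); h[2,3]+=30
go([('h',h),('g',w[1][1])],vmax=[.7,.35])"
```

```text
at [413.5 -31.5 145.5] q [ 0.13  0.51 -0.12  2.11  0.01  0.66  1.2 ] w 85.3 F [ 0.9 -0.2  0. ] t 39.35
h 3 x 0.004 0.663 -0.099 0.008 0.004 -0.006 | q [ 0.12  0.71 -0.1   2.17  0.04  0.41  1.19] dv 0.09 z 45.0 e 0.0 mg 0.18
g 2 x 0.000 0.297 -0.045 0.000 0.000 -0.000 | q [ 0.11  0.77 -0.09  2.17  0.04  0.34  1.18] dv 0.04 z 15.0 e 0.0 mg 0.11
```

Request:
step_arm(
  moves="0.004 0.663 -0.099 0 0 0 1;0.004 0.663 -0.099 0 0 0 1;0.004 0.663 -0.099 0 0 0 1;0 0.297 -0.045 0 0 0 1;0 0.297 -0.045 0 0 0 1;0 0 0 0 0 0 1;0 0 0 0 0 0 1;0 0 0 0 0 0 1",
)

```text
clock: 40.15
eef_pos: [413.8, -31.3, 15.3]
tool_rot: [-1.424, 0.002, 1.187]
force: [-0.3, -0.4, -0.5]
width: 85.3
```

```bash
python3 -c "
from pC import *
from h import *
w=clipplan(*CL['D'],-.15,False,-90,5,15); go(w[1:2],vmax=.3)
p=get_image('wrist'); cv2.imwrite('pics/w10.png',p['color'])"
```

```text
at [413.8 -31.3  15.3] q [ 0.11  0.77 -0.09  2.17  0.05  0.34  1.18] w 85.3 F [-0.3 -0.4 -0.5] t 40.15
grasp 1 x 0.003 0.006 0.003 0.026 0.007 -0.016 | q [ 0.11  0.77 -0.09  2.17  0.05  0.34  1.18] dv 0.0 z 15.0 e 0.0 mg 0.11
```

View pics/w10.png

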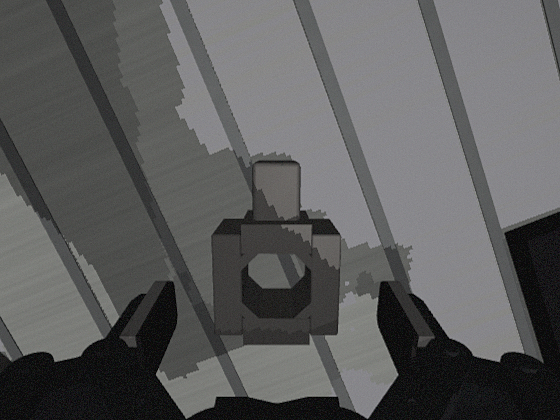

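Request:
step_arm(
  moves="0 0 0 0 0 0 0;0 0 0 0 0 0 0;0 0 0 0 0 0 0;0 0 0 0 0 0 0;0 0 0 0 0 0 0;0 0 0 0 0 0 0;0 0 0 0 0 0 0;0 0 0 0 0 0 0",
)

```text
clock: 41.0
eef_pos: [413.5, -31.3, 15.2]
tool_rot: [-1.423, 0.002, 1.187]
force: [-0.3, 0.4, 8.0]
width: 51.0
```

```bash
python3 -c "
from pC import *
from h import *
G=cur(); np.save('GD.npy',G)
x=G[:3,0]; print('tool x dir',np.arctan2(x[1],x[0])-np.pi/2)
w=clipplan(*CL['D'],-.15,False,-90,5,15); go(w[2:5],vmax=[.7,.7,.6])
p=get_image('wrist'); cv2.imwrite('pics/w11.png',p['color'])"
```

```text
tool x dir -0.38402697416500087
at [413.5 -31.3  15.2] q [ 0.11  0.77 -0.09  2.17  0.05  0.34  1.18] w 51.0 F [-0.3  0.4  8. ] t 41.0
lift 4 x 0.001 -0.642 0.096 0.005 0.001 -0.004 | q [ 0.14  0.52 -0.13  2.11  0.01  0.66  1.2 ] dv 0.09 z 48.0 e 0.0 mg 0.18
phi 6 x 0.607 -0.038 -0.161 -0.000 -0.541 0.082 | q [-0.15  0.63 -0.21  1.83  0.1   0.84  1.17] dv 0.05 z 146.0 e 0.0 mg 0.41
place 5 x 0.000 0.514 -0.078 0.000 0.000 0.000 | q [-0.18  0.83 -0.17  1.89  0.15  0.58  1.14] dv 0.06 z 19.0 e 0.0 mg 0.35
```

View pics/w11.png

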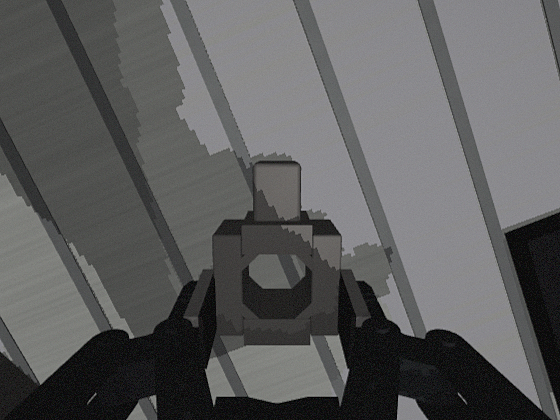

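Request:
step_arm(
  moves="0 -0.3 0.046 0 0 0 0;0 -0.642 0.096 0 0 0 0;0 -0.642 0.096 0 0 0 0;0 -0.642 0.096 0 0 0 0;0 -0.34 0.05 0 0 0 0;0 0 0 0 0 0 0;0 0 0 0 0 0 0;0 0 0 0 0 0 0",
)

```text
clock: 41.85
eef_pos: [412.4, -31.0, 143.4]
tool_rot: [-1.421, 0.003, 1.187]
force: [0.6, 0.1, -1.6]
width: 50.8
```

```bash
python3 -c "
from pC import *
from h import *
w=clipplan(*CL['D'],-.15,False,-90,5,15); go(w[3:5],vmax=[.5,.6])
p=get_image('wrist'); cv2.imwrite('pics/w12.png',p['color'])"
```

```text
at [412.4 -31.  143.4] q [ 0.13  0.52 -0.12  2.11  0.02  0.66  1.2 ] w 50.8 F [ 0.6  0.1 -1.6] t 41.85
phi 8 x 0.454 -0.034 -0.127 -0.001 -0.405 0.058 | q [-0.15  0.63 -0.21  1.83  0.1   0.84  1.17] dv 0.04 z 144.0 e 0.0 mg 0.39
place 5 x 0.000 0.514 -0.078 0.000 0.000 0.000 | q [-0.18  0.83 -0.17  1.89  0.15  0.58  1.14] dv 0.06 z 19.0 e 0.0 mg 0.35
```

View pics/w12.png

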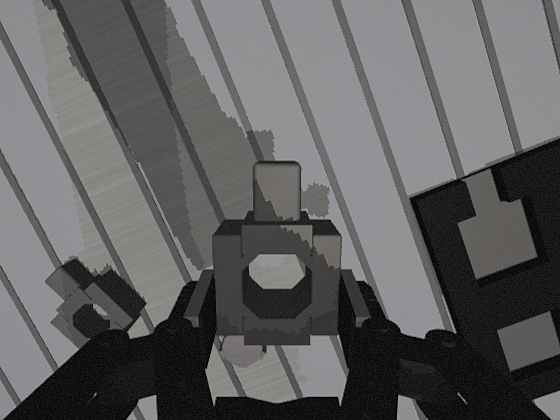

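Request:
step_arm(
  moves="0.454 -0.034 -0.127 0 -0.405 0.058 0;0.454 -0.034 -0.127 0 -0.405 0.058 0;0.454 -0.034 -0.127 0 -0.405 0.058 0;0.454 -0.034 -0.127 0 -0.405 0.058 0;0.454 -0.034 -0.127 0 -0.405 0.058 0;0.454 -0.034 -0.127 0 -0.405 0.058 0;0.454 -0.034 -0.127 0 -0.405 0.058 0;0.454 -0.034 -0.127 0 -0.405 0.058 0;0 0 0 0 0 0 0;0 0 0 0 0 0 0;0 0 0 0 0 0 0",
)

```text
clock: 43.0
eef_pos: [501.2, 133.0, 149.1]
tool_rot: [-1.42, 0.001, 1.578]
force: [-0.2, 0.2, -0.1]
width: 50.7
```

```bash
cat >> pC.py <<'E'
from h import *
def wclip(xy,yaw,z,name,recs=True):
    s=ctrl.read_state(); p=get_image('wrist'); im=p['color'].copy()
    Q=[]
    for A in clippts(xy,yaw,z): Q.append(A)
    for A in Q: cv2.polylines(im,[np.round(hull(p,A,s)*8).astype(int)],True,(0,255,0),1,cv2.LINE_AA,3)
    for k in(-90,0,90):
        r=rec(k); R=np.array([[1,-.009],[.009,1]])
        for pts in ([(-30,-30),(30,-30),(30,30),(-30,30)],[(-60,-14),(-30,-14),(-30,14),(-60,14)]):
            c=np.array([proj(p,[*(r+R@np.array(a)),16],s) for a in pts]); cv2.polylines(im,[np.round(c*8).astype(int)],True,(0,0,255),1,cv2.LINE_AA,3)
    cv2.imwrite(f'pics/{name}.png',im)
E
python3 -c "
from pC import *
w=clipplan(*CL['D'],-.15,False,-90,5,15); h=w[4][1].copy(); h[2,3]+=22; go(w[3:4]+[('h',h)]+w[4:5],vmax=[.5,.6,.2])
G=cur(); c=G[:3,3]-G[:3,0]*0; ex=np.array([np.cos(.009),np.sin(.009)])
print('clip at',G[:2,3]-5*ex, rec(-90), 'yaw',np.arctan2(G[1,0],G[0,0])-np.pi/2)
wclip(G[:2,3]-5*ex,.009,G[2,3]-15,'w13')"
```

```text
at [501.2 133.  149.1] q [-0.15  0.63 -0.21  1.83  0.1   0.84  1.17] w 50.7 F [-0.2  0.2 -0.1] t 43.0
phi 1 x 0.032 0.002 -0.002 -0.008 -0.016 -0.008 | q [-0.15  0.63 -0.21  1.83  0.1   0.84  1.17] dv 0.0 z 149.0 e 0.0 mg 0.61
h 4 x 0.000 0.534 -0.081 0.000 0.000 0.000 | q [-0.17  0.8  -0.18  1.88  0.14  0.62  1.15] dv 0.06 z 41.0 e 0.0 mg 0.39
place 3 x 0.000 0.145 -0.022 0.000 0.000 0.000 | q [-0.18  0.83 -0.17  1.89  0.15  0.58  1.14] dv 0.01 z 19.0 e 0.0 mg 0.35
clip at [496.21614173 133.00272978] [496.31  134.595] yaw 0.00724809160388129
```

View pics/w13.png

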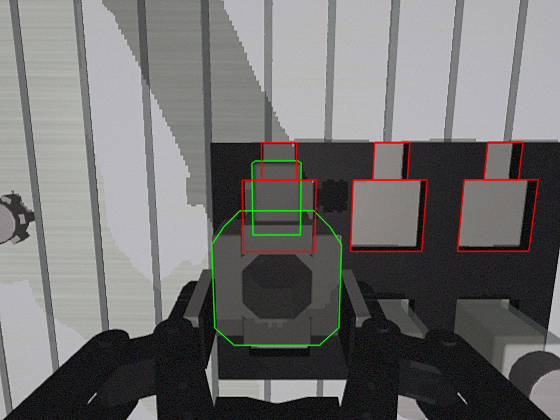

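Request:
step_arm(
  moves="0.032 0 0 0 0 0 0;0 0.534 -0.081 0 0 0 0;0 0.534 -0.081 0 0 0 0;0 0.534 -0.081 0 0 0 0;0 0.534 -0.081 0 0 0 0;0 0 0 0 0 0 0;0 0 0 0 0 0 0;0 0 0 0 0 0 0",
)

```text
clock: 43.85
eef_pos: [503.2, 136.3, 43.2]
tool_rot: [-1.424, -0.001, 1.579]
force: [1.2, 1.0, -1.2]
width: 50.7
```

```bash
python3 -c "
from pC import *
w=clipplan(*CL['D'],-.15,False,-90,5,15); go(w[4:5],vmax=[.2])
G=cur(); ex=np.array([np.cos(.009),np.sin(.009)])
print('clip at',G[:2,3]-5*ex, rec(-90), 'yaw',np.arctan2(G[1,0],G[0,0])-np.pi/2)
wclip(G[:2,3]-5*ex,.009,G[2,3]-15,'w14')
for n in ('scene','side'):
    p=get_image(n); im=p['color']
    for A in clippts(G[:2,3]-5*ex,.009,G[2,3]-15): cv2.polylines(im,[np.round(hull(p,A)*8).astype(int)],True,(0,255,0),1,cv2.LINE_AA,3)
    u,v=proj(p,[496,134,20]).astype(int); cv2.imwrite(f'pics/{n}14.png',cv2.resize(im[v-60:v+60,u-80:u+80],None,fx=4,fy=4))"
```

```text
at [503.2 136.3  43.2] q [-0.18  0.79 -0.18  1.88  0.14  0.62  1.15] w 50.7 F [ 1.2  1.  -1.2] t 43.85
place 3 x -0.011 0.162 -0.011 0.010 -0.002 0.003 | q [-0.18  0.83 -0.17  1.89  0.15  0.58  1.14] dv 0.01 z 19.0 e 0.0 mg 0.35
clip at [498.17680383 136.21632914] [496.31  134.595] yaw 0.008265583305421709
```

View pics/w14.png

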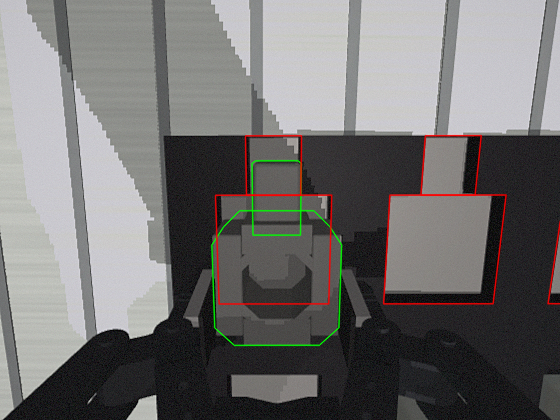

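View pics/scene14.png

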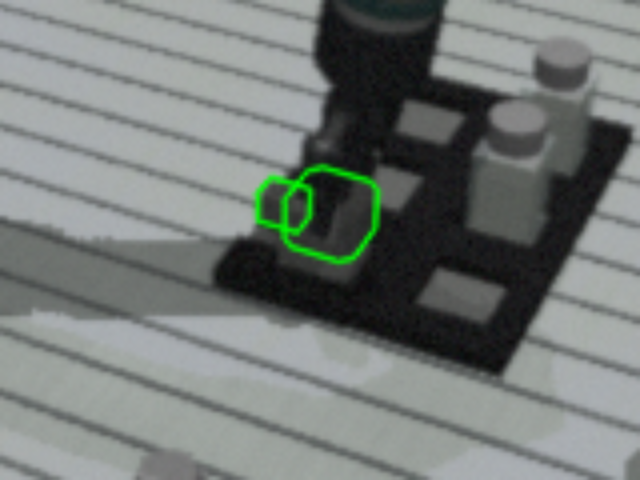

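```bash
python3 -c "
import cv2,numpy as np
a=cv2.imread('pics/w12.png')[130:380,170:400]
from h import *
p=get_image('wrist'); b=p['color'][130:380,170:400]
o=np.hstack([a,b]); o=np.clip(o.astype(float)*1.8,0,255).astype(np.uint8); cv2.imwrite('pics/cmp.png',cv2.resize(o,None,fx=1.7,fy=1.7))"
```

```text
(no output)
```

View pics/cmp.png

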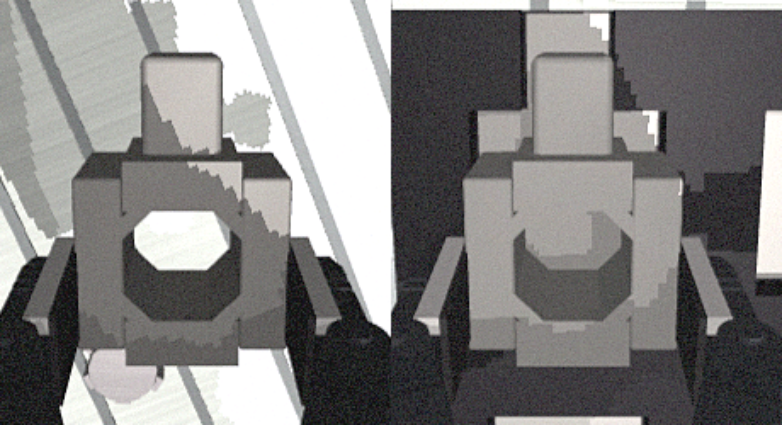

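View pics/side14.png

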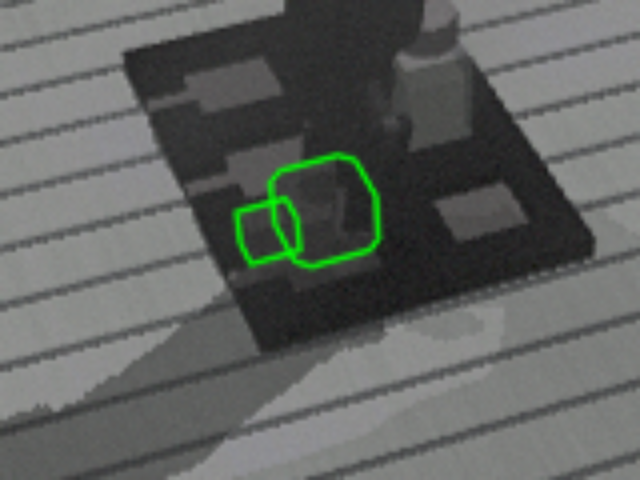

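Request:
step_arm(
  moves="-0.016 0.162 -0.011 0 0 0 0;-0.011 0.162 -0.011 0 0 0 0;0 0 0 0 0 0 0;0 0 0 0 0 0 0",
)

```text
clock: 44.45
eef_pos: [500.4, 134.6, 25.2]
tool_rot: [-1.421, 0.0, 1.58]
force: [-0.5, 0.1, -0.9]
width: 50.3
```

```bash
python3 -c "
from pC import *
w=clipplan(*CL['D'],-.15,False,-90,5,15); go(w[4:5],vmax=[.2])
p=get_image('wrist'); cv2.imwrite('pics/w15.png',np.clip(p['color'].astype(float)*1.6,0,255).astype(np.uint8))"
```

```text
at [500.4 134.6  25.2] q [-0.18  0.82 -0.17  1.89  0.15  0.59  1.14] w 50.3 F [-0.5  0.1 -0.9] t 44.45
place 1 x 0.000 0.120 -0.036 0.001 -0.002 0.000 | q [-0.18  0.83 -0.17  1.89  0.15  0.58  1.14] dv 0.01 z 19.0 e 0.0 mg 0.35
```

View pics/w15.png

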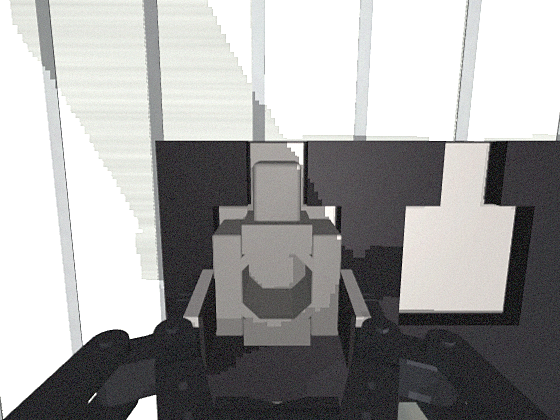

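Clip's tab sits centred over the notch (col 278 vs notch 250–305), no contact. Lower the last few mm.

Request:
step_arm(
  moves="0 0.06 -0.018 0 0 0 0;0 0.04 -0.01 0 0 0 0;0 0 0 0 0 0 0;0 0 0 0 0 0 0",
)

```text
clock: 44.9
eef_pos: [501.5, 134.8, 20.6]
tool_rot: [-1.422, -0.0, 1.58]
force: [0.1, 0.5, -1.5]
width: 50.6
```

Request:
step_arm(
  moves="0 0.02 0 0 0 0 0;0 0 0 0 0 0 0;0 0 0 0 0 0 0.75;0 0 0 0 0 0 0.75;0 0 0 0 0 0 0.75;0 0 0 0 0 0 0.75;0 0 0 0 0 0 0.75",
)

```text
clock: 45.6
eef_pos: [501.4, 134.8, 19.7]
tool_rot: [-1.422, -0.0, 1.579]
force: [0.7, -0.0, -0.3]
width: 63.9
```

```bash
python3 -c "
from pC import *
w=clipplan(*CL['D'],-.15,False,-90,5,15); go(w[5:6],vmax=[.7])
p=get_image('wrist'); cv2.imwrite('pics/w16.png',np.clip(p['color'].astype(float)*1.6,0,255).astype(np.uint8))"
```

```text
at [501.4 134.8  19.7] q [-0.18  0.83 -0.17  1.89  0.15  0.58  1.14] w 63.9 F [ 0.7 -0.  -0.3] t 45.6
pup 5 x -0.000 -0.591 0.089 0.002 -0.000 0.001 | q [-0.15  0.6  -0.22  1.81  0.1   0.89  1.18] dv 0.07 z 50.0 e 0.0 mg 0.4
```

View pics/w16.png

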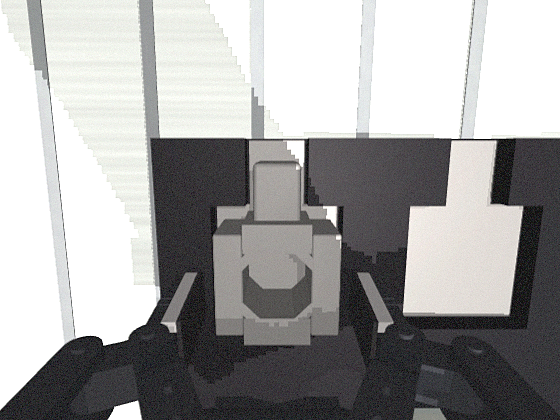

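Seated. Up and on to clip C; re-measure it.

Request:
step_arm(
  moves="0 -0.3 0.045 0 0 0 0.75;0 -0.591 0.089 0 0 0 0.75;0 -0.591 0.089 0 0 0 1;0 -0.591 0.089 0 0 0 1;0 -0.591 0.089 0 0 0 1;0 -0.3 0.045 0 0 0 1",
)

```text
clock: 46.25
eef_pos: [502.4, 135.2, 173.1]
tool_rot: [-1.426, -0.001, 1.579]
force: [-0.0, 0.4, -0.2]
width: 85.8
```

```bash
python3 m1.py | grep clip; python3 -c "
from pC import *
for t in (0,-.1):
    go(clipplan(*CL['C'],t,False,0,5,15),vmax=[.8,.6,.6,.6,.6,.7])
p=get_image('scene'); cv2.imwrite('pics/scene17.png',p['color'])"
```

```text
clip0 (array([ 427.66743732, -198.39318938]), np.float64(0.3592849886665136), np.float64(0.1789601594209671))
at [500.8 134.6 168.7] q [-0.15  0.6  -0.22  1.81  0.1   0.89  1.18] w 85.2 F [-0.9  0.1  0.4] t 46.75
hi 8 x -0.796 0.081 0.297 -0.155 -0.358 0.027 | q [ 0.57  0.53 -0.29  2.07  0.27  0.57  2.01] dv 0.12 z 145.0 e 0.0 mg 0.34
grasp 5 x 0.000 0.520 0.000 0.000 0.000 0.000 | q [ 0.46  0.77 -0.13  2.14  0.39  0.25  1.91] dv 0.07 z 15.0 e 0.0 mg 0.02
lift 5 x 0.000 -0.520 0.000 0.000 0.000 0.000 | q [ 0.58  0.53 -0.3   2.07  0.28  0.57  2.  ] dv 0.07 z 41.0 e 0.0 mg 0.08
phi 14 x 0.575 -0.006 -0.212 0.000 0.205 0.000 | q [-0.38  0.59 -0.15  1.88  0.13  0.67  0.98] dv 0.08 z 145.0 e 0.0 mg 0.29
place 5 x -0.000 0.520 0.000 0.000 0.000 0.000 | q [-0.41  0.81 -0.09  1.95  0.18  0.4   0.94] dv 0.06 z 19.0 e 0.0 mg 0.17
pup 5 x -0.000 -0.600 0.000 0.000 0.000 0.000 | q [-0.37  0.57 -0.15  1.87  0.13  0.72  0.98] dv 0.07 z 49.0 e 0.0 mg 0.23
at [500.8 134.6 168.7] q [-0.15  0.6  -0.22  1.81  0.1   0.89  1.18] w 85.2 F [-0.9  0.1  0.4] t 46.75
hi 8 x -0.795 0.096 0.292 -0.052 -0.356 0.045 | q [ 0.49  0.56 -0.25  2.01  0.3   0.69  1.96] dv 0.11 z 145.0 e 0.0 mg 0.43
grasp 5 x -0.000 0.517 -0.052 0.000 -0.000 0.000 | q [ 0.41  0.79 -0.13  2.08  0.41  0.39  1.85] dv 0.06 z 15.0 e 0.0 mg 0.16
lift 5 x -0.000 -0.517 0.052 0.000 -0.000 0.000 | q [ 0.5   0.56 -0.26  2.01  0.31  0.69  1.95] dv 0.06 z 41.0 e 0.0 mg 0.22
phi 14 x 0.575 -0.027 -0.211 0.000 0.204 -0.020 | q [-0.32  0.64 -0.2   1.79  0.1   0.81  1.02] dv 0.07 z 145.0 e 0.0 mg 0.39
place 5 x -0.000 0.517 -0.052 -0.000 0.000 0.000 | q [-0.34  0.84 -0.16  1.85  0.15  0.55  0.99] dv 0.06 z 19.0 e 0.0 mg 0.32
pup 5 x -0.000 -0.597 0.060 -0.000 0.000 0.000 | q [-0.31  0.61 -0.21  1.78  0.1   0.85  1.02] dv 0.06 z 49.0 e 0.0 mg 0.38
```

View pics/scene17.png

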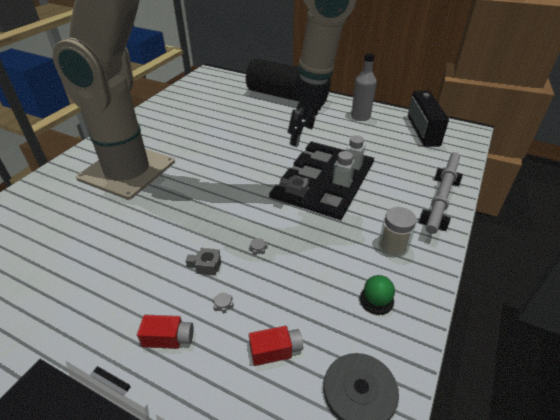

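Clip D seated at (298,185); C still at its place. Use t=-0.1.

Request:
step_arm(
  moves="-0.795 0.096 0.292 -0.052 -0.356 0.045 1;-0.795 0.096 0.292 -0.052 -0.356 0.045 1;-0.795 0.096 0.292 -0.052 -0.356 0.045 1;-0.795 0.096 0.292 -0.052 -0.356 0.045 1;-0.795 0.096 0.292 -0.052 -0.356 0.045 1;-0.795 0.096 0.292 -0.052 -0.356 0.045 1;-0.795 0.096 0.292 -0.052 -0.356 0.045 1;-0.795 0.096 0.292 -0.052 -0.356 0.045 1;0 0 0 0 0 0 1;0 0 0 0 0 0 1;0 0 0 0 0 0 1",
)

```text
clock: 47.9
eef_pos: [433.2, -195.3, 145.6]
tool_rot: [-1.473, -0.001, 1.925]
force: [-0.4, 0.6, 0.0]
width: 85.4
```

```bash
python3 -c "
from pC import *
w=clipplan(*CL['C'],-.1,False,0,5,15)
go(w[:2],vmax=[.8,.6])
wclip(*CL['C'],0,'w18')
s=ctrl.read_state(); p=get_image('wrist')
for x in nets.cut_out(p,'clip0'):
    print(x['conf'],x['pixels'].sum(),np.argwhere(x['pixels']).mean(0),fit([(p,x['pixels'].astype(np.float32),s)],genc,(*CL['C'][0],CL['C'][1])))"
```

```text
at [ 433.2 -195.3  145.6] q [ 0.49  0.56 -0.25  2.01  0.3   0.69  1.96] w 85.4 F [-0.4  0.6  0. ] t 47.9
hi 1 x -0.024 0.015 0.029 0.017 0.013 0.003 | q [ 0.49  0.56 -0.25  2.01  0.3   0.69  1.96] dv 0.0 z 145.0 e 0.0 mg 0.46
grasp 5 x -0.000 0.517 -0.052 0.000 -0.000 0.000 | q [ 0.41  0.79 -0.13  2.08  0.41  0.39  1.85] dv 0.06 z 15.0 e 0.0 mg 0.16
0.89 4454 [200.31791648 274.03143242] (array([ 428.05161535, -199.00623543]), np.float64(0.34773137295539724), np.float64(0.22486808896064758))
0.49 1060 [346.86886792 549.54339623] (array([ 760.9697624 , -250.07441786]), np.float64(0.005206472590559175), np.float64(1.0))
```

View pics/w18.png

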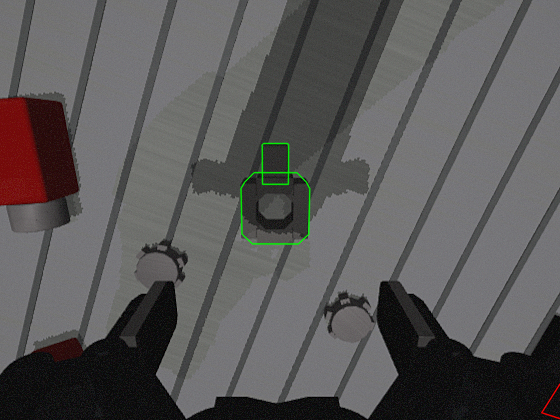

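Request:
step_arm(
  moves="-0.024 0 0.02 0 0 0 1;0 0.53 -0.045 0 0 0 1;0 0.53 -0.045 0 0 0 1;0 0.53 -0.045 0 0 0 1;0 0.53 -0.045 0 0 0 1;0 0.5 -0.045 0 0 0 1;0 0 0 0 0 0 1;0 0 0 0 0 0 1;0 0 0 0 0 0 1",
)

```text
clock: 48.95
eef_pos: [431.7, -198.9, 15.5]
tool_rot: [-1.474, 0.002, 1.924]
force: [0.0, -0.0, -0.2]
width: 85.3
```

```bash
python3 -c "
from pC import *
w=clipplan(*CL['C'],-.1,False,0,5,15)
go(w[1:2],vmax=[.6])
p=get_image('wrist'); cv2.imwrite('pics/w19.png',np.clip(p['color'].astype(float)*1.6,0,255).astype(np.uint8))"
```

```text
at [ 431.7 -198.9   15.5] q [ 0.41  0.79 -0.13  2.08  0.41  0.38  1.85] w 85.3 F [ 0.  -0.  -0.2] t 48.95
grasp 1 x 0.033 0.007 -0.023 0.026 0.002 -0.014 | q [ 0.41  0.79 -0.13  2.08  0.41  0.39  1.85] dv 0.0 z 15.0 e 0.0 mg 0.16
```

View pics/w19.png

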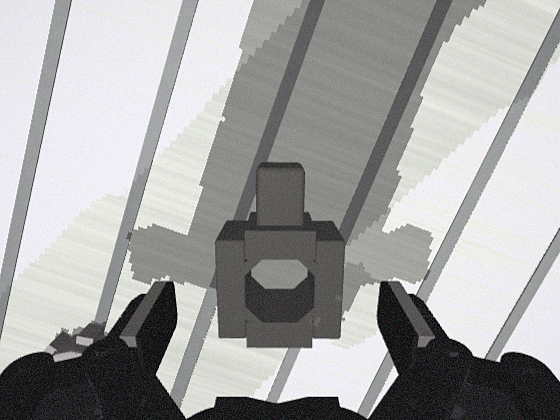

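Request:
step_arm(
  moves="0.02 0 -0.02 0 0 0 1;0 0 0 0 0 0 0;0 0 0 0 0 0 0;0 0 0 0 0 0 0;0 0 0 0 0 0 0;0 0 0 0 0 0 0;0 0 0 0 0 0 0;0 0 0 0 0 0 0;0 0 0 0 0 0 0;0 -0.25 0.025 0 0 0 0;0 -0.517 0.052 0 0 0 0;0 -0.517 0.052 0 0 0 0;0 -0.517 0.052 0 0 0 0;0 -0.517 0.052 0 0 0 0;0 -0.25 0.025 0 0 0 0;0 0 0 0 0 0 0;0 0 0 0 0 0 0",
)

```text
clock: 50.7
eef_pos: [430.9, -197.7, 143.4]
tool_rot: [-1.472, 0.001, 1.924]
force: [-0.4, 0.7, -2.0]
width: 50.7
```

```bash
python3 -c "
from pC import *
G=cur(); x=G[:3,0]; yaw=np.arctan2(x[1],x[0])-np.pi/2
print('dx',(G[:2,3]-np.array([427.8,-198.8]))@[np.cos(yaw),np.sin(yaw)],yaw)
w=clipplan(*CL['C'],-.1,False,0,4.3,15)
go(w[3:5],vmax=[.6,.6])
p=get_image('wrist'); cv2.imwrite('pics/w20.png',np.clip(p['color'].astype(float)*1.6,0,255).astype(np.uint8))"
```

```text
dx 3.2649879479068957 0.35283976557331487
at [ 430.9 -197.7  143.4] q [ 0.5   0.56 -0.25  2.02  0.31  0.68  1.95] w 50.7 F [-0.4  0.7 -2. ] t 50.7
phi 14 x 0.576 -0.029 -0.212 0.001 0.204 -0.021 | q [-0.32  0.64 -0.2   1.8   0.1   0.81  1.02] dv 0.07 z 144.0 e 0.0 mg 0.39
place 5 x -0.000 0.517 -0.052 -0.000 0.000 0.000 | q [-0.34  0.84 -0.16  1.86  0.14  0.55  0.99] dv 0.06 z 19.0 e 0.0 mg 0.32
```

View pics/w20.png

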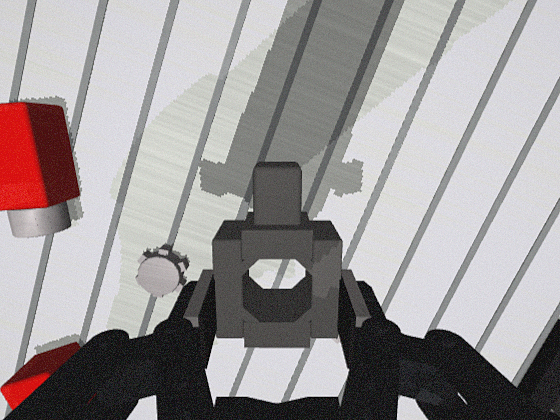

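Request:
step_arm(
  moves="0.576 -0.029 -0.212 0 0.204 -0.021 0;0.576 -0.029 -0.212 0 0.204 -0.021 0;0.576 -0.029 -0.212 0 0.204 -0.021 0;0.576 -0.029 -0.212 0 0.204 -0.021 0;0.576 -0.029 -0.212 0 0.204 -0.021 0;0.576 -0.029 -0.212 0 0.204 -0.021 0;0.576 -0.029 -0.212 0 0.204 -0.021 0;0.576 -0.029 -0.212 0 0.204 -0.021 0;0.576 -0.029 -0.212 0 0.204 -0.021 0;0.576 -0.029 -0.212 0 0.204 -0.021 0;0.576 -0.029 -0.212 0 0.204 -0.021 0;0.576 -0.029 -0.212 0 0.204 -0.021 0;0.576 -0.029 -0.212 0 0.204 -0.021 0;0.576 -0.029 -0.212 0 0.204 -0.021 0;0 0 0 0 0 0 0;0 0 0 0 0 0 0;0 0 0 0 0 0 0",
)

```text
clock: 52.45
eef_pos: [499.5, 223.1, 148.0]
tool_rot: [-1.47, 0.001, 1.579]
force: [0.6, -0.1, -1.7]
width: 50.4
```

```bash
python3 -c "
from pC import *
w=clipplan(*CL['C'],-.1,False,0,4.3,15); h=w[4][1].copy(); h[2,3]+=22
go(w[3:4]+[('h',h)],vmax=[.6,.6])
G=cur(); wclip(G[:2,3]-[4.3,0],.009,G[2,3]-15,'w21')"
```

```text
at [499.5 223.1 148. ] q [-0.32  0.64 -0.2   1.8   0.1   0.81  1.02] w 50.4 F [ 0.6 -0.1 -1.7] t 52.45
phi 1 x 0.030 -0.020 -0.004 -0.006 -0.011 -0.009 | q [-0.32  0.64 -0.2   1.8   0.1   0.81  1.02] dv 0.0 z 149.0 e 0.0 mg 0.58
h 4 x -0.000 0.537 -0.054 -0.000 0.000 0.000 | q [-0.34  0.8  -0.17  1.85  0.14  0.59  1.  ] dv 0.06 z 41.0 e 0.0 mg 0.36
```

View pics/w21.png

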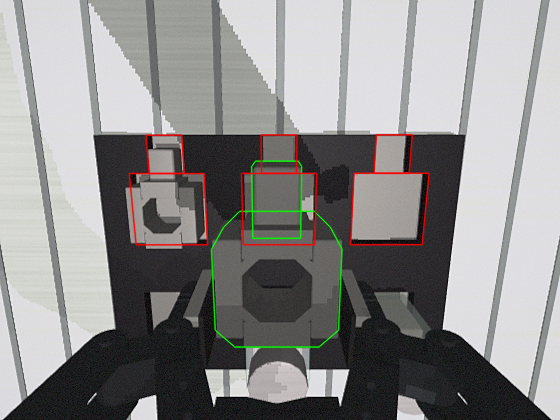

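Overlay agrees; clip D visibly seated in the left recess. Descend with a 1.5 mm y correction.

Request:
step_arm(
  moves="0.03 0 0 0 0 0 0;0 0.52 -0.054 0 0 0 0;0 0.52 -0.054 0 0 0 0;0 0.52 -0.054 0 0 0 0;0 0.52 -0.054 0 0 0 0;0 0 0 0 0 0 0;0 0 0 0 0 0 0;0 0 0 0 0 0 0",
)

```text
clock: 53.3
eef_pos: [501.8, 226.7, 45.8]
tool_rot: [-1.474, -0.002, 1.579]
force: [0.5, 0.2, -1.3]
width: 50.4
```

```bash
python3 -c "
from pC import *
w=clipplan(*CL['C'],-.1,False,0,4.3,15)
go(w[4:5],vmax=[.2]); print(w[4][1][:3,3])
p=get_image('wrist'); cv2.imwrite('pics/w22.png',np.clip(p['color'].astype(float)*1.6,0,255).astype(np.uint8))"
```

```text
at [501.8 226.7  45.8] q [-0.34  0.79 -0.17  1.85  0.14  0.6   1.  ] w 50.4 F [ 0.5  0.2 -1.3] t 53.3
place 3 x -0.014 0.179 -0.004 0.010 -0.002 0.006 | q [-0.35  0.84 -0.16  1.86  0.15  0.55  0.99] dv 0.02 z 19.0 e 0.0 mg 0.32
[499.8    224.6337  19.    ]
```

View pics/w22.png

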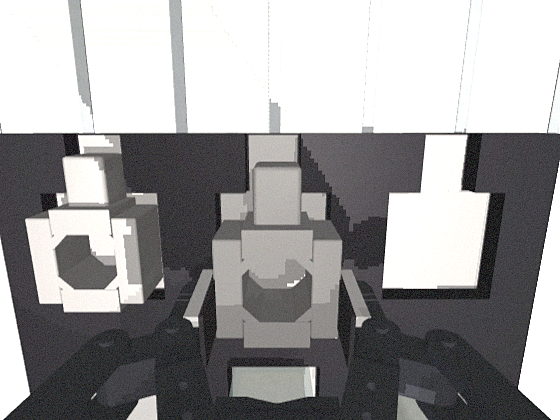

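Request:
step_arm(
  moves="-0.018 0.179 -0.004 0 0 0 0;-0.012 0.179 -0.004 0 0 0 0;0 0 0 0 0 0 0;0 0 0 0 0 0 0",
)

```text
clock: 53.75
eef_pos: [499.1, 224.7, 26.2]
tool_rot: [-1.471, -0.001, 1.579]
force: [0.9, -0.2, -1.3]
width: 50.3
```

```bash
python3 -c "
from pC import *
w=clipplan(*CL['C'],-.1,False,0,4.3,15)
go(w[4:5],vmax=[.2])
p=get_image('wrist'); cv2.imwrite('pics/w23.png',np.clip(p['color'].astype(float)*1.6,0,255).astype(np.uint8))"
```

```text
at [499.1 224.7  26.2] q [-0.34  0.83 -0.16  1.86  0.14  0.56  0.99] w 50.3 F [ 0.9 -0.2 -1.3] t 53.75
place 1 x -0.002 0.142 -0.027 0.006 -0.003 0.005 | q [-0.35  0.84 -0.16  1.86  0.14  0.55  0.99] dv 0.01 z 19.0 e 0.0 mg 0.32
```

View pics/w23.png

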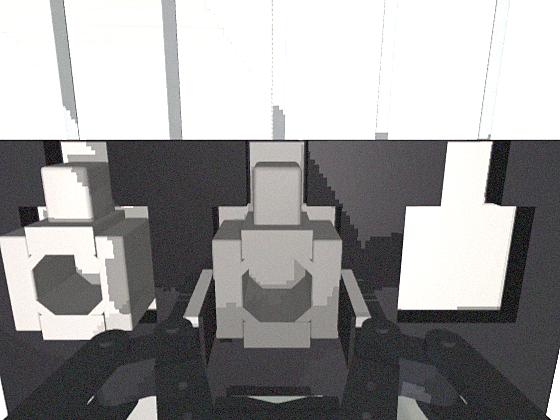

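Request:
step_arm(
  moves="0 0.07 -0.017 0 0 0 0;0 0.045 -0.01 0 0 0 0;0 0 0 0 0 0 0;0 0 0 0 0 0 0",
)

```text
clock: 54.2
eef_pos: [500.3, 224.9, 20.7]
tool_rot: [-1.472, -0.001, 1.579]
force: [-0.4, -0.2, -0.7]
width: 50.5
```

Request:
step_arm(
  moves="0 0.02 0 0 0 0 0;0 0 0 0 0 0 0;0 0 0 0 0 0 0",
)

```text
clock: 54.5
eef_pos: [500.2, 224.9, 19.8]
tool_rot: [-1.472, -0.001, 1.579]
force: [-0.3, -0.5, -1.4]
width: 50.6
```

Request:
step_arm(
  moves="0 0 0 0 0 0 0.75;0 0 0 0 0 0 0.75;0 0 0 0 0 0 0.75;0 0 0 0 0 0 0.75;0 0 0 0 0 0 0.75;0 -0.3 0.03 0 0 0 0.75;0 -0.6 0.06 0 0 0 0.75;0 -0.6 0.06 0 0 0 0.75;0 -0.6 0.06 0 0 0 0.75;0 -0.6 0.06 0 0 0 0.75;0 -0.3 0.03 0 0 0 0.75;0 0 0 0 0 0 0.75;0 0 0 0 0 0 0.75",
)

```text
clock: 55.8
eef_pos: [499.8, 224.6, 170.9]
tool_rot: [-1.473, -0.001, 1.579]
force: [-0.8, -0.5, -0.5]
width: 64.2
```

```bash
python3 -c "
from pC import *
for n in ('wrist','scene','side'):
    s=ctrl.read_state(); p=get_image(n); im=p['color'].copy(); cv2.imwrite(f'pics/{n}24r.png',im)
    for k in (-90,0):
        for A in clippts(rec(k),.009,4): cv2.polylines(im,[np.round(hull(p,A,s)*8).astype(int)],True,(0,255,0),1,cv2.LINE_AA,3)
    for k in (90,0):
        from chain import NEST
        for Q in upjar(NEST[k][:2],4): cv2.polylines(im,[np.round(hull(p,Q,s)*8).astype(int)],True,(255,255,0),1,cv2.LINE_AA,3)
    if n!='wrist':
        u,v=proj(p,[540,225,20]).astype(int); im=cv2.resize(im[v-75:v+75,u-100:u+100],None,fx=4,fy=4)
    cv2.imwrite(f'pics/{n}24.png',im)
    for t in('clip0','jar0','nut0'): print(n,t,[(np.round(r['position']).tolist(),round(r['conf'],2)) for r in nets.place_of(p,t)])"
```

```text
wrist clip0 [([496.0, 133.0, 8.0], 0.72), ([496.0, 230.0, 8.0], 0.67)]
wrist jar0 [([594.0, 225.0, 49.0], 0.72)]
wrist nut0 []
scene clip0 [([494.0, 136.0, 3.0], 0.86), ([499.0, 225.0, 7.0], 0.74)]
scene jar0 [([599.0, 317.0, 56.0], 0.97), ([664.0, -316.0, 24.0], 0.92), ([462.0, -389.0, 22.0], 0.89), ([598.0, 225.0, 53.0], 0.66)]
scene nut0 [([516.0, -273.0, -0.0], 0.68), ([500.0, -101.0, -0.0], 0.54)]
side clip0 [([542.0, 225.0, -2.0], 0.73), ([494.0, 223.0, 4.0], 0.71), ([495.0, 137.0, 4.0], 0.68)]
side jar0 [([657.0, -315.0, 24.0], 0.97), ([464.0, -388.0, 24.0], 0.93), ([596.0, 315.0, 52.0], 0.91), ([596.0, 221.0, 52.0], 0.68), ([496.0, 224.0, 4.0], 0.18)]
side nut0 [([512.0, -271.0, -1.0], 0.88), ([504.0, -98.0, -1.0], 0.69)]
```

View pics/wrist24.png

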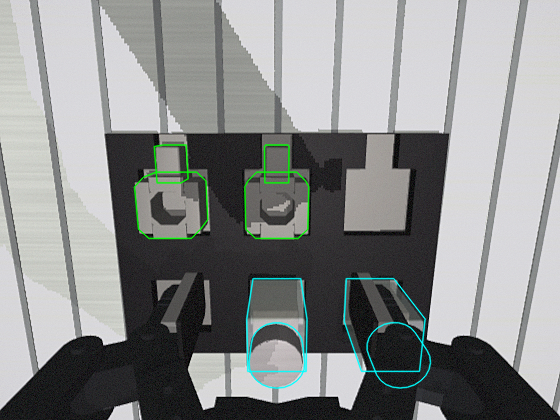

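View pics/scene24.png

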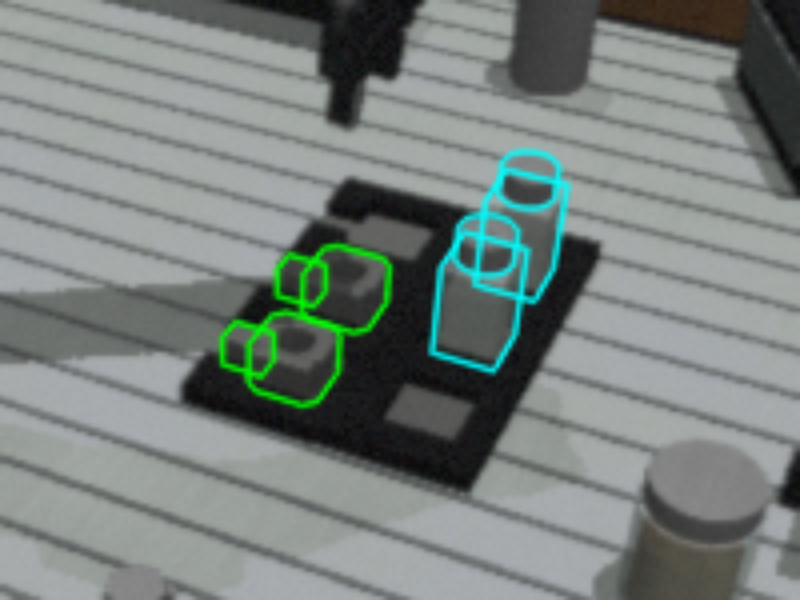

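View pics/side24r.png

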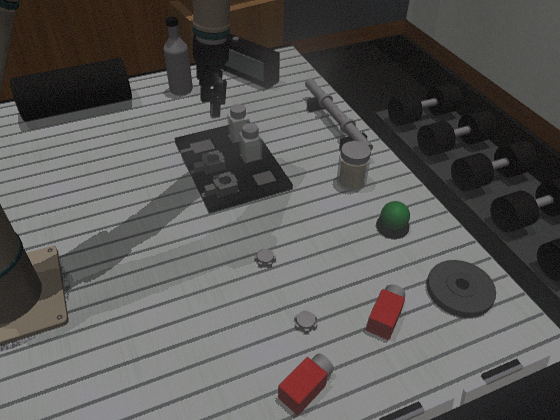

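```bash
python3 -c "
from cell import ctrl
print(ctrl.finish_job()); print(ctrl.read_state()['clock'])"
```

```text
the job is handed in; nothing more can be done
None
the job is handed in; nothing more can be done
```

I handed the job in at about 56 s of the 210 s allowed. Two jars and two clips were out, and all four are seated in the tray.

- **Jars:** each was gripped across its flat sides with the tool tilted. I lifted it, turned it half round so the lid pointed up, and stood it in a nest: the first jar in the nest at y≈315, the second at y≈225.
- **Clips:** each was lifted by its collar and lowered flat, with its tab in the notch. One is in the recess at y≈135, the other at y≈225.
- **Untouched:** I did not touch the star nuts or the red look-alikes; both nuts and both look-alikes read within a few mm of their starting places. I saw no clip knocked aside and no grip slip.

**Last checks:** in the final scene and wrist pictures, outlines of the seated poses lay on both jars and both clips to within about a pixel or two. One jar was partly hidden behind a finger in the wrist picture. The networks put the jar origins at about 49–56 mm high (52 expected) and the clips at about 3–8 mm (4 expected). Nothing was touching the robot.

**Disagreements:** one network reading from the side camera reported a clip at the caddy's centre. I took it as false, because the pictures show nothing there. The networks' positions also differed from each other by up to about 5 mm.

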